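# Park the probe modules and latch the bay

### The job

Put the probe modules from the bench away in the open-topped black bay: stand each one upright and square in the middle of a marked pad, tall ones in the back row and short finned ones in the front row, any pad within the row. Once all are parked, push the bay's door fully shut until it seats on its catch, then turn the swing latch clockwise until it clicks past its detent to its stop. Leave the other things on the bench where they stand.

Things in the scene. Friction and masses are not known exactly. Their poses are not given: they have to be found in the camera images.
- bay: open-topped black parking bay, fixed to the bench, 186 mm square. Origin: under its centre, at bench level. Its front, with the door, faces its own -x. Metal shelf inside, 30 mm above the bench; walls 8 mm thick rise to 80 mm above the bench. The inside spans y -0.085 to 0.085 and x -0.080 (inner face of the shut door) to 0.085; a sill 6 mm thick, 15 mm high, edges the shelf's front
- latch_block (a point): centre of the top of the grey latch block, 72 (x) x 80 (y) x 50 mm high, fixed beside the bay's front right corner; carries the latch. Axes as the bay's
- pad0 (a point): centre of a marked pad on the shelf, a black-lined rectangle 66 x 44 mm (long along the bay's x), back row, left (+y); at shelf height. Axes as the bay's. Pads are 52 mm apart in a row, rows 77 mm apart
- pad1 (a point): centre of a marked pad on the shelf, a black-lined rectangle 66 x 44 mm (long along the bay's x), back row, middle; at shelf height. Axes as the bay's. Pads are 52 mm apart in a row, rows 77 mm apart
- pad2 (a point): centre of a marked pad on the shelf, a black-lined rectangle 66 x 44 mm (long along the bay's x), back row, right (-y); at shelf height. Axes as the bay's. Pads are 52 mm apart in a row, rows 77 mm apart
- pad3 (a point): centre of a marked pad on the shelf, a black-lined rectangle 66 x 44 mm (long along the bay's x), front row, left (+y); at shelf height. Axes as the bay's. Pads are 52 mm apart in a row, rows 77 mm apart
- pad4 (a point): centre of a marked pad on the shelf, a black-lined rectangle 66 x 44 mm (long along the bay's x), front row, middle; at shelf height. Axes as the bay's. Pads are 52 mm apart in a row, rows 77 mm apart
- pad5 (a point): centre of a marked pad on the shelf, a black-lined rectangle 66 x 44 mm (long along the bay's x), front row, right (-y); at shelf height. Axes as the bay's. Pads are 52 mm apart in a row, rows 77 mm apart
- door (a joint): angle of the bay's front door, rad: 0 shut, up to 1.3 as its free edge swings out to the bay's -x. Upright hinge at the bay's left (+y) front corner. Black panel 178 mm wide, 12 mm thick, 4 to 80 mm above the bench. Stays where it is left; a spring ball meets its free edge at about 0.08 rad and must be pushed past (about 3 to 6 N at the push point), then it pulls the door to 0 and holds it
- door_hinge (a point): point on the door's hinge axis, on its outer face, 42 mm above the bench. Axes turn with the door: -x is the outward normal of the outer face, -y runs along the door to its free edge, z up
- door_push (a point): point on the door's outer face, 130 mm from the hinge axis and 54 mm above the bench, a good place to push. Axes turn with the door, as door_hinge
- latch (a joint): angle of the swing latch, rad: 0 to 0.2 at the start (open), grows as it turns clockwise seen from above, to its stop at 1.25. A spring ball resists from about 0.85 (about 0.1 N m); past about 1.08 it snaps to 1.25 and stays. Then its flat arm lies across the front of the shut door. If turned before the door is shut, the arm is in the door's way
- latch_grip (a point): point on the latch's upright turning axis, 84 mm above the bench, in the middle of its grip: a black bar 44 mm long (point's x), 14 mm thick (point's y), 60 to 97 mm above the bench. Axes turn with the latch. Under it a flat steel arm, 51 to 61 mm above the bench, reaches 75 mm from the axis along the point's -x
- tall0: tall probe module: dark steel base 60 (x) x 40 (y) x 30 mm with a plain metal square column 22 x 22 mm in the middle, to 96 mm high. Origin: centre of its underside, z up; 0.3 to 0.5 kg. May be absent. Either end may face forward
- tall1: tall probe module: dark steel base 60 (x) x 40 (y) x 30 mm with a plain metal square column 22 x 22 mm in the middle, to 96 mm high. Origin: centre of its underside, z up; 0.3 to 0.5 kg. May be absent. Either end may face forward
- tall2: tall probe module: dark steel base 60 (x) x 40 (y) x 30 mm with a plain metal square column 22 x 22 mm in the middle, to 96 mm high. Origin: centre of its underside, z up; 0.3 to 0.5 kg. May be absent. Either end may face forward
- short0: short probe module: dark finned base 60 (x) x 40 (y) x 36 mm with a plain metal square post 22 x 22 mm in the middle, to 74 mm high. Origin: centre of its underside, z up; 0.25 to 0.45 kg. May be absent. Either end may face forward
- short1: short probe module: dark finned base 60 (x) x 40 (y) x 36 mm with a plain metal square post 22 x 22 mm in the middle, to 74 mm high. Origin: centre of its underside, z up; 0.25 to 0.45 kg. May be absent. Either end may face forward
- short2: short probe module: dark finned base 60 (x) x 40 (y) x 36 mm with a plain metal square post 22 x 22 mm in the middle, to 74 mm high. Origin: centre of its underside, z up; 0.25 to 0.45 kg. May be absent. Either end may face forward
- chuck: bystander: round brass-topped stage, 100 mm across, 32 mm high. Origin under its centre
- jar: bystander: pale plastic sample jar with a white lid, 60 mm across, 70 mm high. Origin under its centre
- lens: bystander: metal microscope objective standing upright, 44 mm across, 65 mm high. Origin under its centre
There are look-alikes about, which are no part of the job. Leave any blue or purple look-alike of the short0 alone.

How it is judged:
By the outcome, as a careful person would: the job done as asked, in the order asked, and still so for the second after the job is handed in, with the robot touching nothing.
Of tall0, tall1, tall2, short0, short1, short2 only 4 to 6 are there at a start; the rules pass over those that are not, and their reading is None.
At some moment in a run one of tall0, tall1, tall2, short0, short1, short2 may be knocked a few centimetres aside while the robot is not near it.
It also fails if it takes over 210 s, if anything falls off the work surface, if the arm or the gripper's body presses on something with over 40 N, if the wrist force passes 120 N, or if a joint passes its speed limit or range.

### The arm

A 6-joint arm with a two-finger parallel gripper is mounted at the origin on the work surface. World frame = base frame: x ahead of the robot, y to its left, z up, the work surface at z = 0. Lengths are in m, angles in rad, forces in N, time in s.
With the tool pointing down it reaches from about 0.3 to 0.825 m from the base axis. Payload 5.4 kg.
Tool frame: the origin (TCP) lies at the centre of the arm's flange, where the gripper is bolted on; the fingertips stand 190 mm ahead of it and the grasp point (between the pads) lies 171 mm ahead of it; z points along the fingers, y is the direction in which the jaws open and shut (so a half turn about z gives the same grasp; the last joint's range is limited). The gripper opens to 92 mm and grips with 3 to 60 N. Pads are 20 mm wide; open, the fingers measure 128 mm over their backs; the gripper's body (75 mm by 189 mm) begins 69 mm behind the grasp point.
Start: joints at [0.94, 0.158, 1.597, -0, 1.386, -0.21], TCP at [0.235, 0.525, 0.405] pointing down, gripper open.
Joint ranges: [-2.91, 2.91], [-0.94, 2.29], [0.18, 2.7], [-1.29, 4.43], [0.17, 2.64], [-3, 3]. Speed limits (rad/s): [2.57, 2.57, 3.14, 3.14, 3.14, 3.14].

### API

Orientations are given as a unit quaternion [w, x, y, z].
In Python, from workcell import env gives the robot as it stands. The module is installed in compiled form; this text tells all that it offers.
- The arm moves only by the shell command python3 -m pendant 'ROWS' [FORCE]. ROWS is JSON, a list of rows, each a list of 7 numbers: the turn, a rotation vector about the tool's x, y, z in rad, then the shift along the tool's x, y, z in mm, then the finger opening in mm, from 0 to 91.9. In form: [[rx, ry, rz, tx, ty, tz, jaw], ...]. A call has 1 to 20 rows; each row is the pose to reach, as a shift and turn from the pose commanded when the call began, along the tool's axes at that moment; what a row does not reach only later rows make up. A row lasts 1/10 s, in which the tool goes at most 50 mm and 8.59 degrees, less where a joint would pass 70% of its speed; a pose out of reach is approached as far as the arm can. A call with a gripper value outside its range is refused whole. The fingers move at their own pace and stop on an object; FORCE is the grip in N (left out, the last holds). Time passes only in rows, so rows that repeat a pose let the fingers close. It gives the time, the measured TCP pose, the force and the opening at its end, in the units of the state.
- env.state(): the state, without advancing time (a new reading comes with each control period).
- env.snapshot(name): name is "scene" or "top" or "wrist"; returns the picture (400x640x3 uint8, blue, green, red); there is no depth.
- env.camera_params(name): a dict with "camera_matrix" (3x3 intrinsics, pixels), "D" ([k1, k2, p1, p2, k3] as OpenCV has them; the pictures are not rectified), "R" (3x3) and "t" (3): a world point X has camera coordinates R X + t. Camera axes: x right, y down, z forward; pixel columns grow to the right and rows downward; lengths in m; the calibration is good to about 2 mm. A picture is of the moment at which its call begins: read the wrist's pose just before it. camera_params takes no time and is no camera call; for the wrist camera it gives the pose at the moment of the call.
- env.close_job(): hands the job in, once; it reports no verdict.
The state is a dict: "time_s": time; "joints": joint angles; "joint_velocities": joint speeds; "effort": joint torques, N m; "tool_pos": TCP position; "ee_rot": TCP orientation; "ft_force": force on the tool from outside, world axes, zero at the start; "torque": the same for the moment, N m; "width": finger opening in m.
Only numpy, scipy, OpenCV 4.12 (cv2) and the standard library are available. Lean on these libraries where they do the work, as an engineer would, in place of code of your own. Each camera call takes 0.05 s, during which the arm holds its last target.

## Working session

There is one attempt and no reset: what is moved stays moved. The work goes in short steps, Python scripts to look and compute and a shell command to move; the robot and the scene stay as the last step left them, time stands still between calls to the robot, and variables do not carry over. Pictures are saved under pics/ and viewed, and the job is handed in when it is done.

```bash
mkdir -p pics; ls; python3 - <<'E'
from workcell import env
import cv2,numpy as np
np.set_printoptions(precision=4,suppress=True)
print(env.state())
for n in("scene","top","wrist"):
    print(n,env.camera_params(n))
for n in("scene","top","wrist"):
    cv2.imwrite(f"pics/a_{n}.png",env.snapshot(n))
E
```

```text
pics
{'time_s': 0.0, 'joints': array([ 0.9399,  0.159 ,  1.5982, -0.    ,  1.3862, -0.2101]), 'joint_velocities': array([-0.    , -0.0023, -0.0003,  0.0002,  0.0008,  0.0003]), 'effort': array([  0.0023, -38.5576, -32.2109,   0.0703,   0.0376,  -0.0002]), 'tool_pos': array([0.2347, 0.5246, 0.4037]), 'ee_rot': array([-0.0004,  0.2088,  0.9779, -0.0008]), 'ft_force': array([-0.0485, -0.2924, -0.1401]), 'torque': array([-0.016 , -0.0212, -0.02  ]), 'width': 0.09197468610489411}
scene {'camera_matrix': array([[453.3536,   0.    , 328.2795],
       [  0.    , 453.3536, 205.5016],
       [  0.    ,   0.    ,   1.    ]]), 'D': array([0.0429, 0.    , 0.    , 0.    , 0.    ]), 'R': array([[-0.3187,  0.9478, -0.0136],
       [ 0.7049,  0.2274, -0.6718],
       [-0.6337, -0.2237, -0.7406]]), 't': array([ 0.1481, -0.3394,  1.7094])}
top {'camera_matrix': array([[463.8496,   0.    , 322.088 ],
       [  0.    , 463.8496, 199.0545],
       [  0.    ,   0.    ,   1.    ]]), 'D': array([-0.0846,  0.    ,  0.    ,  0.    ,  0.    ]), 'R': array([[ 0.0132, -0.9999, -0.0051],
       [-0.9955, -0.0127, -0.0942],
       [ 0.0941,  0.0063, -0.9955]]), 't': array([0.0274, 0.5709, 1.3859])}
wrist {'camera_matrix': array([[342.1131,   0.    , 320.4403],
       [  0.    , 342.1131, 203.9636],
       [  0.    ,   0.    ,   1.    ]]), 'D': array([0.0206, 0.    , 0.    , 0.    , 0.    ]), 'R': array([[ 0.408 ,  0.913 , -0.0004],
       [ 0.8778, -0.3922,  0.275 ],
       [ 0.2509, -0.1126, -0.9614]]), 't': array([-0.5749, -0.0298,  0.3914])}
```

View pics/a_scene.png

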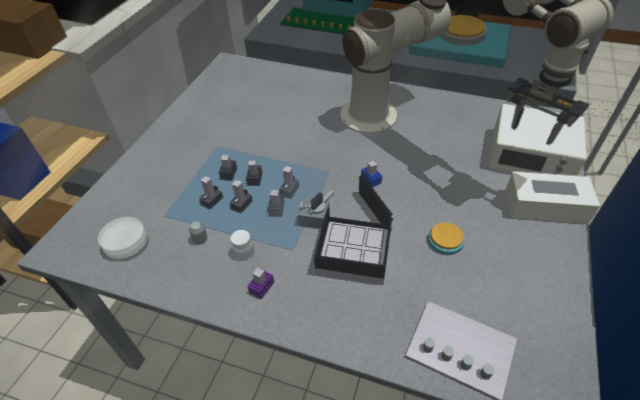

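View pics/a_top.png

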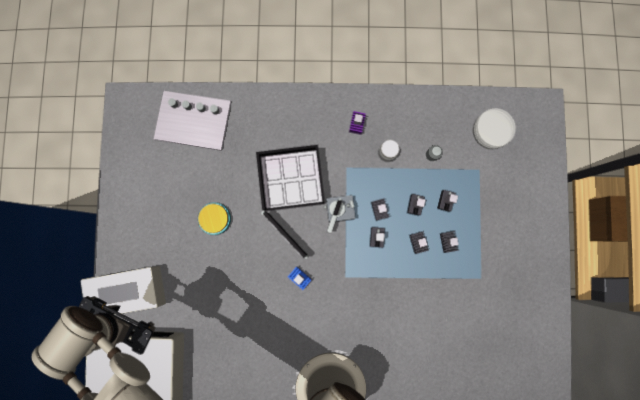

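View pics/a_wrist.png

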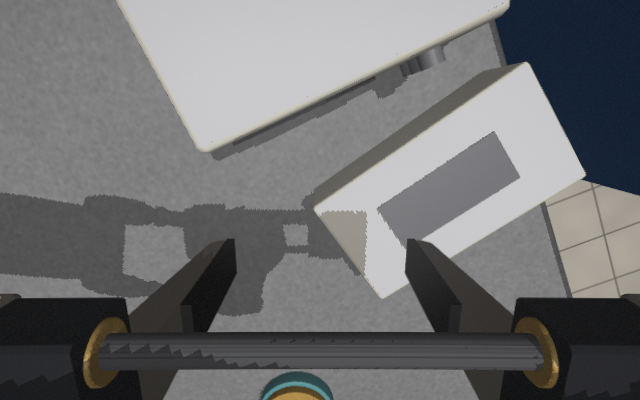

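```bash
cat > h.py <<'E'
from workcell import env
import cv2,numpy as np
from scipy.spatial.transform import Rotation as Ro
np.set_printoptions(precision=4,suppress=True)
def proj(P,X):
    X=np.atleast_2d(np.asarray(X,float))
    r,_=cv2.Rodrigues(P["R"]); p,_=cv2.projectPoints(X.reshape(-1,1,3),r,P["t"],P["camera_matrix"],P["D"]); return p.reshape(-1,2)
def back(P,px,z):
    u=cv2.undistortPoints(np.asarray(px,float).reshape(-1,1,2),P["camera_matrix"],P["D"]).reshape(-1,2)
    d=np.c_[u,np.ones(len(u))]@P["R"]; c=-P["R"].T@P["t"]
    s=(np.asarray(z)-c[2])/d[:,2]; return c+s[:,None]*d
def crop(im,x,y,w,h,f,name):
    cv2.imwrite(name,cv2.resize(im[y:y+h,x:x+w],None,fx=f,fy=f,interpolation=cv2.INTER_CUBIC))
E
python3 - <<'E'
from h import *
im=cv2.imread("pics/a_top.png")
crop(im,340,165,145,115,5.5,"pics/a_top1.png")
crop(im,250,140,120,150,4,"pics/a_top2.png")
im=cv2.imread("pics/a_scene.png")
crop(im,170,140,230,170,3.4,"pics/a_sc1.png")
E
```

```text
(no output)
```

View pics/a_top1.png

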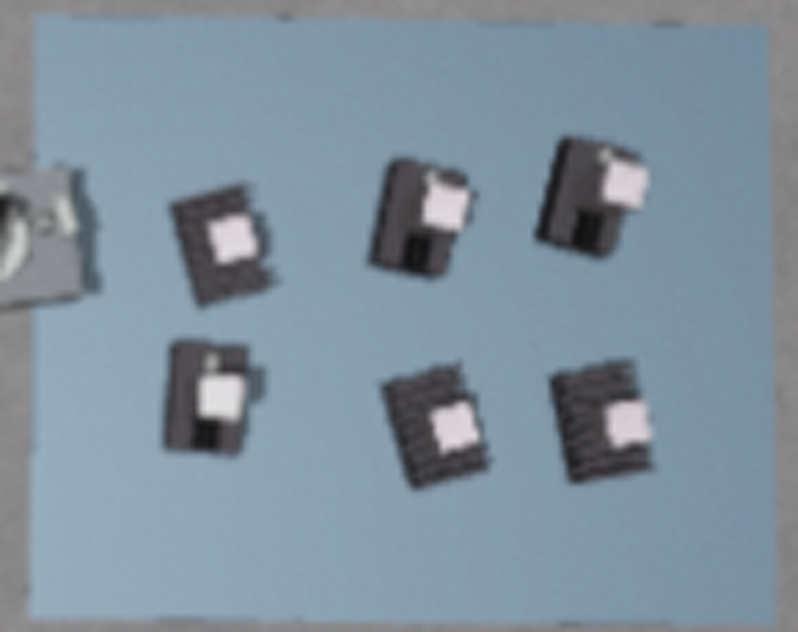

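View pics/a_top2.png

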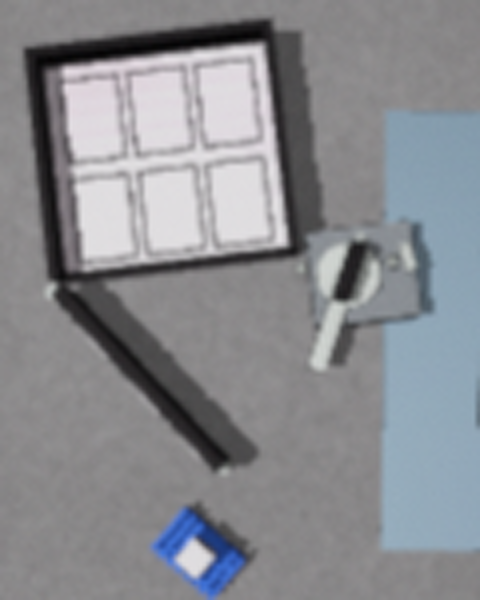

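View pics/a_sc1.png

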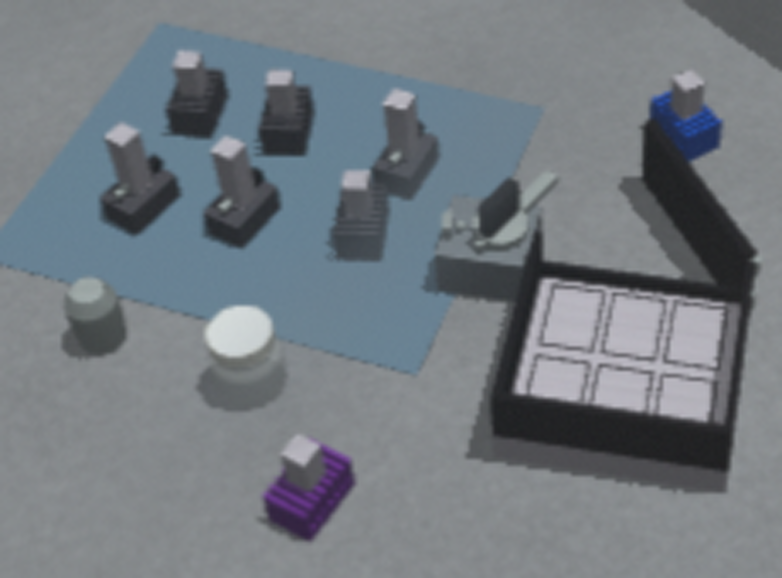

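```bash
python3 - <<'E'
from h import *
P=env.camera_params("top")
def m(l,o,f,z): 
    px=np.array(l)/f+np.array(o); return back(P,px,z)
print("tall",m([(222,397),(446,205),(625,184)],(340,165),5.5,.096))
print("short",m([(233,239),(455,427),(629,423)],(340,165),5.5,.074))
r=m([(25,48),(270,20),(298,252),(55,283)],(250,140),4,.08);print("bay rim BL BR FR FL",r)
e=m([(62,285),(222,467)],(250,140),4,.08);print("door",e)
l=m([(357,243),(340,298)],(250,140),4,.097);print("grip bar",l)
l=m([(349,270),(320,365)],(250,140),4,.06);print("axis,arm end",l)
pads=m([(93,118),(160,108),(227,100),(105,217),(172,208),(240,202)],(250,140),4,.03);print("pads",pads)
b=m([(200,550)],(250,140),4,.03);print("blue",b)
s=env.state();print(Ro.from_quat(s["ee_rot"],scalar_first=True).as_matrix())
c=env.camera_params("wrist");Rt=Ro.from_quat(s["ee_rot"],scalar_first=True).as_matrix()
print("cam in tool",Rt.T@(-c["R"].T@c["t"]-s["tool_pos"]));print((c["R"]@Rt))
E
```

```text
tall [[ 0.4559 -0.1348  0.096 ]
 [ 0.5582 -0.2531  0.096 ]
 [ 0.5706 -0.3487  0.096 ]]
short [[ 0.5405 -0.1431  0.074 ]
 [ 0.4416 -0.2619  0.074 ]
 [ 0.4445 -0.3556  0.074 ]]
bay rim BL BR FR FL [[0.7033 0.2319 0.08  ]
 [0.7264 0.0502 0.08  ]
 [0.5539 0.0273 0.08  ]
 [0.5289 0.205  0.08  ]]
door [[0.5275 0.1998 0.08  ]
 [0.3967 0.0804 0.08  ]]
grip bar [[ 0.5595 -0.0153  0.097 ]
 [ 0.5196 -0.0034  0.097 ]]
axis,arm end [[ 0.5427 -0.0107  0.06  ]
 [ 0.472   0.01    0.06  ]]
pads [[0.6592 0.1856 0.03  ]
 [0.6675 0.1344 0.03  ]
 [0.6743 0.0832 0.03  ]
 [0.5831 0.1747 0.03  ]
 [0.5906 0.1237 0.03  ]
 [0.5959 0.072  0.03  ]]
blue [[0.333 0.098 0.03 ]]
[[-0.9128  0.4085 -0.0008]
 [ 0.4085  0.9128 -0.0012]
 [ 0.0003 -0.0014 -1.    ]]
cam in tool [0.0792 0.0003 0.0195]
[[ 0.0005  1.     -0.0014]
 [-0.9613  0.0001 -0.2754]
 [-0.2754  0.0015  0.9613]]
```

```bash
cat >> h.py <<'E'
def Rdown(yaw): # yaw of tool y, deg
    a=np.deg2rad(yaw); y=np.array([np.cos(a),np.sin(a),0]); z=np.array([0,0,-1.]); return np.c_[np.cross(y,z),y,z]
def go(xyz,yaw,state=None):
    "row to take TCP to xyz with tool-down and tool-y yaw deg"
    s=state or env.state(); R0=Ro.from_quat(s["ee_rot"],scalar_first=True).as_matrix()
    t=R0.T@(np.array(xyz)-s["tool_pos"])*1000; rv=Ro.from_matrix(R0.T@Rdown(yaw)).as_rotvec()
    n=max(np.linalg.norm(t)/50,np.rad2deg(np.linalg.norm(rv))/8.59)
    print("go",xyz,yaw,"rv",rv.round(3),"t",t.round(1),"rows",round(n,1))
E
python3 -c "
from h import *
go([.505,-.23,.40],8)"
```

```text
go [0.505, -0.23, 0.4] 8 rv [-0.001  0.     1.01 ] t [-554.9 -578.4    4.6] rows 16.0
```

```bash
python3 -m pendant '[[0,0,1.01,-555,-578,4,50],[0,0,1.01,-555,-578,4,50],[0,0,1.01,-555,-578,4,50],[0,0,1.01,-555,-578,4,50],[0,0,1.01,-555,-578,4,50],[0,0,1.01,-555,-578,4,50],[0,0,1.01,-555,-578,4,50],[0,0,1.01,-555,-578,4,50],[0,0,1.01,-555,-578,4,50],[0,0,1.01,-555,-578,4,50],[0,0,1.01,-555,-578,4,50],[0,0,1.01,-555,-578,4,50],[0,0,1.01,-555,-578,4,50],[0,0,1.01,-555,-578,4,50],[0,0,1.01,-555,-578,4,50],[0,0,1.01,-555,-578,4,50],[0,0,1.01,-555,-578,4,50],[0,0,1.01,-555,-578,4,50]]' 30
python3 - <<'E'
from h import *
import pickle
P=env.camera_params("wrist");im=env.snapshot("wrist");cv2.imwrite("pics/b_w.png",im);pickle.dump(P,open("b.pkl","wb"))
s=env.state();print(s["tool_pos"],s["joints"],s["joint_velocities"],s["ft_force"])
E
```

```text
time_s: 1.95
tool_pos: [0.5053, -0.2302, 0.3998]
ee_rot: [-0.001, 0.657, 0.754, 0.0]
ft_force: [-0.1, 1.2, -0.1]
width: 0.0501
[ 0.5052 -0.2291  0.4002] [-0.6438  0.1099  1.6595  0.0004  1.3737 -0.7835] [ 0.0225 -0.0289  0.0179 -0.0002  0.0005 -0.0007] [-1.0871  1.0747  0.1038]
```

View pics/b_w.png

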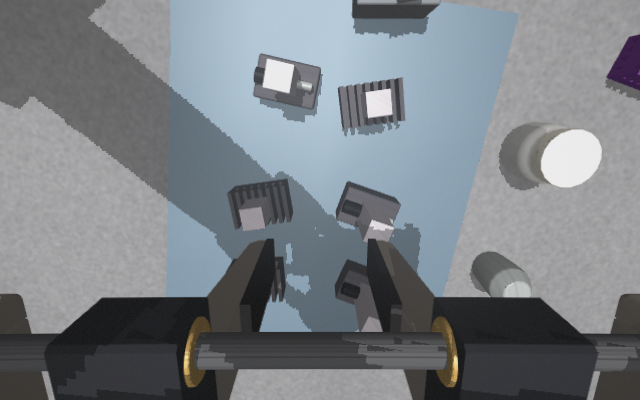

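```bash
python3 - <<'E'
from h import *
im=cv2.imread("pics/b_w.png")
crop(im,220,40,200,130,4,"pics/b1.png")
crop(im,215,160,200,130,4,"pics/b2.png")
E
```

```text
(no output)
```

View pics/b1.png

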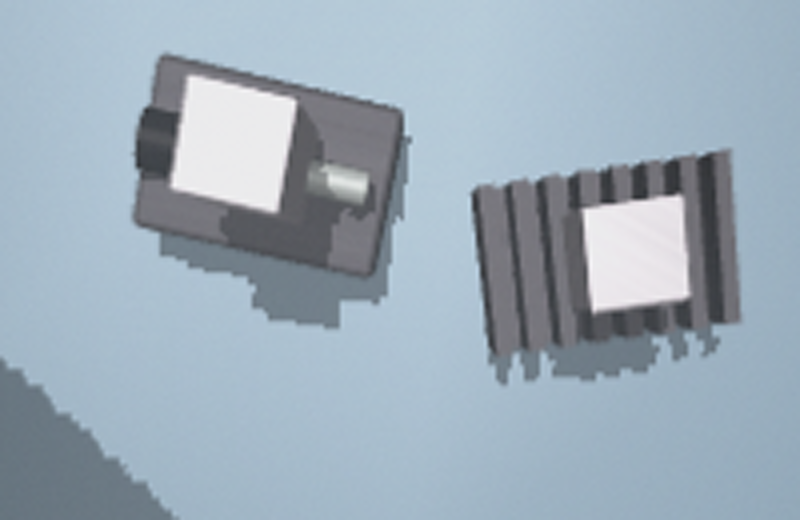

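View pics/b2.png

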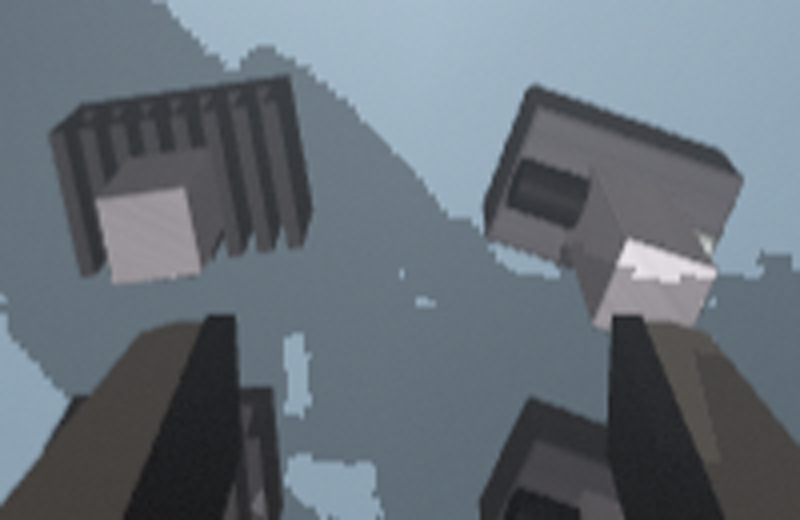

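```bash
cat >> h.py <<'E'
def sq(P,c,z,off=(0,0),f=1):
    px=(np.array(c,float)-(f-1)/2)/f+np.array(off)
    X=back(P,px,z)[:,:2]; d=X-X.mean(0); e=np.roll(X,-1,0)-X
    # yaw from edges, modulo 90
    a=np.arctan2(e[:,1],e[:,0]); yaw=np.rad2deg(np.angle(np.exp(4j*a).mean())/4)
    print("ctr",X.mean(0),"yaw mod90 %.1f"%yaw,"sides",np.linalg.norm(e,axis=1)); return X.mean(0),yaw
E
python3 - <<'E'
from h import *
import pickle
P=pickle.load(open("b.pkl","rb"))
sq(P,[(188,75),(298,97),(280,213),(170,188)],.096,(220,40),4)
sq(P,[(581,209),(684,194),(690,299),(592,313)],.074,(220,40),4)
sq(P,[(97,200),(185,187),(201,272),(113,284)],.074,(215,160),4)
sq(P,[(161,56),(403,108),(374,275),(135,225)],.03,(220,40),4)
sq(P,[(474,187),(730,150),(741,321),(492,353)],.036,(220,40),4)
E
```

```text
ctr [ 0.4573 -0.1338] yaw mod90 -3.4 sides [0.0214 0.0216 0.022  0.0209]
ctr [ 0.5423 -0.1424] yaw mod90 15.7 sides [0.0219 0.0216 0.0213 0.0216]
ctr [ 0.4432 -0.2615] yaw mod90 15.7 sides [0.0209 0.0212 0.0212 0.021 ]
ctr [ 0.4578 -0.1336] yaw mod90 -3.4 sides [0.0582 0.0388 0.0593 0.0387]
ctr [ 0.5417 -0.1421] yaw mod90 15.4 sides [0.0608 0.0394 0.0611 0.0388]
```

```bash
python3 -c "
from h import *
go([.62,.06,.42],8)"
```

```text
go [0.62, 0.06, 0.42] 8 rv [-0.001 -0.001  0.   ] t [270.3 154.  -19.6] rows 6.2
```

```bash
python3 -m pendant '[[0,0,0,270,154,-20,50],[0,0,0,270,154,-20,50],[0,0,0,270,154,-20,50],[0,0,0,270,154,-20,50],[0,0,0,270,154,-20,50],[0,0,0,270,154,-20,50],[0,0,0,270,154,-20,50],[0,0,0,270,154,-20,50],[0,0,0,270,154,-20,50],[0,0,0,270,154,-20,50]]'
python3 - <<'E'
from h import *
import pickle
P=env.camera_params("wrist");im=env.snapshot("wrist");cv2.imwrite("pics/c_w.png",im);pickle.dump(P,open("c.pkl","wb"))
crop(im,160,0,320,300,2,"pics/c1.png")
E
```

```text
time_s: 3.0
tool_pos: [0.6196, 0.0582, 0.4206]
ee_rot: [-0.0, 0.656, 0.754, -0.0]
ft_force: [-0.5, 0.2, 0.4]
width: 0.05
```

View pics/c1.png

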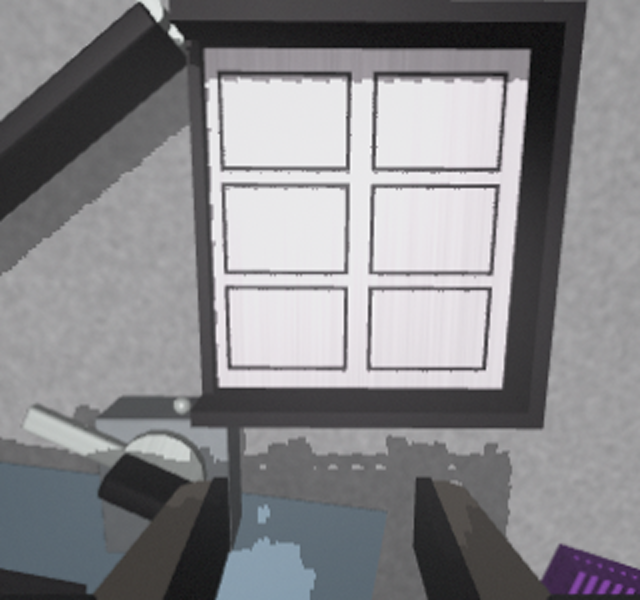

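View pics/c_w.png

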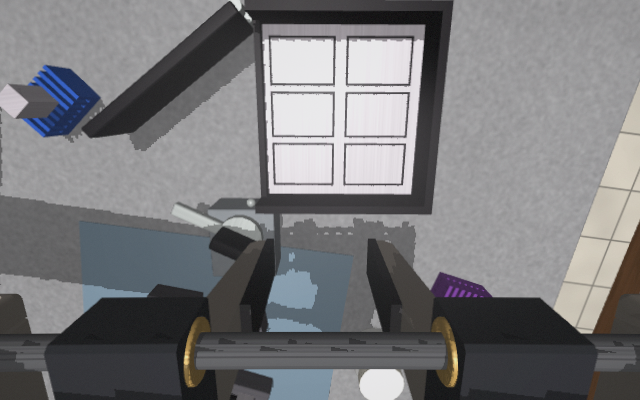

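```bash
python3 - <<'E'
from h import *
import pickle
from scipy.optimize import least_squares
P=pickle.load(open("c.pkl","rb"))
C=[[(374,73),(506,74),(501,170),(373,168)],[(371,186),(496,186),(491,274),(370,271)],[(369,288),(491,289),(486,370),(368,369)],
[(219,73),(350,73),(349,170),(222,168)],[(223,185),(348,185),(347,272),(226,272)],[(227,287),(347,288),(346,370),(229,367)]]
allX=[];M=[]
for i,c in enumerate(C):
    px=(np.array(c,float)-.5)/2+[160,0]; X=back(P,px,.03)[:,:2]; allX.append(X)
    print(i,X.mean(0),np.linalg.norm(np.roll(X,-1,0)-X,axis=1))
    r=-1 if i>2 else 1; cx=r*.0385; cy=(.052,0,-.052)[i%3]
    M.append(np.array([[cx-.033,cy+.022],[cx+.033,cy+.022],[cx+.033,cy-.022],[cx-.033,cy-.022]]))
A=np.vstack(allX);M=np.vstack(M)
f=lambda p:((p[3]*M@np.array([[np.cos(p[2]),np.sin(p[2])],[-np.sin(p[2]),np.cos(p[2])]])+p[:2])-A).ravel()
s=least_squares(f,[.63,.13,.13,1]);print(s.x,np.rad2deg(s.x[2]),np.sqrt((s.fun**2).mean()))
th=s.x[2];R=np.array([[np.cos(th),-np.sin(th)],[np.sin(th),np.cos(th)]])
for i in range(6):
    print("pad",i,R@[(.0385 if i<3 else -.0385),(.052,0,-.052)[i%3]]+s.x[:2])
# rim outer BR check
print(back(P,np.array([[585,0],[545,427]])/2+[160,0],.08))
E
```

```text
0 [0.6599 0.1873] [0.065  0.0445 0.0654 0.044 ]
1 [0.6663 0.1354] [0.0643 0.0445 0.0645 0.043 ]
2 [0.6741 0.0835] [0.0654 0.0445 0.0654 0.0445]
3 [0.5836 0.1768] [0.0645 0.0449 0.065  0.044 ]
4 [0.5905 0.1253] [0.0644 0.044  0.0645 0.044 ]
5 [0.5977 0.0734] [0.0644 0.045  0.0649 0.0439]
[0.6287 0.1303 0.1344 0.9977] 7.701205186505878 0.000596772446387325
pad 0 [0.6599 0.187 ]
pad 1 [0.6668 0.1354]
pad 2 [0.6738 0.0839]
pad 3 [0.5835 0.1766]
pad 4 [0.5905 0.1251]
pad 5 [0.5975 0.0736]
[[0.7043 0.2341 0.08  ]
 [0.7307 0.0509 0.08  ]]
```

```bash
python3 -c "
from h import *
go([.4575,-.1337,.32],-3.4);go([.4575,-.1337,.249],-3.4)"
```

```text
go [0.4575, -0.1337, 0.32] -3.4 rv [-0.     0.     0.197] t [-167.5 -187.   100.8] rows 5.4
go [0.4575, -0.1337, 0.249] -3.4 rv [-0.     0.     0.197] t [-167.5 -187.   171.8] rows 6.1
```

```bash
python3 -m pendant '[[0,0,0.197,-167.5,-187,100,50],[0,0,0.197,-167.5,-187,100,50],[0,0,0.197,-167.5,-187,100,50],[0,0,0.197,-167.5,-187,100,50],[0,0,0.197,-167.5,-187,100,50],[0,0,0.197,-167.5,-187,100,50],[0,0,0.197,-167.5,-187,100,50],[0,0,0.197,-167.5,-187,100,50]]'
python3 - <<'E'
from h import *
P=env.camera_params("wrist");im=env.snapshot("wrist");cv2.imwrite("pics/d_w.png",im)
go([.4575,-.1337,.249],-3.4)
E
```

```text
time_s: 3.85
tool_pos: [0.4583, -0.1332, 0.3212]
ee_rot: [0.0, 0.728, 0.686, 0.0]
ft_force: [-0.1, -0.9, 0.8]
width: 0.0497
go [0.4575, -0.1337, 0.249] -3.4 rv [0.002 0.    0.002] t [-1.  -1.4 72.5] rows 1.5
```

View pics/d_w.png

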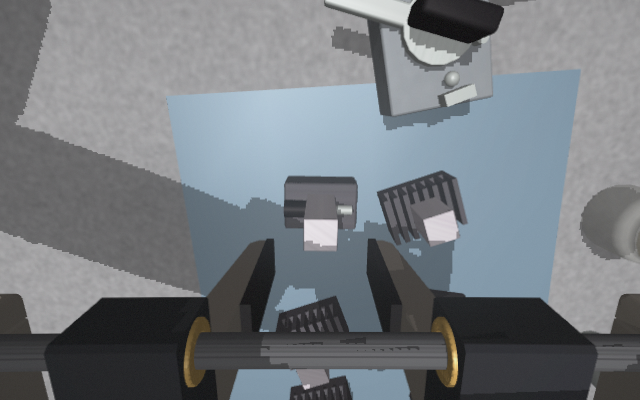

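```bash
python3 -m pendant '[[0,0,0,0,0,35,50],[0,0,0,0,0,71,50],[0,0,0,0,0,71,50],[0,0,0,0,0,71,10],[0,0,0,0,0,71,10],[0,0,0,0,0,71,10],[0,0,0,0,0,71,10],[0,0,0,0,0,71,10],[0,0,0,0,0,71,10],[0,0,0,0,0,71,10]]' 35
python3 - <<'E'
from h import *
im=env.snapshot("wrist");cv2.imwrite("pics/e_w.png",im)
s=env.state();print(s["tool_pos"],s["width"])
E
```

```text
time_s: 4.9
tool_pos: [0.4589, -0.1329, 0.2512]
ee_rot: [0.001, 0.727, 0.687, 0.0]
ft_force: [-1.5, 0.9, 7.3]
width: 0.0216
[ 0.4589 -0.1329  0.2512] 0.0216935884844314
```

View pics/e_w.png

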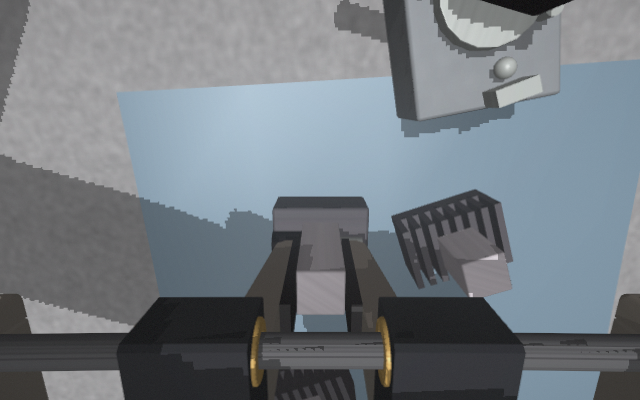

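```bash
python3 - <<'E'
from h import *
im=cv2.imread("pics/e_w.png");crop(im,260,190,120,130,5,"pics/e1.png")
P=env.camera_params("wrist")
X,y=sq(P,[(297,272),(345,272),(345.5,314),(296.5,314)],.096)
s=env.state();R=Ro.from_quat(s["ee_rot"],scalar_first=True).as_matrix()
print(R.T@(np.r_[X,.096]-s["tool_pos"]))
E
```

```text
ctr [ 0.4583 -0.1344] yaw mod90 -3.3 sides [0.021  0.0209 0.0222 0.0209]
[-0.0014 -0.0009  0.1552]
```

View pics/e1.png

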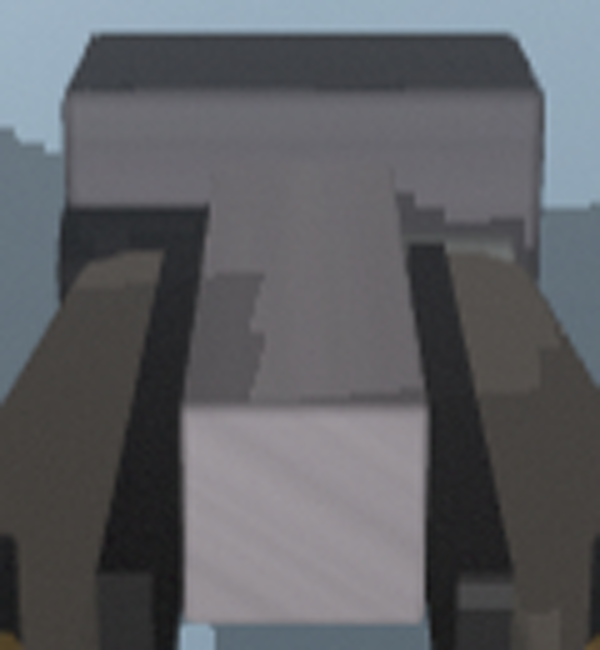

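```bash
python3 -c "
from h import *
go([.4589,-.1329,.38],-3.4);go([.6606,.1885,.38],7.7);go([.6606,.1885,.295],7.7);
"
```

```text
go [0.4589, -0.1329, 0.38] -3.4 rv [0.002 0.001 0.002] t [  -0.1    0.2 -128.8] rows 2.6
go [0.6606, 0.1885, 0.38] 7.7 rv [ 0.002  0.001 -0.191] t [ 332.2  183.2 -128.8] rows 8.0
go [0.6606, 0.1885, 0.295] 7.7 rv [ 0.002  0.001 -0.191] t [332.3 183.1 -43.8] rows 7.6
```

```bash
python3 -m pendant '[[0,0,0,0,0,-40,10],[0,0,0,0,0,-90,10],[0,0,0,0,0,-129,10],[0,0,-0.191,332,183,-129,10],[0,0,-0.191,332,183,-129,10],[0,0,-0.191,332,183,-129,10],[0,0,-0.191,332,183,-129,10],[0,0,-0.191,332,183,-129,10],[0,0,-0.191,332,183,-129,10],[0,0,-0.191,332,183,-129,10],[0,0,-0.191,332,183,-129,10],[0,0,-0.191,332,183,-129,10],[0,0,-0.191,332,183,-129,10],[0,0,-0.191,332,183,-129,10],[0,0,-0.191,332,183,-85,10],[0,0,-0.191,332,183,-50,10],[0,0,-0.191,332,183,-44,10],[0,0,-0.191,332,183,-44,10],[0,0,-0.191,332,183,-44,10],[0,0,-0.191,332,183,-44,10]]'
python3 - <<'E'
from h import *
im=env.snapshot("wrist");cv2.imwrite("pics/f_w.png",im)
s=env.state();print(s["tool_pos"],s["width"],s["ft_force"])
go([.6606,.1885,.282],7.7)
E
```

```text
time_s: 6.95
tool_pos: [0.661, 0.1883, 0.297]
ee_rot: [0.002, 0.658, 0.753, 0.002]
ft_force: [-0.2, -0.0, -3.9]
width: 0.0217
[0.6609 0.1884 0.2966] 0.021734166587635117 [-0.1206 -0.2103 -3.4886]
go [0.6606, 0.1885, 0.282] 7.7 rv [ 0.005  0.    -0.001] t [ 0.1 -0.3 14.6] rows 0.3
```

View pics/f_w.png

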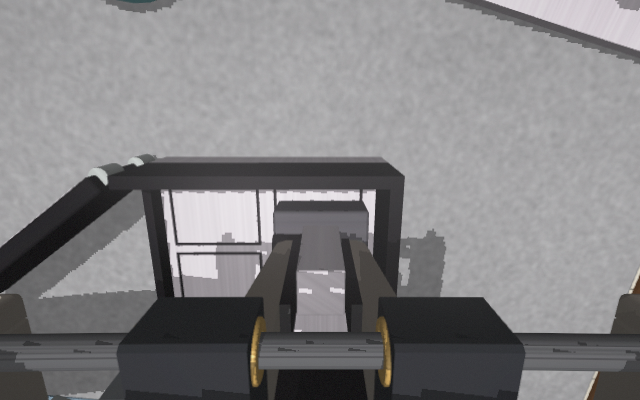

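```bash
python3 -m pendant '[[0.004,0,0,0,0,7,10],[0.004,0,0,0,0,14,10],[0.004,0,0,0,0,14,10],[0.004,0,0,0,0,14,10]]'
python3 - <<'E'
from h import *
s=env.state();print(s["tool_pos"],s["width"],s["ft_force"])
im=env.snapshot("wrist");crop(im,150,150,270,180,3,"pics/f1.png")
E
```

```text
time_s: 7.4
tool_pos: [0.6606, 0.1883, 0.2813]
ee_rot: [-0.0, 0.658, 0.753, -0.001]
ft_force: [-1.6, -2.1, 6.6]
width: 0.0215
[0.6606 0.1883 0.2813] 0.02152164488728168 [-1.6328 -2.0959  6.6094]
```

View pics/f1.png

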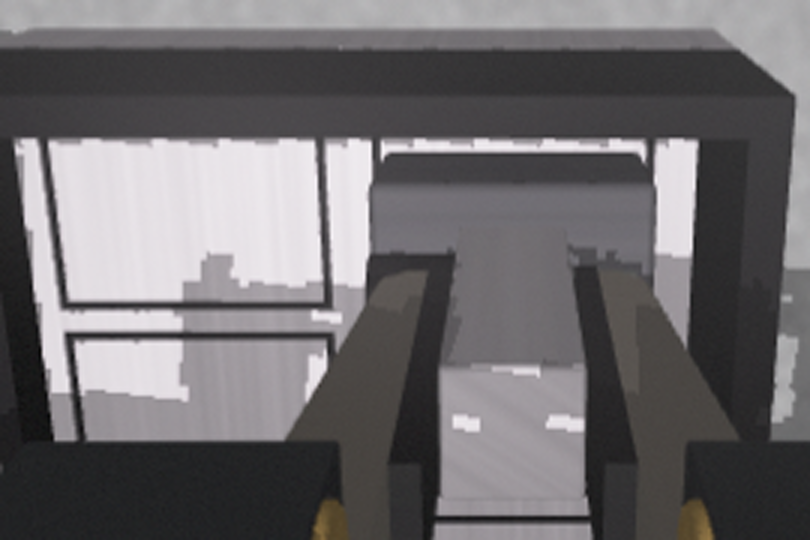

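```bash
python3 -m pendant '[[0,0,0,0,0,0,40],[0,0,0,0,0,0,40],[0,0,0,0,0,0,40],[0,0,0,0,0,0,40],[0,0,0,0,0,-30,40],[0,0,0,0,0,-80,40],[0,0,0,0,0,-120,40],[0,0,0,0,0,-139,40],[0,0,0,-133,-23,-139,40],[0,0,0,-133,-23,-139,40],[0,0,0,-133,-23,-139,40],[0,0,0,-133,-23,-139,40],[0,0,0,-133,-23,-139,40],[0,0,0,-133,-23,-139,40],[0,0,0,-133,-23,-139,40]]'
python3 - <<'E'
from h import *
import pickle
s=env.state();print(s["tool_pos"],s["width"],s["ft_force"])
P=env.camera_params("wrist");im=env.snapshot("wrist");cv2.imwrite("pics/g_w.png",im);pickle.dump(P,open("g.pkl","wb"))
crop(im,240,0,200,200,4*.75,"pics/g1.png")
E
```

```text
time_s: 8.95
tool_pos: [0.6555, 0.055, 0.4187]
ee_rot: [-0.001, 0.658, 0.753, -0.001]
ft_force: [-0.4, -0.7, -0.7]
width: 0.0399
[0.6555 0.055  0.4187] 0.039885215965332295 [-0.4197 -0.6822 -0.7081]
```

View pics/g1.png

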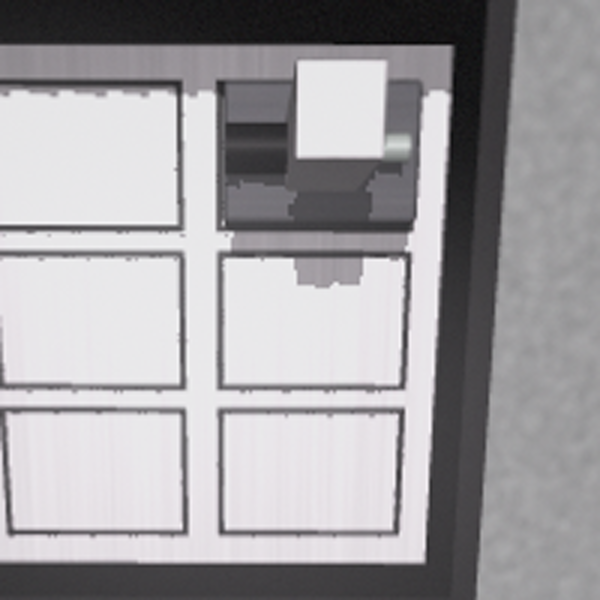

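```bash
python3 - <<'E'
from h import *
import pickle
P=pickle.load(open("g.pkl","rb"))
sq(P,[(297,60),(387,60),(386,157),(297,158)],.126,(240,0),3)
sq(P,[(219,80),(421,80),(414,221),(225,220)],.06,(240,0),3)
for c in ([(219,253),(410,254),(404,388),(220,387)],[(220,409),(404,409),(399,533),(221,532)]): sq(P,c,.03,(240,0),3)
X=[.505,-.33,.42];go(X,8)
E
```

```text
ctr [0.66   0.1844] yaw mod90 8.5 sides [0.0215 0.0212 0.0218 0.0214]
ctr [0.6592 0.1845] yaw mod90 8.2 sides [0.0601 0.0391 0.0584 0.0389]
ctr [0.6668 0.1355] yaw mod90 7.6 sides [0.0648 0.0444 0.0647 0.0444]
ctr [0.674  0.0842] yaw mod90 7.8 sides [0.065  0.0446 0.0651 0.0442]
go [0.505, -0.33, 0.42] 8 rv [-0.004 -0.    -0.004] t [-361.1 -201.2   -0.6] rows 8.3
```

```bash
python3 - <<'E'
from h import *
import pickle
P=pickle.load(open("g.pkl","rb"))
# rebuild wrist cam for f1 pose
s=env.state();R0=Ro.from_quat(s["ee_rot"],scalar_first=True).as_matrix()
Pc=env.camera_params("wrist"); Rct=Pc["R"]@R0; ct=R0.T@(-Pc["R"].T@Pc["t"]-s["tool_pos"]); print(ct)
R=Rdown(7.7); t=np.array([.6606,.1883,.2813]); Q=dict(Pc); Q["R"]=Rct@R.T; Q["t"]=-Q["R"]@(t+R@ct)
c,_=sq(Q,[(440,365),(586,365),(585,497),(440,498)],.126,(150,150),3)
print(R.T@(np.r_[c,.126]-t))
# pad lines in f1: pad4 bottom line/pad... check pad3 corners
print(back(Q,np.array([[65,305],[330,305],[68,336],[330,336]])/3+[150,150],.03))
# base top front edge (z .06)  & pad0 visible top corners of base
print(back(Q,np.array([[372,183],[655,183]])/3+[150,150],.06))
E
```

```text
[ 0.0789 -0.001   0.0195]
ctr [0.66   0.1867] yaw mod90 7.7 sides [0.0213 0.022  0.0219 0.0221]
[-0.0015 -0.0008  0.1553]
[[0.5552 0.1503 0.03  ]
 [0.619  0.1588 0.03  ]
 [0.5561 0.1421 0.03  ]
 [0.6198 0.1506 0.03  ]]
[[0.6291 0.201  0.06  ]
 [0.6868 0.2088 0.06  ]]
```

```bash
python3 - <<'E'
from h import *
s=env.state();R0=Ro.from_quat(s["ee_rot"],scalar_first=True).as_matrix()
Pc=env.camera_params("wrist"); Rct=Pc["R"]@R0; ct=R0.T@(-Pc["R"].T@Pc["t"]-s["tool_pos"])
R=Rdown(-3.3); t=np.array([.4589,-.1329,.2512]); Q=dict(Pc); Q["R"]=Rct@R.T; Q["t"]=-Q["R"]@(t+R@ct)
for px,z in(([[68,92],[545,92]],.03),([[98,36],[515,36]],.0),([[185,405],[428,405],[427,622],[183,622]],.096)):
    X=back(Q,(np.array(px)-2)/5+[260,190],z); print(((X-t)@R)*1000)
im=cv2.imread("pics/g_w.png");crop(im,305,15,80,75,10,"pics/g2.png")
E
```

```text
[[ 18.7172 -29.9269 221.2   ]
 [ 18.7371  28.7331 221.2   ]]
[[ 17.9515 -29.7241 251.2   ]
 [ 17.9724  28.6434 251.2   ]]
[[  9.9029 -11.3168 155.2   ]
 [  9.9078   9.8877 155.2   ]
 [-11.6959  10.2218 155.2   ]
 [-11.6989 -11.885  155.2   ]]
```

View pics/g2.png

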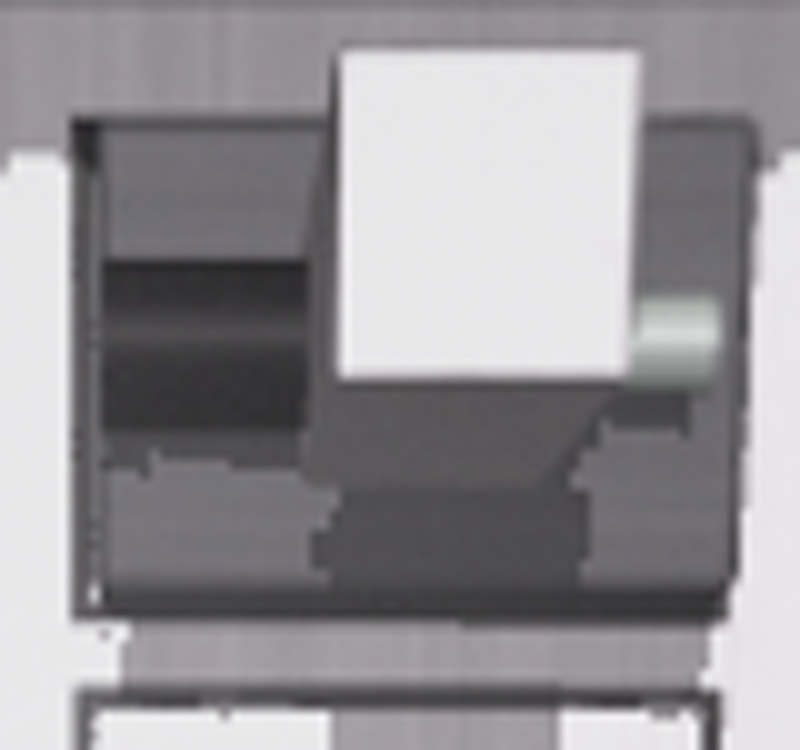

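```bash
python3 - <<'E'
from h import *
im=cv2.imread("pics/f_w.png");crop(im,260,190,120,130,5,"pics/f2.png")
E
```

```text
(no output)
```

View pics/f2.png

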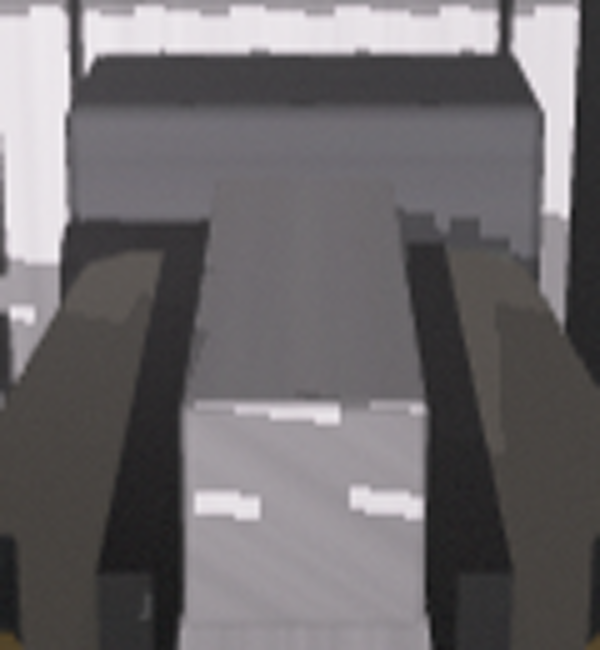

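```bash
python3 -c "
from h import *
go([.6606,.1855,.38],7.7);go([.6606,.1855,.267],7.7);
"
```

```text
go [0.6606, 0.1855, 0.38] 7.7 rv [-0.004 -0.     0.001] t [128.6  22.9  38.6] rows 2.7
go [0.6606, 0.1855, 0.267] 7.7 rv [-0.004 -0.     0.001] t [128.6  23.3 151.6] rows 4.0
```

```bash
python3 -m pendant '[[-0.004,0,0,45,8,0,45],[-0.004,0,0,90,16,20,45],[-0.004,0,0,129,23,38,45],[-0.004,0,0,129,23,38,45],[-0.004,0,0,129,23,70,45],[-0.004,0,0,129,23,110,45],[-0.004,0,0,129,23,140,45],[-0.004,0,0,129,23,151,45],[-0.004,0,0,129,23,151,45],[-0.004,0,0,129,23,151,45],[-0.004,0,0,129,23,151,45]]'
python3 - <<'E'
from h import *
s=env.state();print(s["tool_pos"],s["ft_force"])
go([.6606,.1855,.267],7.7)
im=env.snapshot("wrist");crop(im,260,190,120,130,5,"pics/i1.png")
E
```

```text
time_s: 10.1
tool_pos: [0.6615, 0.1845, 0.2706]
ee_rot: [0.002, 0.658, 0.753, 0.002]
ft_force: [-0.7, -0.4, -0.2]
width: 0.0448
[0.6615 0.1845 0.2706] [-0.7094 -0.4478 -0.1721]
go [0.6606, 0.1855, 0.267] 7.7 rv [ 0.005  0.    -0.   ] t [ 1.1 -0.8  3.6] rows 0.1
```

View pics/i1.png

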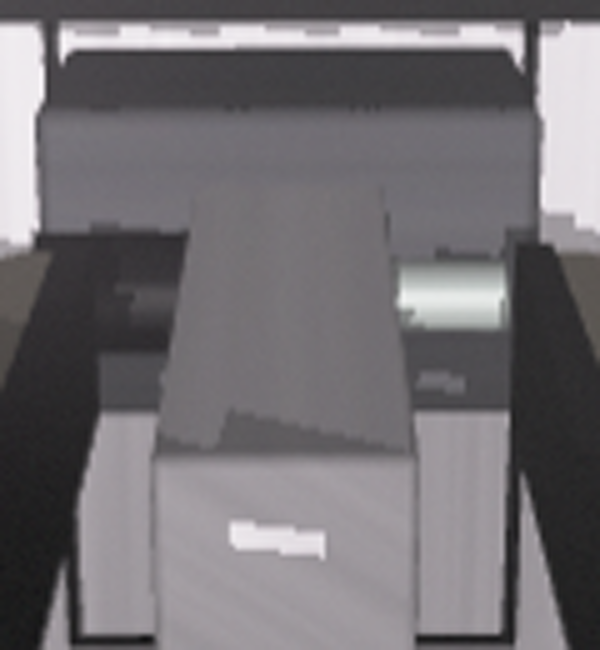

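```bash
python3 -m pendant '[[0.005,0,0,0,0,3,45],[0.005,0,0,0,0,3,12],[0.005,0,0,0,0,3,12],[0.005,0,0,0,0,3,12],[0.005,0,0,0,0,3,12],[0.005,0,0,0,0,3,12],[0.005,0,0,0,0,3,12],[0.005,0,0,0,0,3,12],[0.005,0,0,0,0,0,12],[0.005,0,0,0,0,-1,12],[0.005,0,0,1.2,-0.3,-1,12],[0.005,0,0,2.2,-0.3,-1,12],[0.005,0,0,2.2,-0.3,-1,12],[0.005,0,0,2.2,-0.3,-1,12]]' 50
python3 - <<'E'
from h import *
s=env.state();print(s["tool_pos"],s["ft_force"],s["width"])
im=env.snapshot("wrist");crop(im,260,190,120,130,5,"pics/i2.png")
E
```

```text
time_s: 11.55
tool_pos: [0.6598, 0.1867, 0.2685]
ee_rot: [-0.002, 0.658, 0.753, -0.002]
ft_force: [0.4, 0.3, -4.0]
width: 0.0217
[0.6598 0.1867 0.2685] [ 0.3793  0.2774 -4.0106] 0.021672867309429095
```

View pics/i2.png

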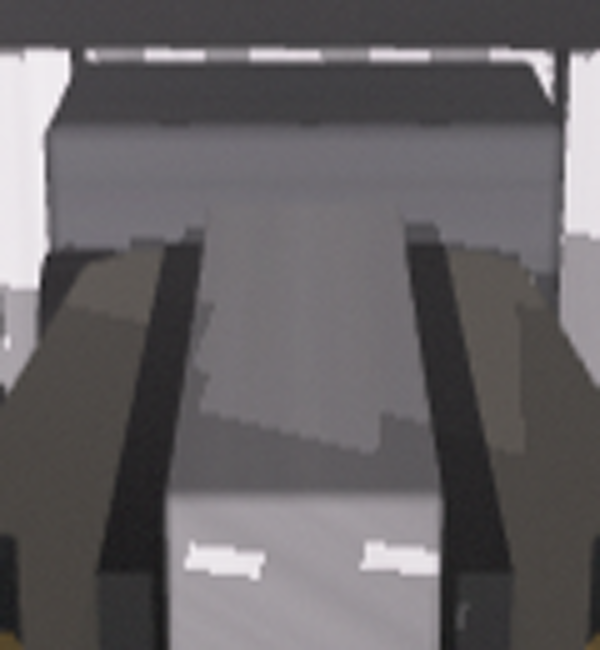

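```bash
python3 -m pendant '[[0.003,0,0,0,0.6,0,12],[0.003,0,0,0,1.2,0,12],[0.003,0,0,0,1.2,1,12],[0.003,0,0,0,1.2,2.3,12],[0.003,0,0,0,1.2,2.3,12],[0.003,0,0,0,1.2,2.3,12]]'
python3 - <<'E'
from h import *
s=env.state();print(s["tool_pos"],s["ft_force"],s["width"])
E
python3 -m pendant '[[0,0,0,0,0,0,40],[0,0,0,0,0,0,40],[0,0,0,0,0,0,40],[0,0,0,0,0,-30,40],[0,0,0,0,0,-80,40],[0,0,0,0,0,-120,40],[0,0,0,0,0,-152,40],[0,0,0,-133,-23,-152,40],[0,0,0,-133,-23,-152,40],[0,0,0,-133,-23,-152,40],[0,0,0,-133,-23,-152,40],[0,0,0,-133,-23,-152,40],[0,0,0,-133,-23,-152,40],[0,0,0,-133,-23,-152,40]]'
python3 - <<'E'
from h import *
import pickle
s=env.state();print(s["tool_pos"],s["width"],s["ft_force"])
P=env.camera_params("wrist");im=env.snapshot("wrist");cv2.imwrite("pics/j_w.png",im);pickle.dump(P,open("j.pkl","wb"))
crop(im,240,0,160,150,5,"pics/j1.png")
E
```

```text
time_s: 12.2
tool_pos: [0.661, 0.1868, 0.2663]
ee_rot: [-0.003, 0.658, 0.753, -0.003]
ft_force: [-0.2, -0.5, -3.9]
width: 0.0217
[0.661  0.1868 0.2663] [-0.1625 -0.5242 -3.8685] 0.021653452671000557
time_s: 13.6
tool_pos: [0.6573, 0.0534, 0.4187]
ee_rot: [-0.003, 0.658, 0.753, -0.003]
ft_force: [-0.2, 0.4, 0.2]
width: 0.04
[0.6573 0.0534 0.4187] 0.040044181101423736 [-0.2051  0.4095  0.2201]
```

View pics/j1.png

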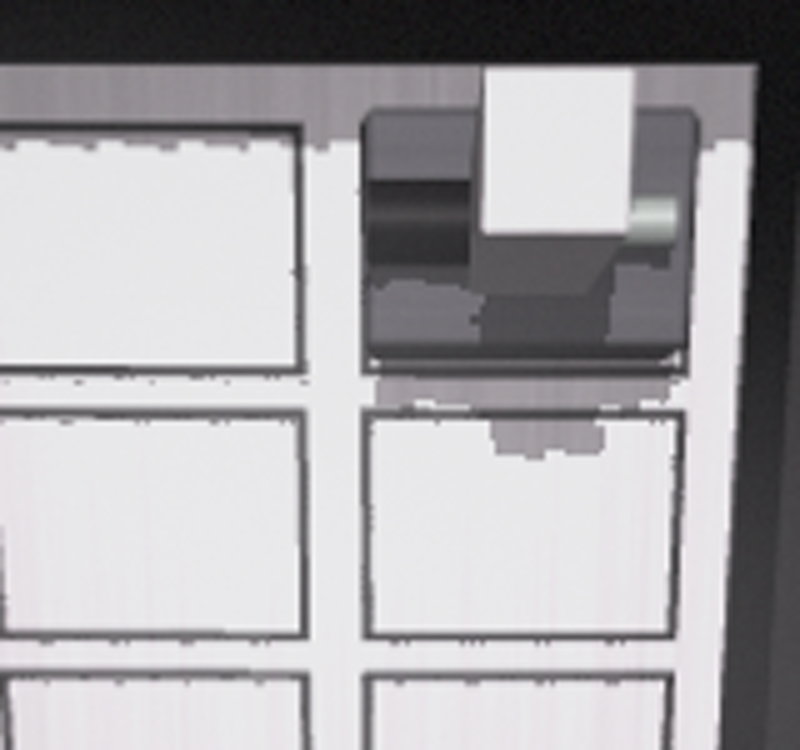

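```bash
python3 -c "
from h import *
go([.505,-.33,.42],8)"
```

```text
go [0.505, -0.33, 0.42] 8 rv [-0.008 -0.    -0.004] t [-359.3 -202.8    0.2] rows 8.3
```

```bash
python3 -m pendant '[[-0.008,0,0,-359,-203,0,50],[-0.008,0,0,-359,-203,0,50],[-0.008,0,0,-359,-203,0,50],[-0.008,0,0,-359,-203,0,50],[-0.008,0,0,-359,-203,0,50],[-0.008,0,0,-359,-203,0,50],[-0.008,0,0,-359,-203,0,50],[-0.008,0,0,-359,-203,0,50],[-0.008,0,0,-359,-203,0,50],[-0.008,0,0,-359,-203,0,50],[-0.008,0,0,-359,-203,0,50]]'
python3 - <<'E'
from h import *
import pickle
s=env.state();print(s["tool_pos"],s["width"],s["ft_force"])
P=env.camera_params("wrist");im=env.snapshot("wrist");cv2.imwrite("pics/k_w.png",im);pickle.dump(P,open("k.pkl","wb"))
crop(im,210,0,200,240,2.5,"pics/k1.png")
crop(im,330,0,100,240,2.5,"pics/k2.png")
cv2.imwrite("pics/k_top.png",env.snapshot("top")[100:300,250:500].repeat(3,0).repeat(3,1))
E
```

```text
time_s: 14.75
tool_pos: [0.5048, -0.3296, 0.4201]
ee_rot: [-0.0, 0.658, 0.753, 0.0]
ft_force: [0.4, -0.2, -0.4]
width: 0.0502
[ 0.5048 -0.3296  0.4201] 0.050159280604942263 [ 0.3519 -0.2274 -0.384 ]
```

View pics/k_w.png

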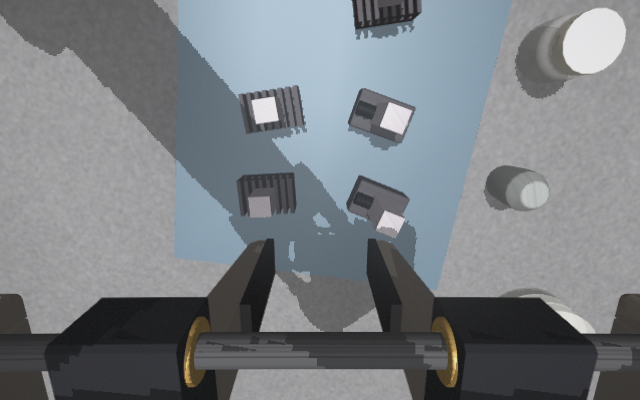

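View pics/k1.png

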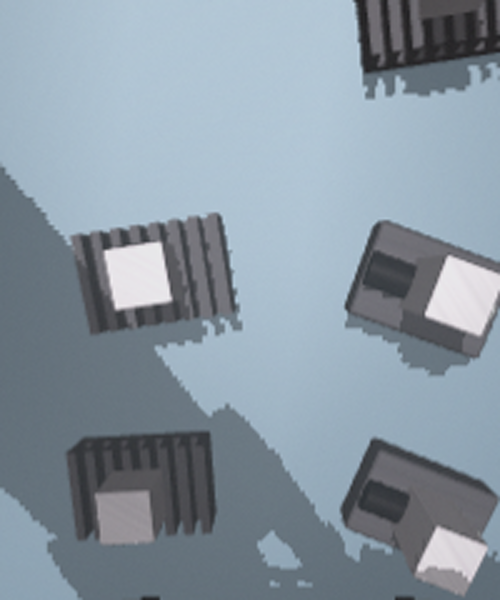

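View pics/k_top.png

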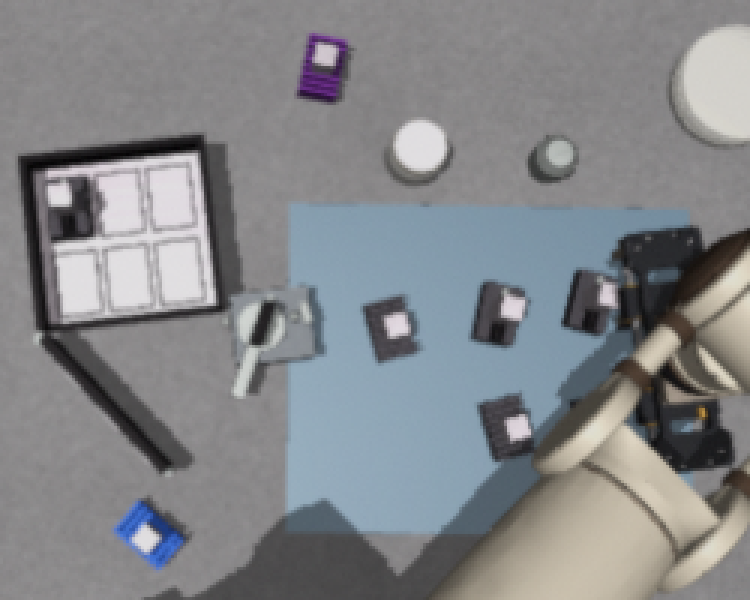

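```bash
python3 - <<'E'
from h import *
im=cv2.imread("pics/k_w.png")
crop(im,340,80,90,165,4,"pics/k3.png"); a=cv2.imread("pics/k3.png")
crop(im,230,80,90,165,4,"pics/k4.png"); b=cv2.imread("pics/k4.png")
cv2.imwrite("pics/k5.png",np.hstack([a[:600],b[:600]]))
E
```

```text
(no output)
```

View pics/k5.png

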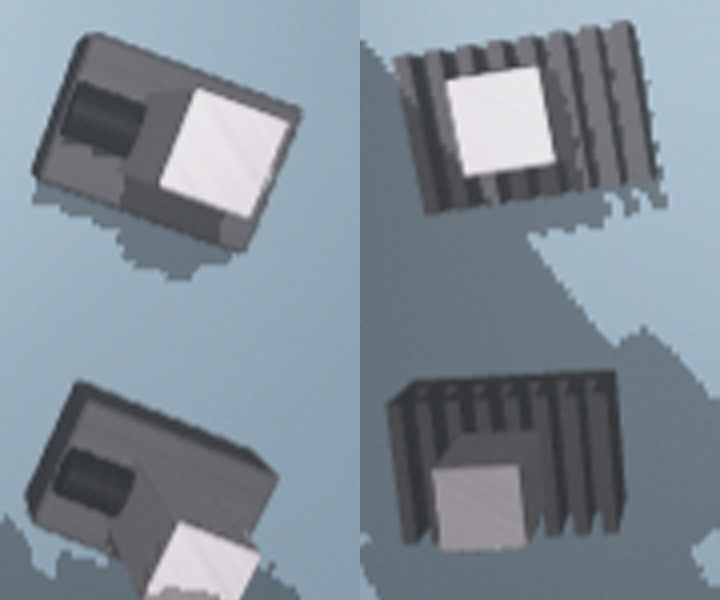

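```bash
python3 - <<'E'
from h import *
import pickle
P=pickle.load(open("k.pkl","rb"))
b,yb=sq(P,[(196,87),(292,121),(252,217),(160,184)],.096,(340,80),4)
sq(P,[(435,526),(486,542),(465,594),(416,573)],.096,(210,0),2.5)
sq(P,[(86,80),(180,67),(195,162),(105,176)],.074,(230,80),4)
sq(P,[(72,468),(160,463),(167,548),(80,549)],.074,(230,80),4)
go([*b,.32],yb);
E
```

```text
ctr [ 0.5591 -0.2521] yaw mod90 -11.1 sides [0.0221 0.0214 0.0216 0.0212]
ctr [ 0.5724 -0.3473] yaw mod90 -11.7 sides [0.0203 0.0218 0.0208 0.0196]
ctr [ 0.4434 -0.2616] yaw mod90 15.8 sides [0.0217 0.0211 0.0212 0.0215]
ctr [ 0.4464 -0.3543] yaw mod90 9.9 sides [0.0217 0.022  0.0218 0.021 ]
go [np.float64(0.5591003638056674), np.float64(-0.25210636854963103), 0.32] -11.119731352354165 rv [ 0.    -0.001  0.331] t [ 68.8  64.  100.2] rows 2.7
```

```bash
python3 -m pendant '[[0,0,0.11,23,21,33,50],[0,0,0.22,46,43,66,50],[0,0,0.332,69,64,100,50],[0,0,0.332,69,64,100,50],[0,0,0.332,69,64,100,50],[0,0,0.332,69,64,130,50],[0,0,0.332,69,64,165,50],[0,0,0.332,69,64,183,50],[0,0,0.332,69,64,183,50],[0,0,0.332,69,64,183,50],[0,0,0.332,69,64,183,50],[0,0,0.332,69,64,183,12],[0,0,0.332,69,64,183,12],[0,0,0.332,69,64,183,12],[0,0,0.332,69,64,183,12],[0,0,0.332,69,64,183,12],[0,0,0.332,69,64,183,12],[0,0,0.332,69,64,183,12]]' 50
python3 - <<'E'
from h import *
s=env.state();print(s["tool_pos"],s["ft_force"],s["width"])
im=env.snapshot("wrist");crop(im,260,190,120,130,5,"pics/l1.png")
go([.5591,-.2521,.40],-11.1)
E
```

```text
time_s: 16.65
tool_pos: [0.5585, -0.254, 0.2376]
ee_rot: [0.001, 0.774, 0.634, 0.0]
ft_force: [1.0, 1.0, 2.4]
width: 0.0219
[ 0.5585 -0.254   0.2376] [1.0469 1.0457 2.4237] 0.021902247017168128
go [0.5591, -0.2521, 0.4] -11.1 rv [ 0.001  0.    -0.004] t [   2.     0.4 -162.4] rows 3.2
```

View pics/l1.png

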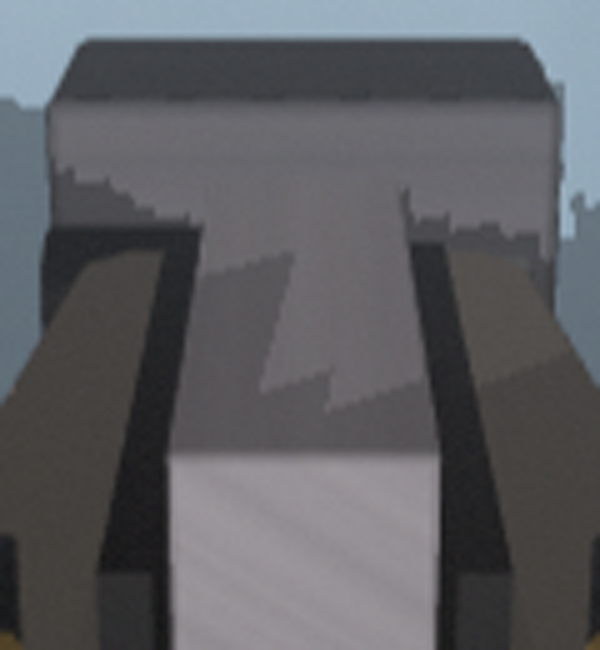

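```bash
cat >> h.py <<'E'
def tool(px,depth,off=(260,190),f=5):
    "pixel in crop -> tool coords (mm) at tool depth (mm)"
    s=env.state();R0=Ro.from_quat(s["ee_rot"],scalar_first=True).as_matrix()
    P=env.camera_params("wrist"); Rc=P["R"]@R0; ct=R0.T@(-P["R"].T@P["t"]-s["tool_pos"])
    u=cv2.undistortPoints(((np.array(px,float)-(f-1)/2)/f+np.array(off)).reshape(-1,1,2),P["camera_matrix"],P["D"]).reshape(-1,2)
    d=np.c_[u,np.ones(len(u))]@Rc; return (ct+d*((depth/1000-ct[2])/d[:,2])[:,None])*1000
E
python3 - <<'E'
from h import *
print(tool([(85,40),(525,40)],237.6)); print(tool([(50,100),(556,100)],207.6)); print(tool([(170,455),(440,455)],141.6))
E
```

```text
[[ 20.613  -30.1366 237.6   ]
 [ 20.6425  27.8788 237.6   ]]
[[ 21.4412 -30.4342 207.6   ]
 [ 21.4704  27.6791 207.6   ]]
[[ 12.0796 -11.8764 141.6   ]
 [ 12.0896   9.5096 141.6   ]]
```

```bash
python3 -c "
from h import *
go([.668,.1346,.39],7.7);go([.668,.1346,.28],7.7)"
```

```text
go [0.668, 0.1346, 0.39] 7.7 rv [ 0.001  0.    -0.332] t [ 402.5   31.  -152.5] rows 8.6
go [0.668, 0.1346, 0.28] 7.7 rv [ 0.001  0.    -0.332] t [402.6  30.9 -42.5] rows 8.1
```

```bash
python3 -m pendant '[[0,0,0,0,0,-10,12],[0,0,0,0,0,-35,12],[0,0,0,0,0,-70,12],[0,0,0,0,0,-110,12],[0,0,-0.01,15,1,-140,12],[0,0,-0.04,40,3,-152,12],[0,0,-0.07,75,6,-152,12],[0,0,-0.1,115,9,-152,12],[0,0,-0.14,160,12,-152,12],[0,0,-0.18,205,16,-152,12],[0,0,-0.22,250,19,-152,12],[0,0,-0.25,295,23,-152,12],[0,0,-0.28,335,26,-152,12],[0,0,-0.31,365,28,-152,12],[0,0,-0.33,387,30,-152,12],[0,0,-0.332,399,31,-152,12],[0,0,-0.332,402.5,31,-152,12],[0,0,-0.332,402.5,31,-152,12]]'
python3 -c "
from h import *
go([.668,.1346,.28],7.7)"
```

```text
time_s: 18.5
tool_pos: [0.6676, 0.1342, 0.3886]
ee_rot: [-0.0, 0.658, 0.753, -0.001]
ft_force: [0.7, -0.1, -5.3]
width: 0.0215
go [0.668, 0.1346, 0.28] 7.7 rv [-0.002  0.    -0.001] t [  0.4   0.6 108.6] rows 2.2
```

```bash
python3 -m pendant '[[0,0,0,0,0,15,12],[0,0,0,0,0,45,12],[0,0,0,0,0,80,12],[0,0,0,0,0,100,12],[0,0,0,0,0,108,12],[0,0,0,0,0,108,12],[0,0,0,0,0,108,12],[0,0,0,0,0,108,12]]'
python3 - <<'E'
from h import *
s=env.state();print(s["tool_pos"],s["ft_force"],s["width"])
go([.668,.1346,.268],7.7)
im=env.snapshot("wrist");crop(im,260,150,120,130,5,"pics/m1.png")
E
```

```text
time_s: 19.3
tool_pos: [0.6686, 0.1344, 0.2833]
ee_rot: [0.001, 0.658, 0.753, 0.001]
ft_force: [-0.0, -0.4, -3.6]
width: 0.0219
[0.6686 0.1344 0.2833] [-0.0098 -0.4356 -3.6415] 0.0219240647667847
go [0.668, 0.1346, 0.268] 7.7 rv [ 0.004  0.    -0.001] t [ 0.2 -0.6 15.3] rows 0.3
```

View pics/m1.png

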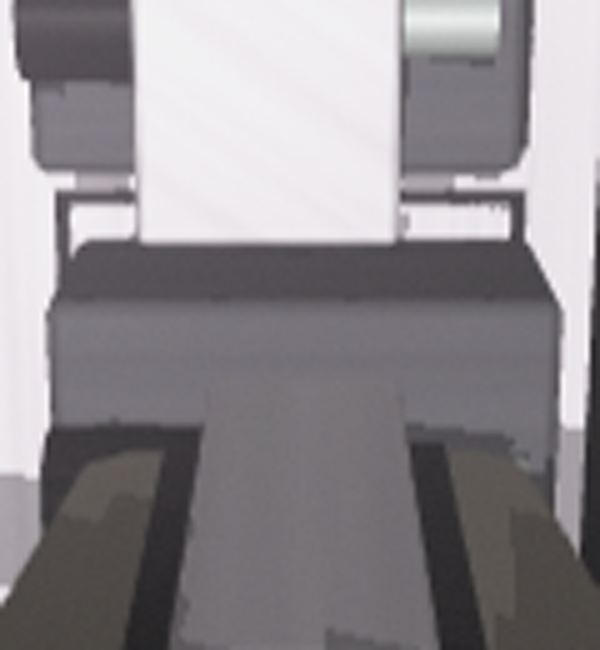

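```bash
python3 - <<'E'
from h import *
o=(260,150)
print("pad line",tool([(62,195),(520,197)],253.3,o)); print("base bottom",tool([(88,241),(525,241)],237.6,o))
E
```

```text
pad line [[ 23.3371 -34.8449 253.3   ]
 [ 23.07    29.4101 253.3   ]]
base bottom [[ 20.8392 -29.3892 237.6   ]
 [ 20.8563  28.2345 237.6   ]]
```

```bash
python3 -m pendant '[[0.003,0,0,0.4,-0.9,5,12],[0.003,0,0,0.4,-0.9,10,12],[0.003,0,0,0.4,-0.9,14,12],[0.003,0,0,0.4,-0.9,14.5,12],[0.003,0,0,0.4,-0.9,15,12],[0.003,0,0,0.4,-0.9,15,12]]'
python3 - <<'E'
from h import *
s=env.state();print(s["tool_pos"],s["ft_force"],s["width"])
im=env.snapshot("wrist");crop(im,260,150,120,130,5,"pics/m2.png")
E
```

```text
time_s: 19.95
tool_pos: [0.6671, 0.135, 0.2676]
ee_rot: [-0.001, 0.658, 0.753, -0.001]
ft_force: [-3.7, -0.5, 5.6]
width: 0.0218
[0.6671 0.135  0.2676] [-3.6586 -0.5184  5.6126] 0.021817363684737794
```

View pics/m2.png

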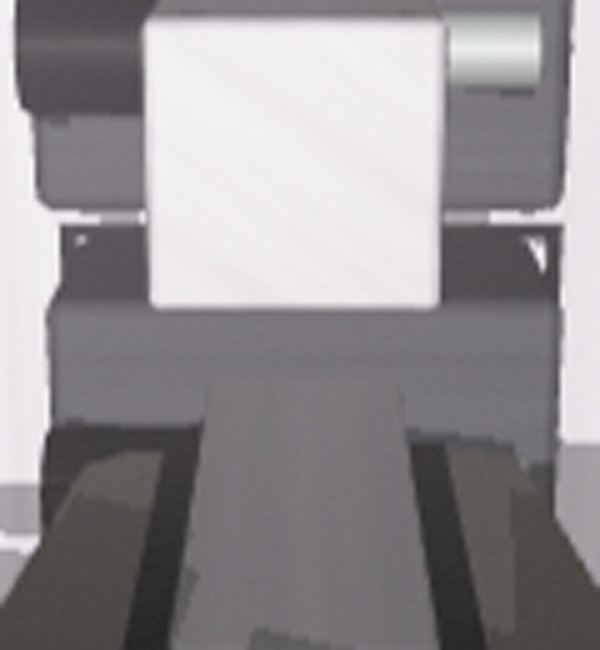

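```bash
python3 -m pendant '[[0,0,0,0,0,0,40],[0,0,0,0,0,0,40],[0,0,0,0,0,0,40],[0,0,0,0,0,0,40],[0,0,0,0,0,-30,40],[0,0,0,0,0,-80,40],[0,0,0,0,0,-120,40],[0,0,0,0,0,-152,40],[0,0,0,-85,-30,-152,40],[0,0,0,-85,-30,-152,40],[0,0,0,-85,-30,-152,40],[0,0,0,-85,-30,-152,40],[0,0,0,-85,-30,-152,40],[0,0,0,-85,-30,-152,40],[0,0,0,-85,-30,-152,40]]'
python3 - <<'E'
from h import *
import pickle
s=env.state();print(s["tool_pos"],s["width"],s["ft_force"])
P=env.camera_params("wrist");im=env.snapshot("wrist");cv2.imwrite("pics/n_w.png",im);pickle.dump(P,open("n.pkl","wb"))
crop(im,240,0,160,150,5,"pics/n1.png")
go([.5724,-.3473,.32],-11.7)
E
```

```text
time_s: 21.5
tool_pos: [0.6491, 0.0478, 0.4181]
ee_rot: [-0.001, 0.658, 0.753, -0.001]
ft_force: [0.5, -1.3, -0.2]
width: 0.0401
[0.6491 0.0478 0.4181] 0.040120143475668474 [ 0.4712 -1.3131 -0.1601]
go [0.5724, -0.3473, 0.32] -11.7 rv [-0.003  0.     0.34 ] t [-381.  -128.9   98.4] rows 8.3
```

View pics/n1.png

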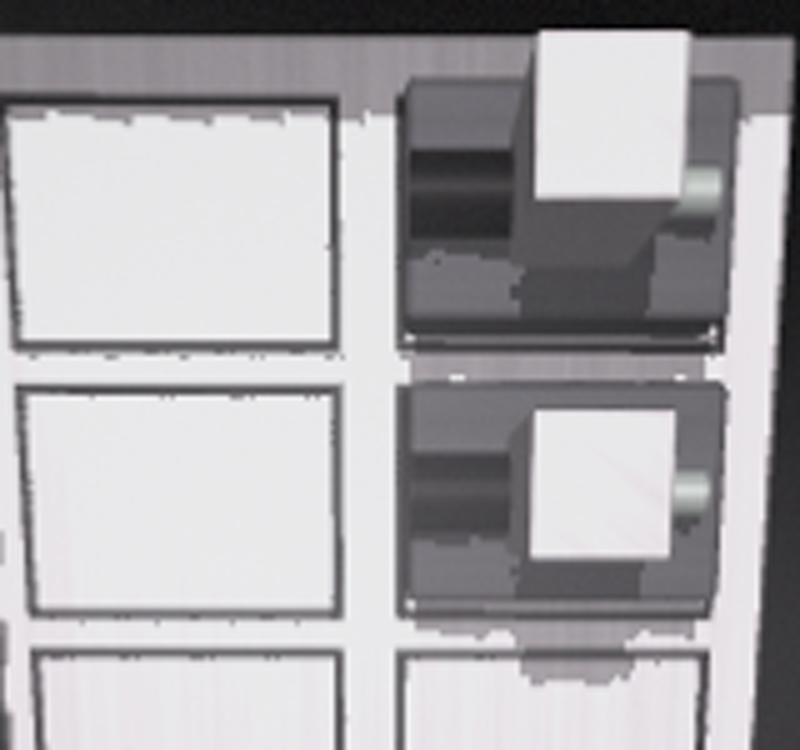

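```bash
python3 -m pendant '[[0,0,0.04,-45,-15,0,50],[0,0,0.08,-90,-30,20,50],[0,0,0.13,-135,-45,40,50],[0,0,0.17,-180,-60,60,50],[0,0,0.21,-225,-75,80,50],[0,0,0.25,-270,-90,98,50],[0,0,0.3,-315,-105,98,50],[0,0,0.34,-355,-120,98,50],[-0.003,0,0.34,-381,-129,98,50],[-0.003,0,0.34,-381,-129,98,50],[-0.003,0,0.34,-381,-129,98,50],[-0.003,0,0.34,-381,-129,98,50]]'
python3 - <<'E'
from h import *
P=env.camera_params("wrist");im=env.snapshot("wrist");crop(im,230,160,180,120,4,"pics/o1.png")
go([.5724,-.3473,.237],-11.7)
E
```

```text
time_s: 22.75
tool_pos: [0.5723, -0.3467, 0.3206]
ee_rot: [-0.0, 0.776, 0.631, 0.0]
ft_force: [1.2, -0.2, -0.1]
width: 0.0501
go [0.5724, -0.3473, 0.237] -11.7 rv [-0.  0.  0.] t [-0.7  0.2 83.6] rows 1.7
```

View pics/o1.png

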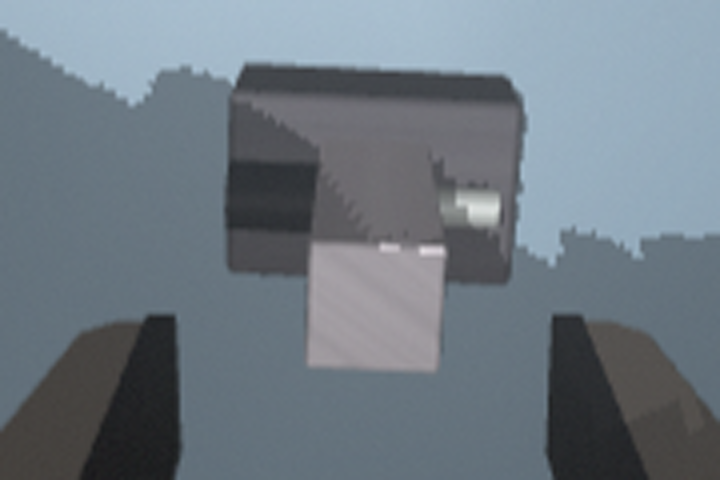

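```bash
python3 -m pendant '[[0,0,0.025,0,1.5,30,50],[0,0,0.025,0,1.5,65,50],[0,0,0.025,0,1.5,83,50],[0,0,0.025,0,1.5,83,50],[0,0,0.025,0,1.5,83,50],[0,0,0.025,0,1.5,83,50],[0,0,0.025,0,1.5,83,12],[0,0,0.025,0,1.5,83,12],[0,0,0.025,0,1.5,83,12],[0,0,0.025,0,1.5,83,12],[0,0,0.025,0,1.5,83,12],[0,0,0.025,0,1.5,83,12],[0,0,0.025,0,1.5,83,12]]'
python3 - <<'E'
from h import *
s=env.state();print(s["tool_pos"],s["ft_force"],s["width"])
im=env.snapshot("wrist");crop(im,260,190,120,130,5,"pics/p1.png")
E
```

```text
time_s: 24.1
tool_pos: [0.5733, -0.3486, 0.238]
ee_rot: [0.001, 0.784, 0.621, -0.0]
ft_force: [0.2, 0.3, 1.5]
width: 0.0218
[ 0.5733 -0.3486  0.238 ] [0.2326 0.3224 1.4619] 0.021824521882669222
```

View pics/p1.png

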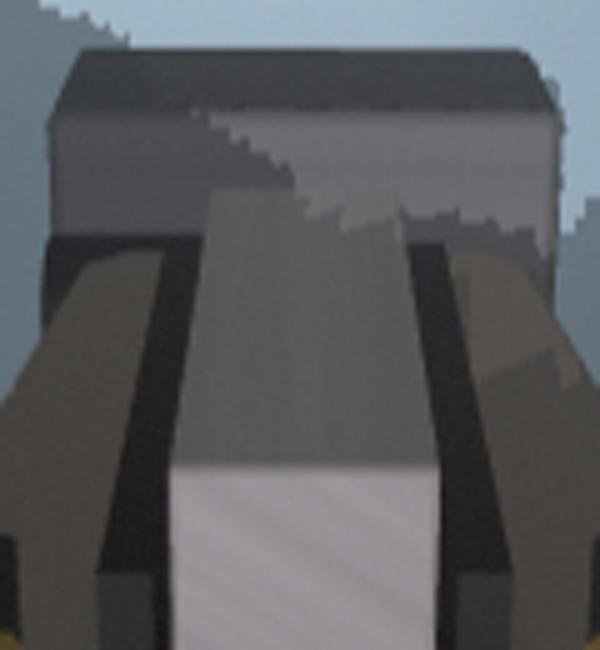

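```bash
python3 -c "
from h import *
go([.674,.0846,.39],7.7)"
```

```text
go [0.674, 0.0846, 0.39] 7.7 rv [ 0.     0.001 -0.365] t [ 444.6   -1.1 -152.4] rows 9.4
```

```bash
python3 -m pendant '[[0,0,0,0,0,-10,12],[0,0,0,0,0,-35,12],[0,0,0,0,0,-70,12],[0,0,0,0,0,-110,12],[0,0,-0.01,15,0,-140,12],[0,0,-0.04,40,0,-152,12],[0,0,-0.07,75,0,-152,12],[0,0,-0.11,115,0,-152,12],[0,0,-0.15,160,0,-152,12],[0,0,-0.19,205,0,-152,12],[0,0,-0.23,250,0,-152,12],[0,0,-0.26,295,0,-152,12],[0,0,-0.3,340,0,-152,12],[0,0,-0.34,380,0,-152,12],[0,0,-0.36,412,-1,-152,12],[0,0,-0.365,434,-1,-152,12],[0,0,-0.365,443,-1,-152,12],[0,0,-0.365,444.6,-1,-152,12],[0,0,-0.365,444.6,-1,-152,12]]'
python3 -c "
from h import *
go([.674,.0846,.284],7.7)"
```

```text
time_s: 26.05
tool_pos: [0.6739, 0.0838, 0.3891]
ee_rot: [-0.0, 0.658, 0.753, -0.001]
ft_force: [0.6, -0.5, -3.3]
width: 0.022
go [0.674, 0.0846, 0.284] 7.7 rv [-0.001  0.001 -0.001] t [  0.9   0.4 105.1] rows 2.1
```

```bash
python3 -m pendant '[[0,0,0,0,0,15,12],[0,0,0,0,0,45,12],[0,0,0,0,0,80,12],[0,0,0,0,0,98,12],[0,0,0,0,0,107,12],[0,0,0,0,0,107,12],[0,0,0,0,0,107,12],[0,0,0,0,0,107,12]]'
python3 - <<'E'
from h import *
s=env.state();print(s["tool_pos"],s["ft_force"],s["width"])
go([.674,.0846,.268],7.7)
im=env.snapshot("wrist");crop(im,260,150,120,130,5,"pics/q1.png")
E
```

```text
time_s: 26.85
tool_pos: [0.6747, 0.0843, 0.2844]
ee_rot: [0.001, 0.658, 0.753, 0.001]
ft_force: [0.2, 0.5, -3.0]
width: 0.0215
[0.6747 0.0843 0.2844] [ 0.2222  0.4853 -2.9935] 0.02151338886627977
go [0.674, 0.0846, 0.268] 7.7 rv [ 0.003  0.001 -0.001] t [ 0.4 -0.7 16.4] rows 0.3
```

View pics/q1.png

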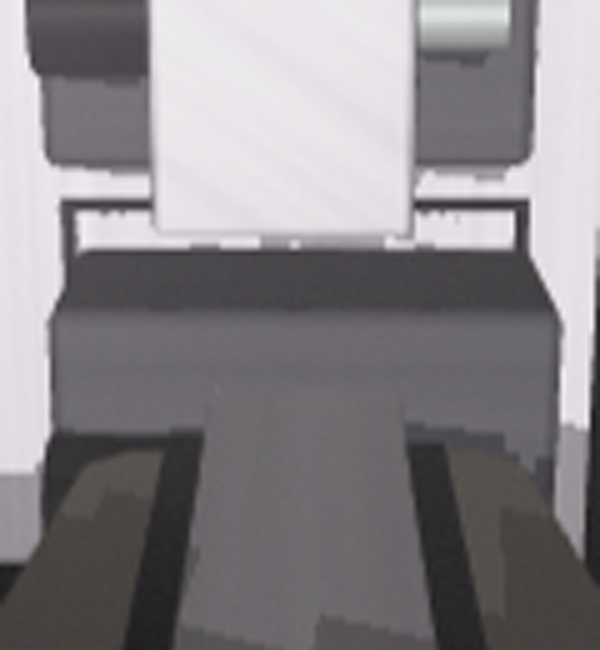

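```bash
python3 -m pendant '[[0.003,0,0,0.5,-1,5,12],[0.003,0,0,0.5,-1,10,12],[0.003,0,0,0.5,-1,14,12],[0.003,0,0,0.5,-1,15.5,12],[0.003,0,0,0.5,-1,16,12],[0.003,0,0,0.5,-1,16,12],[0.003,0,0,0.5,-1,16,12]]'
python3 -m pendant '[[0,0,0,0,0,0,40],[0,0,0,0,0,0,40],[0,0,0,0,0,0,40],[0,0,0,0,0,0,40],[0,0,0,0,0,-30,40],[0,0,0,0,0,-80,40],[0,0,0,0,0,-120,40],[0,0,0,0,0,-152,40],[0,0,0,-85,-60,-152,40],[0,0,0,-85,-60,-152,40],[0,0,0,-85,-60,-152,40],[0,0,0,-85,-60,-152,40],[0,0,0,-85,-60,-152,40],[0,0,0,-85,-60,-152,40],[0,0,0,-85,-60,-152,40]]'
python3 - <<'E'
from h import *
import pickle
s=env.state();print(s["tool_pos"],s["width"],s["ft_force"])
P=env.camera_params("wrist");im=env.snapshot("wrist");cv2.imwrite("pics/r_w.png",im);pickle.dump(P,open("r.pkl","wb"))
crop(im,240,0,160,150,5,"pics/r1.png")
go([.505,-.23,.42],8)
E
```

```text
time_s: 27.6
tool_pos: [0.6731, 0.085, 0.2681]
ee_rot: [-0.001, 0.658, 0.753, -0.001]
ft_force: [-4.9, 0.1, 5.6]
width: 0.0217
time_s: 29.1
tool_pos: [0.6257, -0.0062, 0.4185]
ee_rot: [-0.001, 0.658, 0.753, -0.001]
ft_force: [0.2, -0.3, 1.1]
width: 0.0398
[ 0.6257 -0.0062  0.4185] 0.03978911295050175 [ 0.2312 -0.3366  1.1466]
go [0.505, -0.23, 0.42] 8 rv [-0.003  0.    -0.004] t [-205.4 -149.7   -0.9] rows 5.1
```

View pics/r1.png

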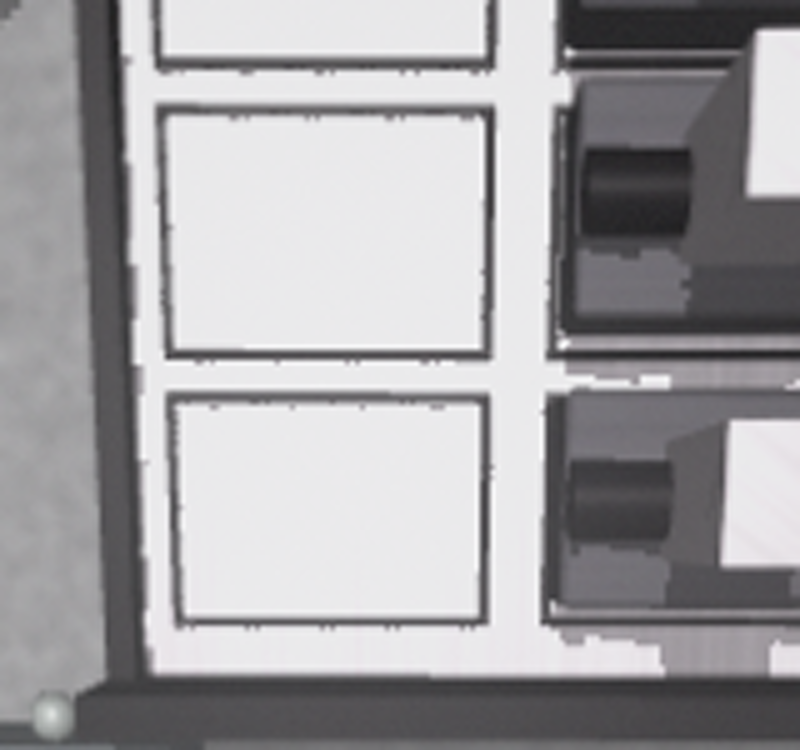

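```bash
python3 - <<'E'
from h import *
im=cv2.imread("pics/r_w.png")
crop(im,320,0,160,150,5,"pics/r2.png")
E
```

```text
(no output)
```

View pics/r2.png

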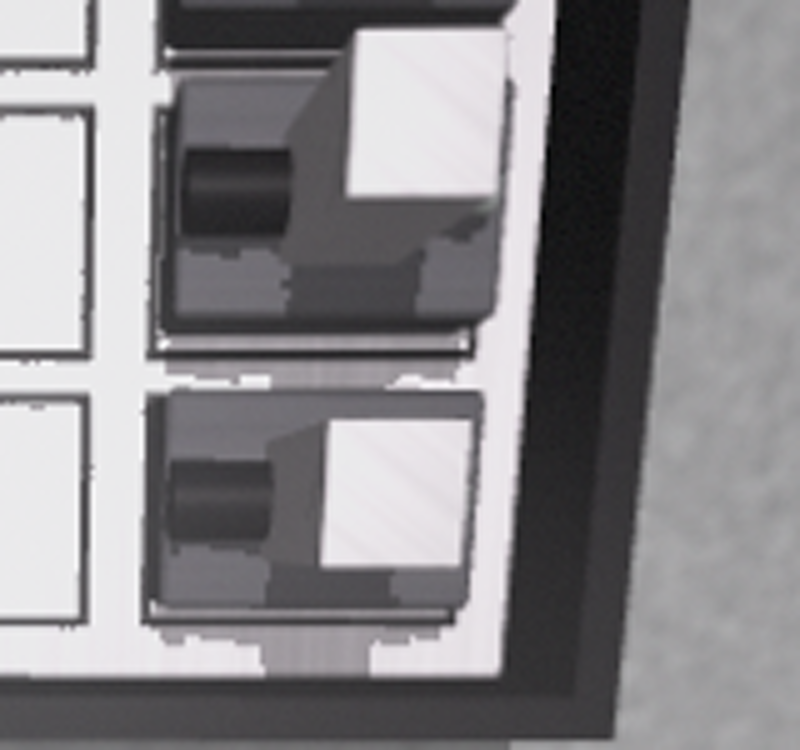

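```bash
python3 -c "
from h import *
go([.5423,-.1424,.33],15.6)"
```

```text
go [0.5423, -0.1424, 0.33] 15.6 rv [-0.003  0.    -0.137] t [-123.6 -100.7   88.9] rows 3.7
```

```bash
python3 -m pendant '[[-0.003,0,-0.03,-31,-25,22,50],[-0.003,0,-0.07,-62,-50,44,50],[-0.003,0,-0.1,-93,-75,66,50],[-0.003,0,-0.137,-123.6,-100.7,89,50],[-0.003,0,-0.137,-123.6,-100.7,89,50],[-0.003,0,-0.137,-123.6,-100.7,89,50],[-0.003,0,-0.137,-123.6,-100.7,89,50]]'
python3 - <<'E'
from h import *
P=env.camera_params("wrist");im=env.snapshot("wrist");crop(im,230,160,180,120,4,"pics/s1.png");cv2.imwrite("pics/s_w.png",im)
go([.5423,-.1424,.231],15.6)
E
```

```text
time_s: 29.85
tool_pos: [0.5427, -0.1425, 0.3312]
ee_rot: [0.001, 0.605, 0.796, 0.0]
ft_force: [0.9, 0.7, 0.0]
width: 0.0503
go [0.5423, -0.1424, 0.231] 15.6 rv [0.002 0.002 0.   ] t [  0.3  -0.6 100.3] rows 2.0
```

View pics/s1.png

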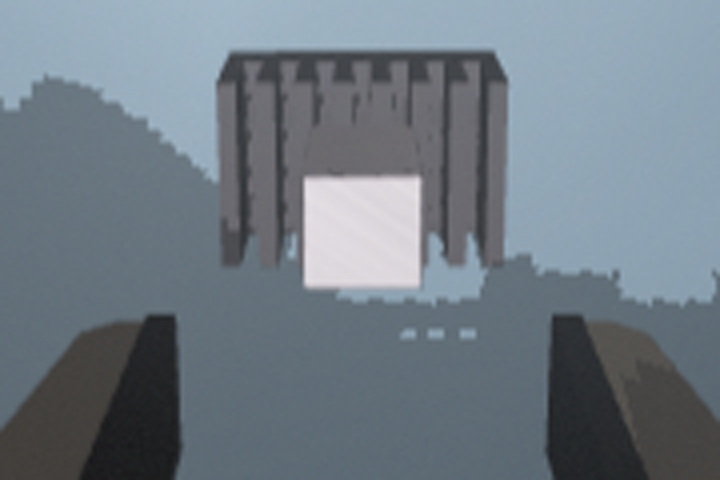

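View pics/s_w.png

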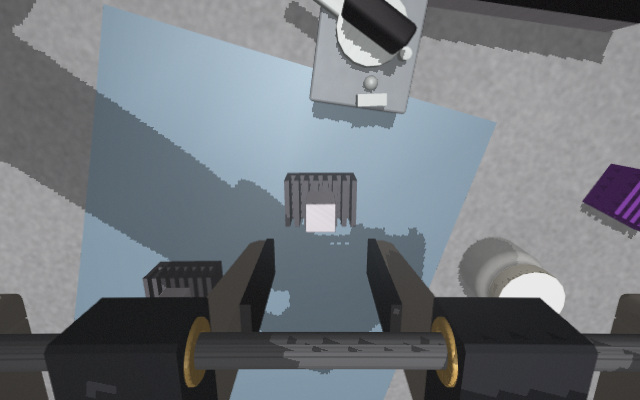

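Square and centred. Descend and grip.

```bash
python3 -m pendant '[[0,0,0,0,0,30,50],[0,0,0,0,0,65,50],[0,0,0,0,0,90,50],[0,0,0,0,0,100,50],[0,0,0,0,0,100,50],[0,0,0,0,0,100,50],[0,0,0,0,0,100,50],[0,0,0,0,0,100,12],[0,0,0,0,0,100,12],[0,0,0,0,0,100,12],[0,0,0,0,0,100,12],[0,0,0,0,0,100,12],[0,0,0,0,0,100,12],[0,0,0,0,0,100,12]]'
python3 - <<'E'
from h import *
s=env.state();print(s["tool_pos"],s["ft_force"],s["width"])
im=env.snapshot("wrist");crop(im,260,170,120,130,5,"pics/t1.png")
E
```

```text
time_s: 31.3
tool_pos: [0.542, -0.1433, 0.2304]
ee_rot: [0.0, 0.605, 0.796, 0.0]
ft_force: [2.5, 0.5, 1.5]
width: 0.0219
[ 0.542  -0.1433  0.2304] [2.4642 0.4959 1.5249] 0.02185833560833346
```

View pics/t1.png

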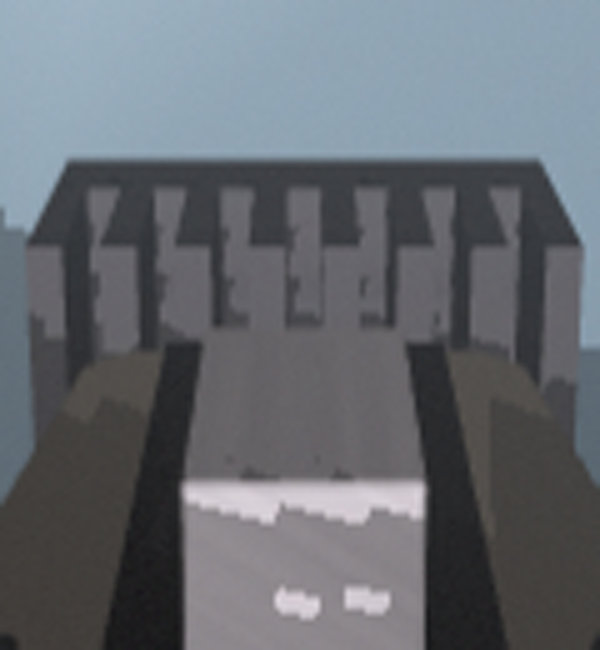

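```bash
python3 - <<'E'
from h import *
print(tool([(70,160),(540,160)],230.4,(260,170))); print(tool([(28,245),(582,245)],194.4,(260,170))); print(tool([(183,480),(426,480)],156.4,(260,170)))
R=Rdown(7.7)
E
```

```text
[[ 20.3319 -30.658  230.4   ]
 [ 20.3487  29.459  230.4   ]]
[[ 20.8493 -30.4403 194.4   ]
 [ 20.8636  29.1568 194.4   ]]
[[ 11.7932 -11.3789 156.4   ]
 [ 11.7958   9.9231 156.4   ]]
```

```bash
python3 -c "
from h import *
go([.5838,.1766,.38],7.7)"
```

```text
go [0.5838, 0.1766, 0.38] 7.7 rv [0.001 0.001 0.137] t [ 296.9  126.  -149.8] rows 7.1
```

```bash
python3 -m pendant '[[0,0,0,0,0,-10,12],[0,0,0,0,0,-35,12],[0,0,0,0,0,-70,12],[0,0,0,0,0,-110,12],[0,0,0,0,0,-140,12],[0,0,0.01,15,6,-150,12],[0,0,0.02,40,17,-150,12],[0,0,0.04,75,32,-150,12],[0,0,0.06,115,49,-150,12],[0,0,0.08,155,66,-150,12],[0,0,0.1,195,83,-150,12],[0,0,0.12,235,100,-150,12],[0,0,0.13,268,114,-150,12],[0,0,0.137,287,122,-150,12],[0,0,0.137,297,126,-150,12],[0,0,0.137,297,126,-150,12],[0,0,0.137,297,126,-150,12]]'
python3 -c "
from h import *
go([.5838,.1766,.276],7.7)"
```

```text
time_s: 33.05
tool_pos: [0.5835, 0.1758, 0.3795]
ee_rot: [-0.0, 0.658, 0.753, -0.001]
ft_force: [0.1, 0.5, -3.7]
width: 0.0216
go [0.5838, 0.1766, 0.276] 7.7 rv [-0.001  0.001 -0.001] t [  0.9   0.5 103.5] rows 2.1
```

```bash
python3 -m pendant '[[0,0,0,0,0,15,12],[0,0,0,0,0,45,12],[0,0,0,0,0,80,12],[0,0,0,0,0,98,12],[0,0,0,0,0,104,12],[0,0,0,0,0,104,12],[0,0,0,0,0,104,12],[0,0,0,0,0,104,12]]'
python3 - <<'E'
from h import *
s=env.state();print(s["tool_pos"],s["ft_force"],s["width"])
go([.5838,.1766,.260],7.7)
im=env.snapshot("wrist");cv2.imwrite("pics/u_w.png",im);crop(im,250,160,140,130,5,"pics/u1.png")
E
```

```text
time_s: 33.85
tool_pos: [0.5844, 0.1765, 0.2777]
ee_rot: [0.001, 0.658, 0.753, 0.001]
ft_force: [0.5, -0.3, -4.6]
width: 0.0219
[0.5844 0.1765 0.2777] [ 0.4955 -0.2997 -4.6278] 0.021883634099775076
go [0.5838, 0.1766, 0.26] 7.7 rv [ 0.003  0.    -0.001] t [ 0.2 -0.6 17.7] rows 0.4
```

View pics/u1.png

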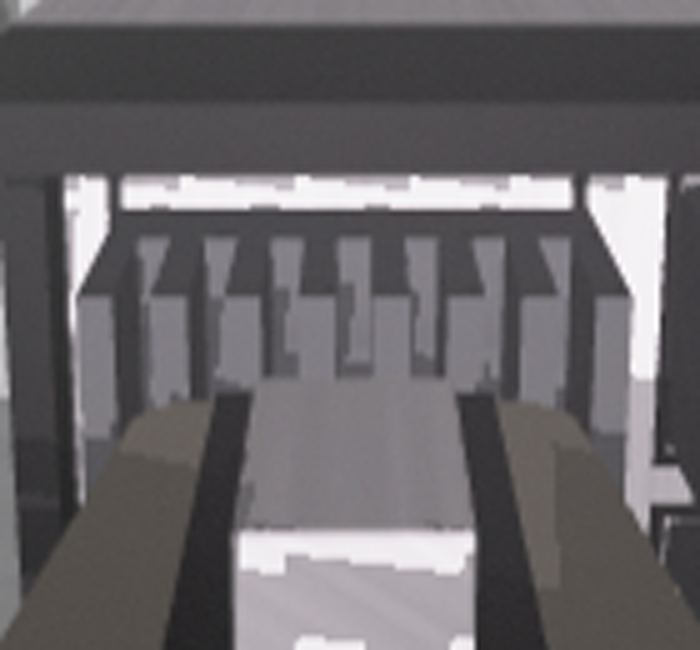

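```bash
python3 - <<'E'
from h import *
o=(250,160)
print(tool([(114,195),(579,195)],247.7,o)); print(tool([(120,210),(590,210)],230.4,o))
E
```

```text
[[ 17.5595 -34.0277 247.7   ]
 [ 17.5778  30.168  247.7   ]]
[[ 20.2177 -30.8347 230.4   ]
 [ 20.2343  29.282  230.4   ]]
```

```bash
python3 -m pendant '[[0.003,0,0,0.3,-1.2,5,12],[0.003,0,0,0.3,-1.2,10,12],[0.003,0,0,0.3,-1.2,14,12],[0.003,0,0,0.3,-1.2,16,12],[0.003,0,0,0.3,-1.2,17.3,12],[0.003,0,0,0.3,-1.2,17.3,12],[0.003,0,0,0.3,-1.2,17.3,12]]'
python3 -m pendant '[[0,0,0,0,0,0,40],[0,0,0,0,0,0,40],[0,0,0,0,0,0,40],[0,0,0,0,0,0,40],[0,0,0,0,0,-30,40],[0,0,0,0,0,-80,40],[0,0,0,0,0,-120,40],[0,0,0,0,0,-160,40],[0,0,0,-120,0,-160,40],[0,0,0,-120,0,-160,40],[0,0,0,-120,0,-160,40],[0,0,0,-120,0,-160,40],[0,0,0,-120,0,-160,40],[0,0,0,-120,0,-160,40],[0,0,0,-120,0,-160,40]]'
python3 - <<'E'
from h import *
import pickle
s=env.state();print(s["tool_pos"],s["width"],s["ft_force"])
P=env.camera_params("wrist");im=env.snapshot("wrist");cv2.imwrite("pics/v_w.png",im);pickle.dump(P,open("v.pkl","wb"))
crop(im,260,0,160,150,5,"pics/v1.png")
go([.505,-.30,.42],8)
go([.4434,-.2616,.33],15.8)
E
```

```text
time_s: 34.6
tool_pos: [0.5825, 0.1769, 0.2605]
ee_rot: [-0.001, 0.658, 0.753, -0.002]
ft_force: [-6.6, -1.3, 8.8]
width: 0.0219
time_s: 36.1
tool_pos: [0.5988, 0.0593, 0.4186]
ee_rot: [-0.001, 0.658, 0.753, -0.001]
ft_force: [-0.4, 0.7, -0.3]
width: 0.0399
[0.5988 0.0593 0.4186] 0.03990757089213445 [-0.3582  0.7146 -0.3151]
go [0.505, -0.3, 0.42] 8 rv [-0.003  0.    -0.004] t [-343.2 -141.5   -0.9] rows 7.4
go [0.4434, -0.2616, 0.33] 15.8 rv [-0.003 -0.    -0.14 ] t [-296.8 -197.1   89.3] rows 7.3
```

View pics/v1.png

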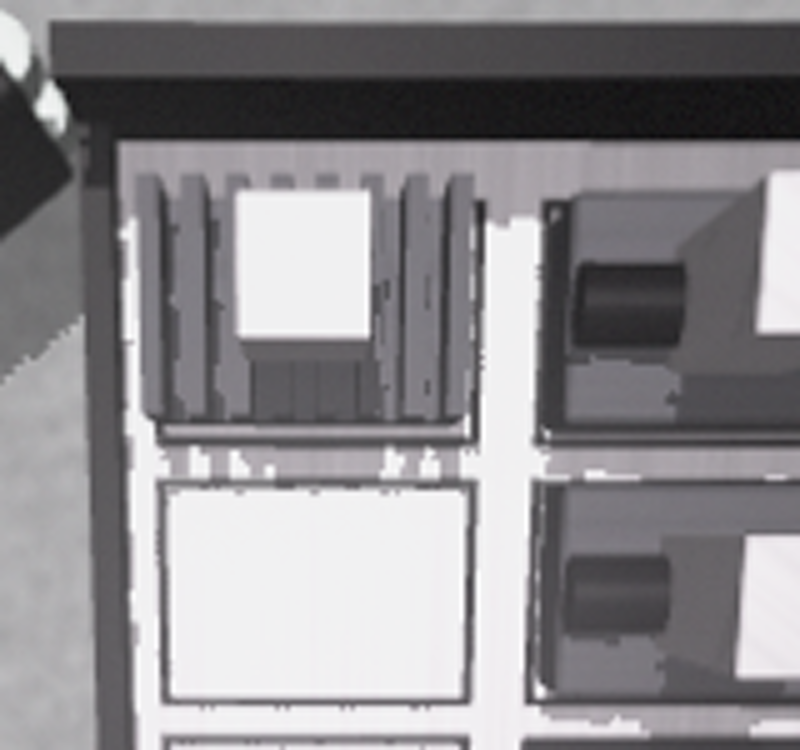

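```bash
python3 - <<'E'
from h import *
import pickle
P=pickle.load(open("v.pkl","rb"))
sq(P,[(235,190),(370,190),(371,340),(237,340)],.104,(260,0),5)
p4,_=sq(P,[(161,483),(474,484),(466,701),(165,701)],.03,(260,0),5)
th=np.deg2rad(7.7);print("pad3 from pad4",p4+.052*np.array([-np.sin(th),np.cos(th)]))
im=cv2.imread("pics/v_w.png");crop(im,280,20,80,75,10,"pics/v2.png")
E
```

```text
ctr [0.5806 0.1773] yaw mod90 8.1 sides [0.0212 0.0218 0.0215 0.0218]
ctr [0.5903 0.1253] yaw mod90 7.5 sides [0.0643 0.0439 0.0641 0.0441]
pad3 from pad4 [0.5833 0.1768]
```

View pics/v2.png

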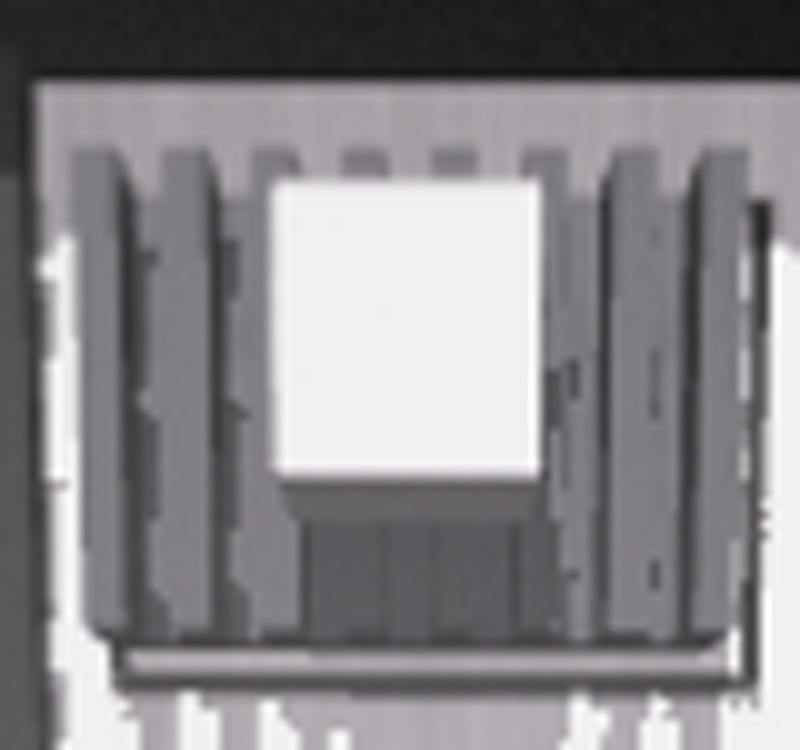

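```bash
python3 - <<'E'
from h import *
import pickle
P=pickle.load(open("r.pkl","rb"))
print("r: Tc,Tb, pad5,pad4")
sq(P,[(328,420),(474,419),(461,566),(321,566)],.126,(320,0),5)
sq(P,[(357,30),(506,28),(495,197),(346,197)],.126,(320,0),5)
sq(P,[(171,398),(489,398),(484,622),(181,622)],.03,(240,0),5)
sq(P,[(162,107),(490,107),(488,355),(169,355)],.03,(240,0),5)
P=pickle.load(open("n.pkl","rb"))
print("n: Ta,Tb")
sq(P,[(540,30),(690,33),(685,198),(536,198)],.126,(240,0),5)
sq(P,[(534,409),(675,410),(669,558),(530,558)],.126,(240,0),5)
go([.5825,.1769,.38],7.7);go([.5825,.1769,.26],7.7)
E
```

```text
r: Tc,Tb, pad5,pad4
ctr [0.6715 0.0853] yaw mod90 7.6 sides [0.0219 0.0213 0.0215 0.0211]
ctr [0.6653 0.1366] yaw mod90 7.8 sides [0.021  0.0216 0.0216 0.0214]
ctr [0.5976 0.0736] yaw mod90 7.8 sides [0.0644 0.0441 0.0637 0.0441]
ctr [0.5903 0.1256] yaw mod90 7.7 sides [0.0635 0.0446 0.0642 0.0446]
n: Ta,Tb
ctr [0.6584 0.1864] yaw mod90 7.6 sides [0.0212 0.0211 0.0216 0.0215]
ctr [0.6654 0.1367] yaw mod90 7.6 sides [0.0211 0.0213 0.0213 0.0215]
go [0.5825, 0.1769, 0.38] 7.7 rv [-0.003  0.     0.001] t [118.9  -0.1  38.6] rows 2.5
go [0.5825, 0.1769, 0.26] 7.7 rv [-0.003  0.     0.001] t [118.9   0.3 158.6] rows 4.0
```

```bash
cat >> h.py <<'E'
def overlay(im,P,items,off,wh,f,name):
    "items: (x,y,yawdeg,z0,kind,color)"
    x0,y0=off;w,h=wh
    o=cv2.resize(im[y0:y0+h,x0:x0+w],None,fx=f,fy=f,interpolation=cv2.INTER_CUBIC)
    for x,y,yw,z0,k,col in items:
        a=np.deg2rad(yw);R=np.array([[np.cos(a),-np.sin(a)],[np.sin(a),np.cos(a)]])
        L=[]
        hb,ht={"T":(.03,.096),"S":(.036,.074),"P":(0,0)}[k]
        dims=[(.06,.04,0),(.06,.04,hb),(.022,.022,ht)] if k!="P" else [(.066,.044,0)]
        for dx,dy,z in dims:
            c=np.array([[-1,-1],[1,-1],[1,1],[-1,1]])*[dx/2,dy/2]@R.T+[x,y]
            p=(proj(P,np.c_[c,np.full(4,z0+z)])-off)*f+(f-1)/2
            cv2.polylines(o,[(p*8).astype(int)],True,col,1,cv2.LINE_AA,3)
    cv2.imwrite(name,o)
E
python3 - <<'E'
from h import *
import pickle
G=(0,255,0);Rd=(0,0,255);B=(255,128,0)
P=pickle.load(open("v.pkl","rb"));im=cv2.imread("pics/v_w.png")
overlay(im,P,[(.5806,.1773,8,.03,"S",G),(.5835,.1766,7.7,.03,"P",Rd),(.6584,.1864,7.6,.03,"T",G),(.6599,.187,7.7,.03,"P",Rd),(.6653,.1367,7.7,.03,"T",G),(.6668,.1354,7.7,.03,"P",Rd)],(275,20),(160,130),5,"pics/v3.png")
E
```

```text
(no output)
```

View pics/v3.png

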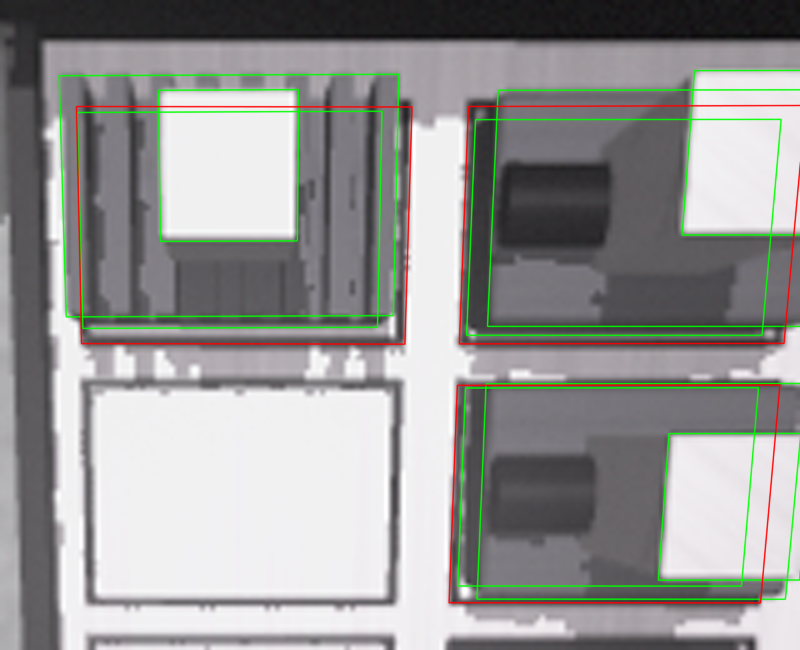

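```bash
python3 -m pendant '[[-0.003,0,0,40,0,0,45],[-0.003,0,0,85,0,15,45],[-0.003,0,0,119,0,38,45],[-0.003,0,0,119,0,38,45],[-0.003,0,0,119,0,70,45],[-0.003,0,0,119,0,110,45],[-0.003,0,0,119,0,140,45],[-0.003,0,0,119,0,157,45],[-0.003,0,0,119,0,157,45],[-0.003,0,0,119,0,157,45],[-0.003,0,0,119,0,157,45]]'
python3 -c "
from h import *
go([.5825,.1769,.261],7.7)"
```

```text
time_s: 37.25
tool_pos: [0.5834, 0.1758, 0.2637]
ee_rot: [0.001, 0.658, 0.753, 0.001]
ft_force: [0.6, -0.1, 0.3]
width: 0.0453
go [0.5825, 0.1769, 0.261] 7.7 rv [ 0.003  0.001 -0.   ] t [ 1.2 -0.8  2.7] rows 0.1
```

```bash
python3 -m pendant '[[0,0,0,0,0,2,45],[0,0,0,0,0,2,12],[0,0,0,0,0,2,12],[0,0,0,0,0,2,12],[0,0,0,0,0,2,12],[0,0,0,0,0,2,12],[0,0,0,0,0,2,12],[0,0,0,0,0,2,12]]'
python3 -c "
from h import *
s=env.state();print(s['tool_pos'],s['ft_force'])"
```

```text
time_s: 38.05
tool_pos: [0.5825, 0.1758, 0.2598]
ee_rot: [0.0, 0.658, 0.753, -0.0]
ft_force: [-2.1, 0.1, 3.1]
width: 0.0215
[0.5825 0.1758 0.2598] [-2.1372  0.0588  3.1228]
```

```bash
python3 -m pendant '[[0,0,0,0,0,-2,12],[0,0,0,0,0,-3,12],[0,0,0,-0.5,1,-3,12],[0,0,0,-0.5,2,-3,12],[0,0,0,-0.5,2,-3,12],[0,0,0,-0.5,2,-3,12],[0,0,0,-0.5,2,-3,12]]'
python3 - <<'E'
from h import *
s=env.state();print(s['tool_pos'],s['ft_force'])
im=env.snapshot("wrist");crop(im,250,160,140,130,5,"pics/x1.png")
E
```

```text
time_s: 38.75
tool_pos: [0.5846, 0.1755, 0.2625]
ee_rot: [0.0, 0.658, 0.753, -0.0]
ft_force: [0.4, 0.1, -3.5]
width: 0.0217
[0.5846 0.1755 0.2625] [ 0.4116  0.125  -3.502 ]
```

View pics/x1.png

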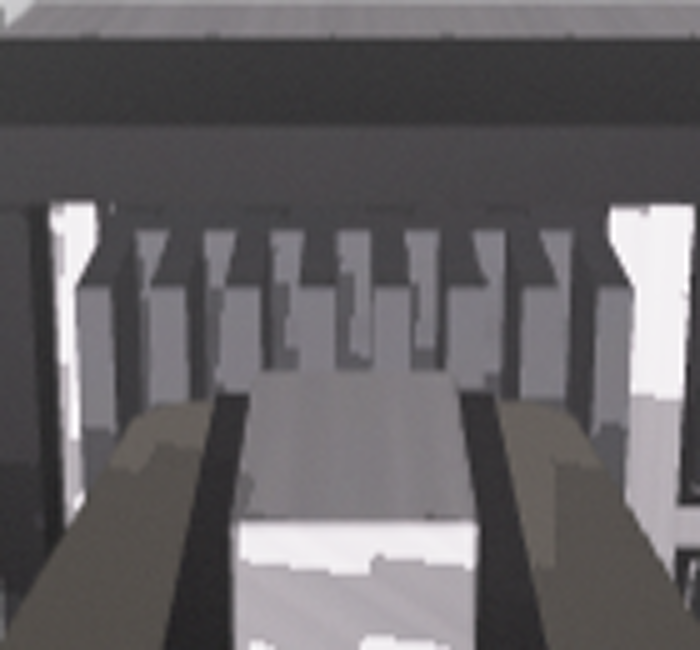

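```bash
python3 -m pendant '[[0,0,0,0,0,1.5,12],[0,0,0,0,0,2.6,12],[0,0,0,0,0,2.6,12],[0,0,0,0,0,2.6,40],[0,0,0,0,0,2.6,40],[0,0,0,0,0,2.6,40],[0,0,0,0,0,-30,40],[0,0,0,0,0,-80,40],[0,0,0,0,0,-120,40],[0,0,0,0,0,-157,40],[0,0,0,-120,20,-157,40],[0,0,0,-120,20,-157,40],[0,0,0,-120,20,-157,40],[0,0,0,-120,20,-157,40],[0,0,0,-120,20,-157,40],[0,0,0,-120,20,-157,40],[0,0,0,-120,20,-157,40]]'
python3 - <<'E'
from h import *
import pickle
s=env.state();print(s["tool_pos"],s["width"],s["ft_force"])
P=env.camera_params("wrist");im=env.snapshot("wrist");cv2.imwrite("pics/y_w.png",im);pickle.dump(P,open("y.pkl","wb"))
crop(im,250,0,160,150,5,"pics/y1.png")
E
```

```text
time_s: 40.5
tool_pos: [0.6202, 0.0607, 0.4198]
ee_rot: [0.0, 0.658, 0.753, -0.0]
ft_force: [-0.1, 0.1, -0.6]
width: 0.0396
[0.6202 0.0607 0.4198] 0.0396455107446293 [-0.0742  0.0666 -0.5604]
```

View pics/y1.png

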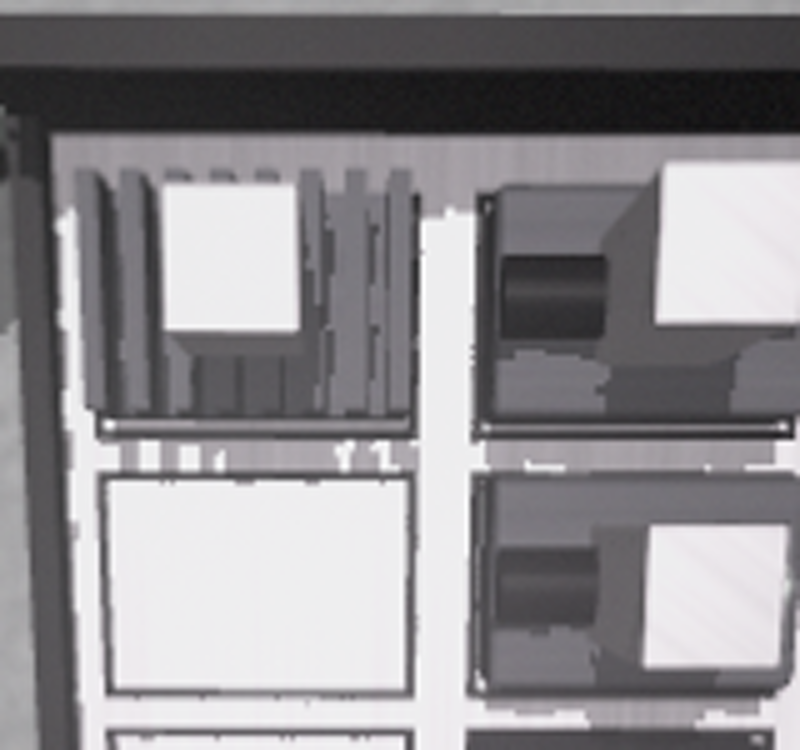

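```bash
python3 - <<'E'
from h import *
import pickle
P=pickle.load(open("y.pkl","rb"));im=cv2.imread("pics/y_w.png")
sq(P,[(162,182),(299,182),(300,331),(164,331)],.104,(250,0),5)
crop(im,335,25,100,180,5,"pics/y2.png")
a=cv2.imread("pics/y2.png");cv2.imwrite("pics/y2.png",a[300:])
E
```

```text
ctr [0.5836 0.1776] yaw mod90 7.6 sides [0.0215 0.0217 0.0219 0.0217]
```

View pics/y2.png

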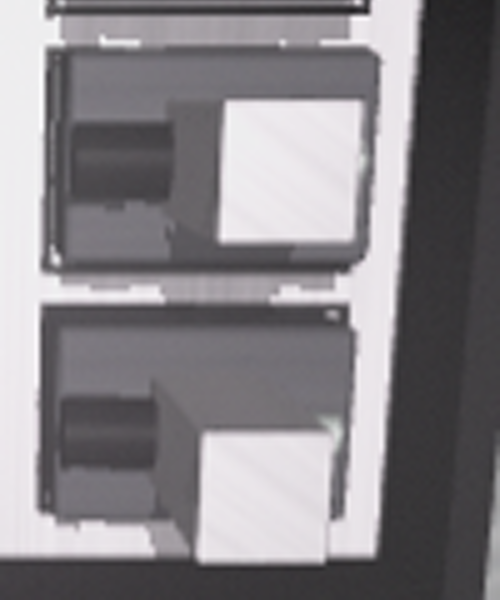

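```bash
python3 -c "
from h import *
go([.4434,-.2616,.33],15.8)"
```

```text
go [0.4434, -0.2616, 0.33] 15.8 rv [-0.    0.   -0.14] t [-295.3 -218.8   89.8] rows 7.6
```

```bash
python3 -m pendant '[[0,0,-0.02,-37,-27,11,50],[0,0,-0.04,-74,-55,22,50],[0,0,-0.05,-111,-82,34,50],[0,0,-0.07,-148,-109,45,50],[0,0,-0.09,-185,-137,56,50],[0,0,-0.11,-222,-164,68,50],[0,0,-0.13,-258,-191,79,50],[0,0,-0.14,-295.3,-218.8,90,50],[0,0,-0.14,-295.3,-218.8,90,50],[0,0,-0.14,-295.3,-218.8,90,50],[0,0,-0.14,-295.3,-218.8,90,50],[0,0,-0.14,-295.3,-218.8,90,50]]'
python3 - <<'E'
from h import *
P=env.camera_params("wrist");im=env.snapshot("wrist");crop(im,230,160,180,120,4,"pics/z1.png");cv2.imwrite("pics/z_w.png",im)
go([.4434,-.2616,.231],15.8)
E
```

```text
time_s: 41.75
tool_pos: [0.444, -0.2613, 0.3303]
ee_rot: [0.0, 0.603, 0.798, -0.0]
ft_force: [0.7, -1.2, -1.0]
width: 0.0499
go [0.4434, -0.2616, 0.231] 15.8 rv [0.    0.001 0.001] t [-0.  -0.6 99.2] rows 2.0
```

View pics/z_w.png

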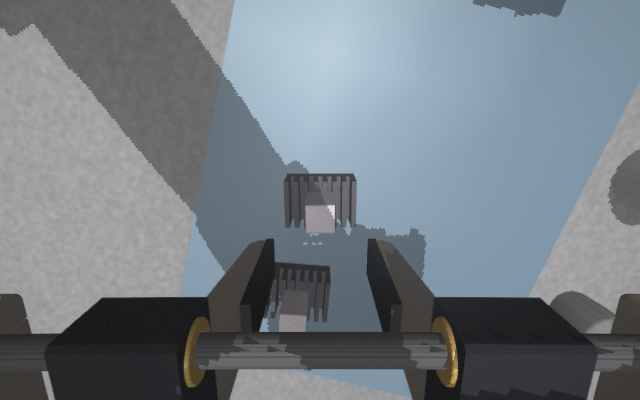

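```bash
python3 -m pendant '[[0,0,0,0,0,30,50],[0,0,0,0,0,65,50],[0,0,0,0,0,90,50],[0,0,0,0,0,99.5,50],[0,0,0,0,0,99.5,50],[0,0,0,0,0,99.5,50],[0,0,0,0,0,99.5,50],[0,0,0,0,0,99.5,12],[0,0,0,0,0,99.5,12],[0,0,0,0,0,99.5,12],[0,0,0,0,0,99.5,12],[0,0,0,0,0,99.5,12],[0,0,0,0,0,99.5,12],[0,0,0,0,0,99.5,12]]'
python3 - <<'E'
from h import *
s=env.state();print(s["tool_pos"],s["ft_force"],s["width"])
im=env.snapshot("wrist");crop(im,260,170,120,130,5,"pics/A1.png")
go([.5915,.1251,.38],7.7)
E
```

```text
time_s: 43.2
tool_pos: [0.4432, -0.2627, 0.2306]
ee_rot: [0.0, 0.604, 0.797, -0.0]
ft_force: [0.4, -0.1, 3.1]
width: 0.0216
[ 0.4432 -0.2627  0.2306] [ 0.4135 -0.1303  3.1299] 0.021608978193156225
go [0.5915, 0.1251, 0.38] 7.7 rv [0.    0.001 0.14 ] t [ 333.1  247.7 -149.6] rows 8.8
```

View pics/A1.png

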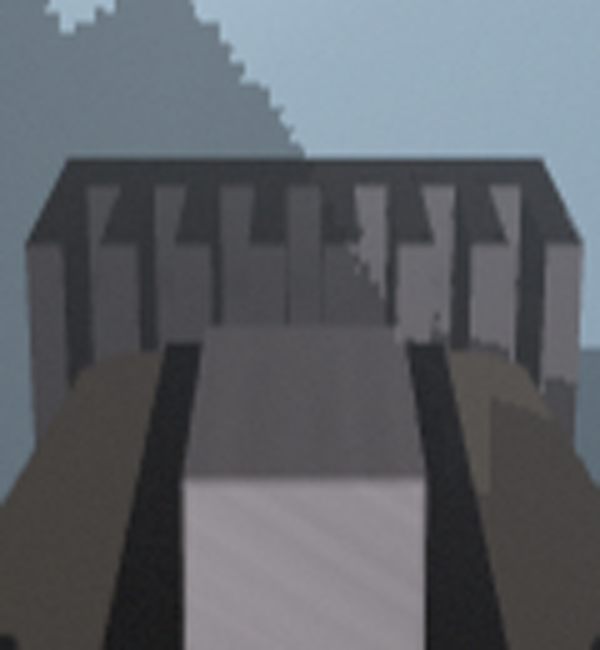

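```bash
python3 -m pendant '[[0,0,0,0,0,-10,12],[0,0,0,0,0,-35,12],[0,0,0,0,0,-70,12],[0,0,0,0,0,-110,12],[0,0,0,0,0,-140,12],[0,0,0.01,15,11,-149,12],[0,0,0.02,40,30,-149,12],[0,0,0.03,72,54,-149,12],[0,0,0.05,106,79,-149,12],[0,0,0.06,140,104,-149,12],[0,0,0.08,174,129,-149,12],[0,0,0.09,208,155,-149,12],[0,0,0.11,242,180,-149,12],[0,0,0.12,276,205,-149,12],[0,0,0.13,305,227,-149,12],[0,0,0.14,324,241,-149,12],[0,0,0.14,333,247.7,-149,12],[0,0,0.14,333,247.7,-149,12],[0,0,0.14,333,247.7,-149,12]]'
python3 -c "
from h import *
go([.5915,.1249,.276],7.7)"
```

```text
time_s: 45.15
tool_pos: [0.5911, 0.1242, 0.3788]
ee_rot: [-0.0, 0.658, 0.753, -0.001]
ft_force: [0.2, 0.6, -3.2]
width: 0.0214
go [0.5915, 0.1249, 0.276] 7.7 rv [-0.001  0.001 -0.001] t [  0.7   0.6 102.8] rows 2.1
```

```bash
python3 -m pendant '[[0,0,0,0,0,15,12],[0,0,0,0,0,45,12],[0,0,0,0,0,80,12],[0,0,0,0,0,100,12],[0,0,0,0,0,113,12],[0,0,0,0,0,115,12],[0,0,0,0,0,115,12],[0,0,0,0,0,115,12],[0,0,0,0,0,115,12],[0,0,0,0,0,115,12]]'
python3 - <<'E'
from h import *
s=env.state();print(s["tool_pos"],s["ft_force"],s["width"])
go([.5915,.1249,.261],7.7)
im=env.snapshot("wrist");crop(im,250,130,140,130,5,"pics/B1.png")
E
```

```text
time_s: 46.15
tool_pos: [0.5918, 0.1251, 0.2653]
ee_rot: [0.001, 0.658, 0.753, 0.001]
ft_force: [-0.2, -0.6, -2.3]
width: 0.0215
[0.5918 0.1251 0.2653] [-0.1851 -0.5957 -2.3241] 0.021534837785888872
go [0.5915, 0.1249, 0.261] 7.7 rv [ 0.002  0.001 -0.   ] t [-0.1 -0.3  4.3] rows 0.1
```

View pics/B1.png

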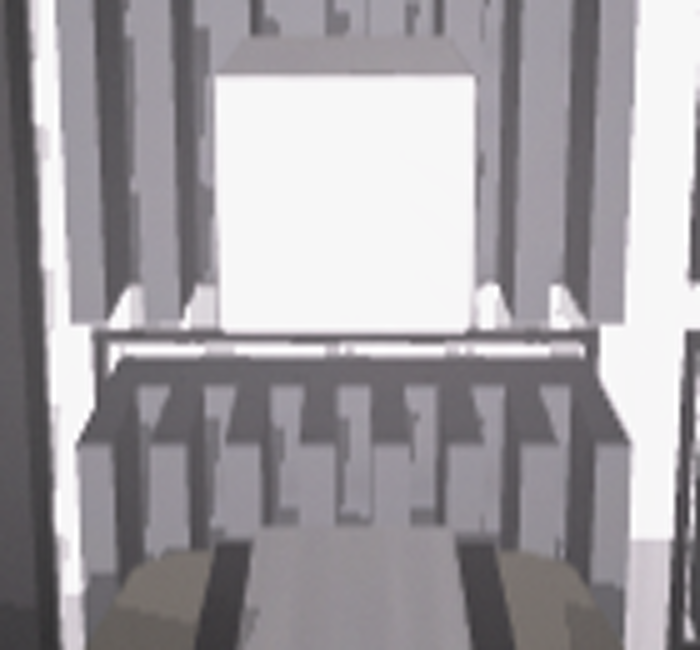

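```bash
python3 - <<'E'
from h import *
o=(250,130)
print(tool([(103,335),(592,335)],235.3,o)); print(tool([(120,358),(590,358)],230.5,o))
E
```

```text
[[ 22.2546 -33.6131 235.3   ]
 [ 22.2767  30.1191 235.3   ]]
[[ 20.4735 -30.837  230.5   ]
 [ 20.4936  29.2883 230.5   ]]
```

```bash
python3 -m pendant '[[0.002,0,0,-0.2,-0.4,2,12],[0.002,0,0,-0.2,-0.4,3.5,12],[0.002,0,0,-0.2,-0.4,4.5,12],[0.002,0,0,-0.2,-0.4,4.5,12],[0.002,0,0,-0.2,-0.4,4.5,12]]'
python3 -c "
from h import *
s=env.state();print(s['tool_pos'],s['ft_force'])"
```

```text
time_s: 46.7
tool_pos: [0.5911, 0.1248, 0.2607]
ee_rot: [-0.001, 0.658, 0.753, -0.001]
ft_force: [-5.0, -1.3, 5.1]
width: 0.0217
[0.5911 0.1248 0.2607] [-5.0215 -1.3425  5.1085]
```

Seated. Release, rise, look.

```bash
python3 -m pendant '[[0,0,0,0,0,0,40],[0,0,0,0,0,0,40],[0,0,0,0,0,0,40],[0,0,0,0,0,0,40],[0,0,0,0,0,-30,40],[0,0,0,0,0,-80,40],[0,0,0,0,0,-120,40],[0,0,0,0,0,-160,40],[0,0,0,-70,40,-160,40],[0,0,0,-70,40,-160,40],[0,0,0,-70,40,-160,40],[0,0,0,-70,40,-160,40],[0,0,0,-70,40,-160,40],[0,0,0,-70,40,-160,40]]'
python3 - <<'E'
from h import *
import pickle
s=env.state();print(s["tool_pos"],s["width"],s["ft_force"])
P=env.camera_params("wrist");im=env.snapshot("wrist");cv2.imwrite("pics/C_w.png",im);pickle.dump(P,open("C.pkl","wb"))
crop(im,250,0,160,150,5,"pics/C1.png")
go([.4464,-.3543,.33],9.9)
E
```

```text
time_s: 48.1
tool_pos: [0.6399, 0.0619, 0.4195]
ee_rot: [-0.001, 0.658, 0.753, -0.001]
ft_force: [0.3, -0.0, -0.3]
width: 0.0399
[0.6399 0.0619 0.4195] 0.03989808482823913 [ 0.3299 -0.0145 -0.3142]
go [0.4464, -0.3543, 0.33] 9.9 rv [-0.002  0.    -0.038] t [-386.2 -247.7   90.2] rows 9.4
```

View pics/C1.png

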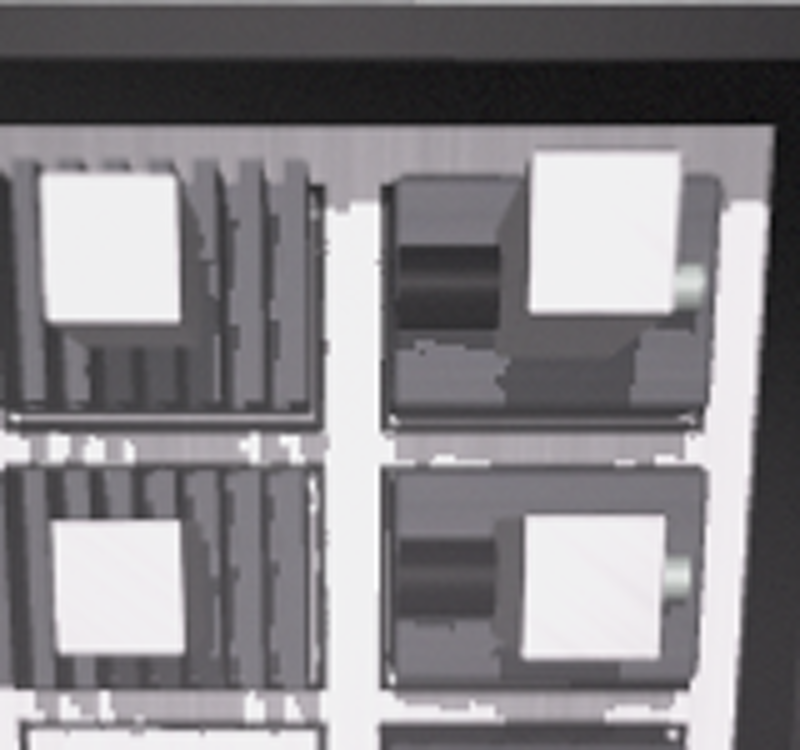

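```bash
python3 -m pendant '[[0,0,0,-40,-26,9,50],[0,0,0,-80,-52,18,50],[0,0,0,-120,-77,28,50],[0,0,-0.01,-160,-103,37,50],[0,0,-0.01,-200,-128,46,50],[0,0,-0.02,-240,-154,56,50],[0,0,-0.02,-280,-180,65,50],[0,0,-0.03,-320,-205,75,50],[0,0,-0.03,-360,-231,84,50],[-0.002,0,-0.038,-386.2,-247.7,90,50],[-0.002,0,-0.038,-386.2,-247.7,90,50],[-0.002,0,-0.038,-386.2,-247.7,90,50],[-0.002,0,-0.038,-386.2,-247.7,90,50]]'
python3 - <<'E'
from h import *
P=env.camera_params("wrist");im=env.snapshot("wrist");crop(im,230,160,180,120,4,"pics/D1.png")
go([.4464,-.3543,.231],9.9)
E
```

```text
time_s: 49.45
tool_pos: [0.447, -0.3539, 0.3306]
ee_rot: [0.0, 0.643, 0.766, 0.0]
ft_force: [0.9, 0.1, 0.5]
width: 0.0498
go [0.4464, -0.3543, 0.231] 9.9 rv [0.    0.    0.001] t [-0.3 -0.8 99.6] rows 2.0
```

View pics/D1.png

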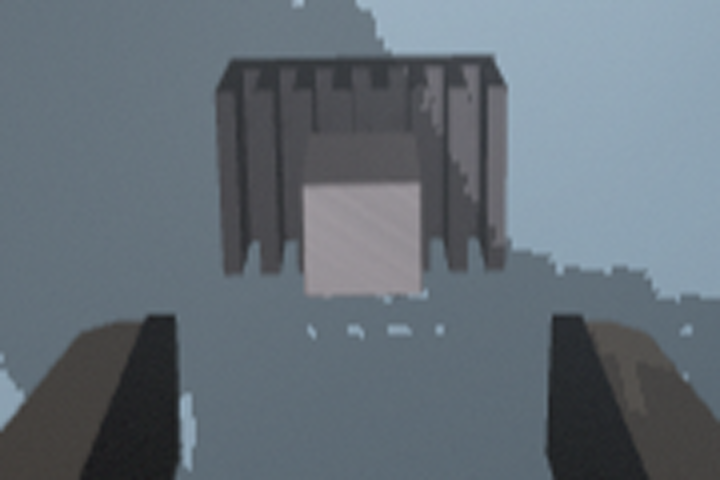

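```bash
python3 -m pendant '[[0,0,-0.01,-1,0,30,50],[0,0,-0.01,-1,0,65,50],[0,0,-0.01,-1,0,90,50],[0,0,-0.01,-1,0,99.5,50],[0,0,-0.01,-1,0,99.5,50],[0,0,-0.01,-1,0,99.5,50],[0,0,-0.01,-1,0,99.5,50],[0,0,-0.01,-1,0,99.5,12],[0,0,-0.01,-1,0,99.5,12],[0,0,-0.01,-1,0,99.5,12],[0,0,-0.01,-1,0,99.5,12],[0,0,-0.01,-1,0,99.5,12],[0,0,-0.01,-1,0,99.5,12],[0,0,-0.01,-1,0,99.5,12]]'
python3 - <<'E'
from h import *
s=env.state();print(s["tool_pos"],s["ft_force"],s["width"])
im=env.snapshot("wrist");crop(im,260,170,120,130,5,"pics/E1.png")
go([.5985,.0735,.38],7.7)
E
```

```text
time_s: 50.9
tool_pos: [0.4466, -0.3562, 0.231]
ee_rot: [0.0, 0.64, 0.768, -0.0]
ft_force: [0.8, 1.1, 2.2]
width: 0.0218
[ 0.4466 -0.3562  0.231 ] [0.8173 1.1251 2.1949] 0.02182635347620135
go [0.5985, 0.0735, 0.38] 7.7 rv [0.    0.001 0.048] t [ 395.   227.2 -149.2] rows 9.6
```

View pics/E1.png

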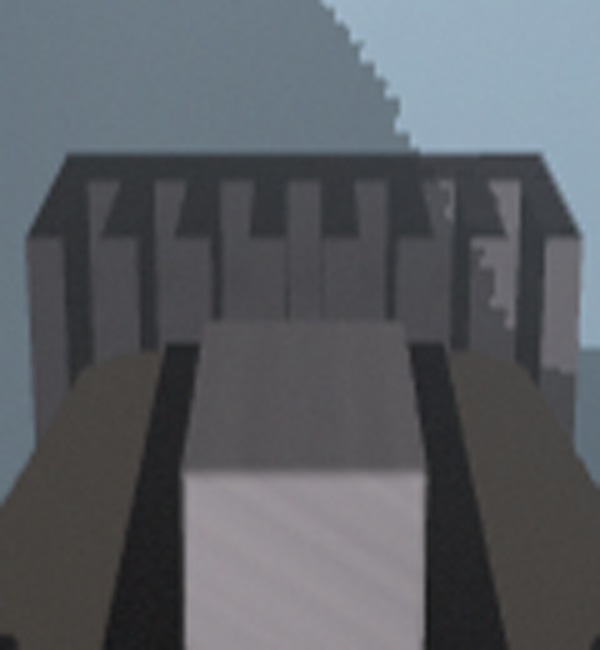

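```bash
python3 -m pendant '[[0,0,0,0,0,-10,12],[0,0,0,0,0,-35,12],[0,0,0,0,0,-70,12],[0,0,0,0,0,-110,12],[0,0,0,0,0,-140,12],[0,0,0,15,9,-149,12],[0,0,0.01,40,23,-149,12],[0,0,0.01,72,41,-149,12],[0,0,0.02,110,63,-149,12],[0,0,0.02,150,86,-149,12],[0,0,0.03,190,109,-149,12],[0,0,0.03,230,132,-149,12],[0,0,0.04,270,155,-149,12],[0,0,0.04,310,178,-149,12],[0,0,0.045,345,198,-149,12],[0,0,0.048,375,216,-149,12],[0,0,0.048,390,225,-149,12],[0,0,0.048,394.3,227.2,-149,12],[0,0,0.048,394.3,227.2,-149,12]]'
python3 -c "
from h import *
go([.5985,.0728,.276],7.7)"
```

```text
time_s: 52.85
tool_pos: [0.5981, 0.073, 0.3787]
ee_rot: [-0.001, 0.658, 0.753, -0.001]
ft_force: [0.1, -0.7, -2.0]
width: 0.0214
go [0.5985, 0.0728, 0.276] 7.7 rv [-0.002  0.     0.   ] t [ -0.2   0.5 102.7] rows 2.1
```

```bash
python3 -m pendant '[[0,0,0,-0.4,0,15,12],[0,0,0,-0.4,0,45,12],[0,0,0,-0.4,0,80,12],[0,0,0,-0.4,0,100,12],[0,0,0,-0.4,0,113,12],[0,0,0,-0.4,0,115,12],[0,0,0,-0.4,0,115,12],[0,0,0,-0.4,0,115,12],[0,0,0,-0.4,0,115,12],[0,0,0,-0.4,0,115,12]]'
python3 - <<'E'
from h import *
s=env.state();print(s["tool_pos"],s["ft_force"],s["width"])
go([.5985,.0728,.261],7.7)
im=env.snapshot("wrist");crop(im,250,130,140,130,5,"pics/F1.png")
E
```

```text
time_s: 53.85
tool_pos: [0.599, 0.0725, 0.2657]
ee_rot: [0.001, 0.658, 0.753, 0.0]
ft_force: [-0.3, 0.4, -2.9]
width: 0.022
[0.599  0.0725 0.2657] [-0.2524  0.3948 -2.9141] 0.02202555777114776
go [0.5985, 0.0728, 0.261] 7.7 rv [ 0.002  0.001 -0.   ] t [ 0.4 -0.4  4.7] rows 0.1
```

View pics/F1.png

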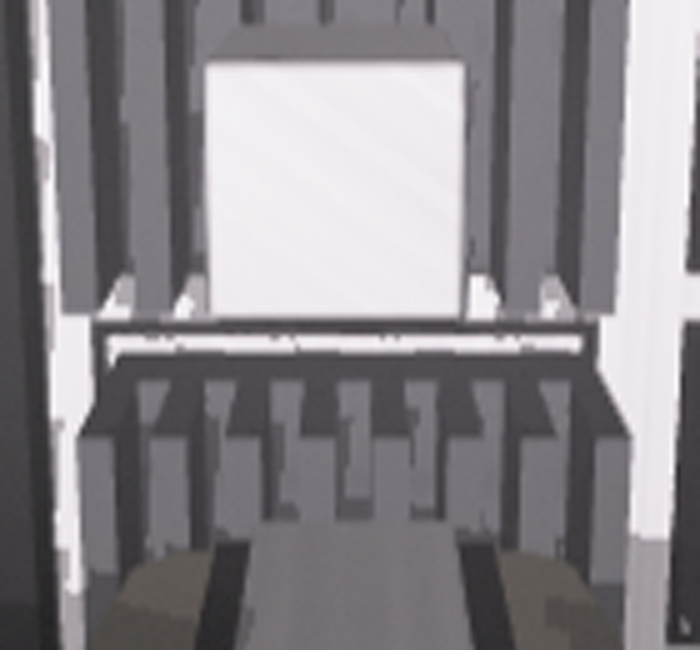

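```bash
python3 -m pendant '[[0.002,0,0,0.4,-0.4,2,12],[0.002,0,0,0.4,-0.4,3.5,12],[0.002,0,0,0.4,-0.4,5,12],[0.002,0,0,0.4,-0.4,5,12],[0.002,0,0,0.4,-0.4,5,12]]'
python3 -m pendant '[[0,0,0,0,0,0,40],[0,0,0,0,0,0,40],[0,0,0,0,0,0,40],[0,0,0,0,0,0,40],[0,0,0,0,0,-30,40],[0,0,0,0,0,-80,40],[0,0,0,0,0,-120,40],[0,0,0,0,0,-160,40],[0,0,0,0,35,-200,40],[0,0,0,0,35,-200,40],[0,0,0,0,35,-200,40],[0,0,0,0,35,-200,40],[0,0,0,0,35,-200,40]]'
python3 - <<'E'
from h import *
import pickle
s=env.state();print(s["tool_pos"],s["width"],s["ft_force"],s["joints"])
P=env.camera_params("wrist");im=env.snapshot("wrist");cv2.imwrite("pics/G_w.png",im);pickle.dump(P,open("G.pkl","wb"))
crop(im,250,20,160,150,5,"pics/G1.png")
crop(im,220,0,220,200,3.5,"pics/G2.png")
E
```

```text
time_s: 54.4
tool_pos: [0.5983, 0.0729, 0.2611]
ee_rot: [-0.001, 0.658, 0.753, -0.001]
ft_force: [-4.2, -1.0, 6.9]
width: 0.0215
time_s: 55.7
tool_pos: [0.6326, 0.0776, 0.4573]
ee_rot: [-0.002, 0.658, 0.753, -0.002]
ft_force: [0.1, 0.2, -0.3]
width: 0.0403
[0.6326 0.0776 0.4573] 0.040349550531781755 [ 0.1127  0.2308 -0.2745] [-0.0671  0.2929  1.3364 -0.0007  1.5182 -0.201 ]
```

View pics/G2.png

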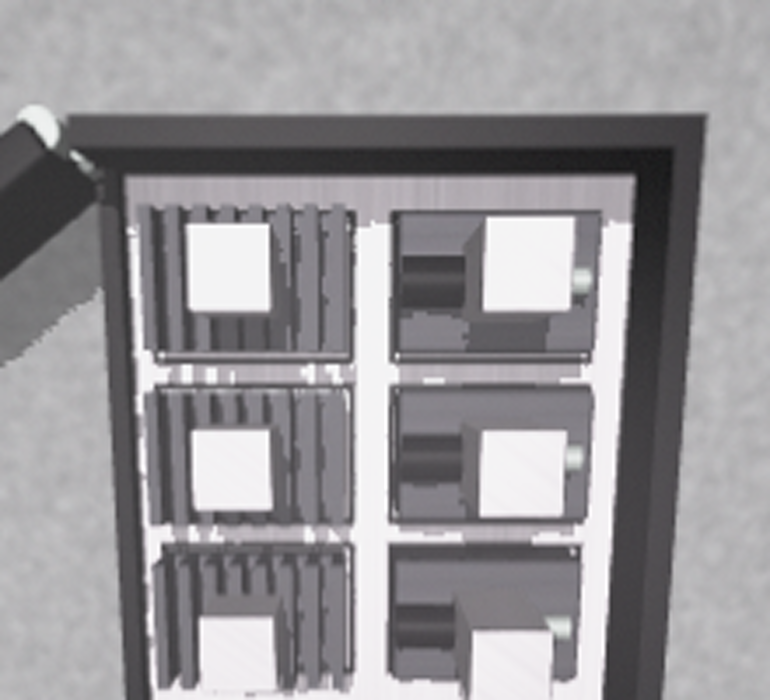

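```bash
python3 - <<'E'
from h import *
im=cv2.imread("pics/G_w.png");crop(im,260,95,150,110,5,"pics/G3.png")
go([.6731,.085,.39],7.7);go([.6731,.085,.268],7.7)
E
```

```text
go [0.6731, 0.085, 0.39] 7.7 rv [-0.005 -0.    -0.   ] t [ 1.9 41.4 67.4] rows 1.6
go [0.6731, 0.085, 0.268] 7.7 rv [-0.005 -0.    -0.   ] t [  1.9  42.1 189.4] rows 3.9
```

View pics/G3.png

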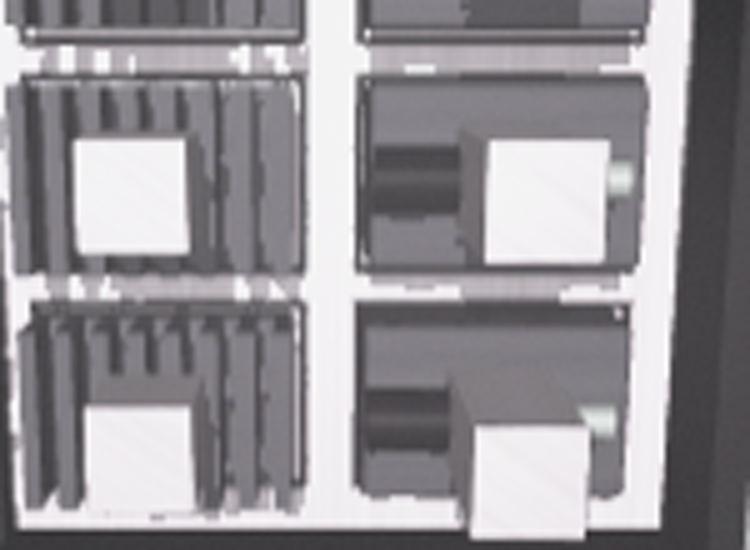

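```bash
python3 -m pendant '[[-0.003,0,0,1,20,30,45],[-0.003,0,0,1.9,42,67,45],[-0.003,0,0,1.9,42,67,45],[-0.003,0,0,1.9,42,67,45],[-0.003,0,0,1.9,42,100,45],[-0.003,0,0,1.9,42,140,45],[-0.003,0,0,1.9,42,170,45],[-0.003,0,0,1.9,42,187,45],[-0.003,0,0,1.9,42,188,45],[-0.003,0,0,1.9,42,188,45],[-0.003,0,0,1.9,42,188,45],[-0.003,0,0,1.9,42,188,45]]'
python3 -c "
from h import *
go([.6735,.085,.268],7.7)"
```

```text
time_s: 56.95
tool_pos: [0.675, 0.085, 0.2739]
ee_rot: [0.002, 0.658, 0.753, 0.001]
ft_force: [-0.0, -0.2, 0.2]
width: 0.0449
go [0.6735, 0.085, 0.268] 7.7 rv [ 0.005  0.001 -0.   ] t [ 0.2 -1.5  5.8] rows 0.1
```

```bash
python3 -m pendant '[[0.004,0,0,0,-0.5,4,45],[0.004,0,0,0,-0.5,5,45],[0.004,0,0,0,-0.5,5,12],[0.004,0,0,0,-0.5,5,12],[0.004,0,0,0,-0.5,5,12],[0.004,0,0,0,-0.5,5,12],[0.004,0,0,0,-0.5,5,12],[0.004,0,0,0,-0.5,5,12],[0.004,0,0,0,-0.5,4,12],[0.004,0,0,0,-0.5,2,12],[0.004,0,0,0,-0.5,2,12],[0.004,0,0,0,-0.5,2,12]]'
python3 - <<'E'
from h import *
s=env.state();print(s['tool_pos'],s['ft_force'],s["width"])
go([.6745,.084,.27],7.7)
im=env.snapshot("wrist");crop(im,260,150,120,130,5,"pics/H1.png")
E
```

```text
time_s: 58.15
tool_pos: [0.6737, 0.0849, 0.2692]
ee_rot: [-0.001, 0.658, 0.753, -0.001]
ft_force: [0.1, 0.2, -3.0]
width: 0.0217
[0.6737 0.0849 0.2692] [ 0.1207  0.2415 -2.9998] 0.021683216956609512
go [0.6745, 0.084, 0.27] 7.7 rv [-0.003  0.    -0.   ] t [-1.1  0.7 -0.8] rows 0.0
```

View pics/H1.png

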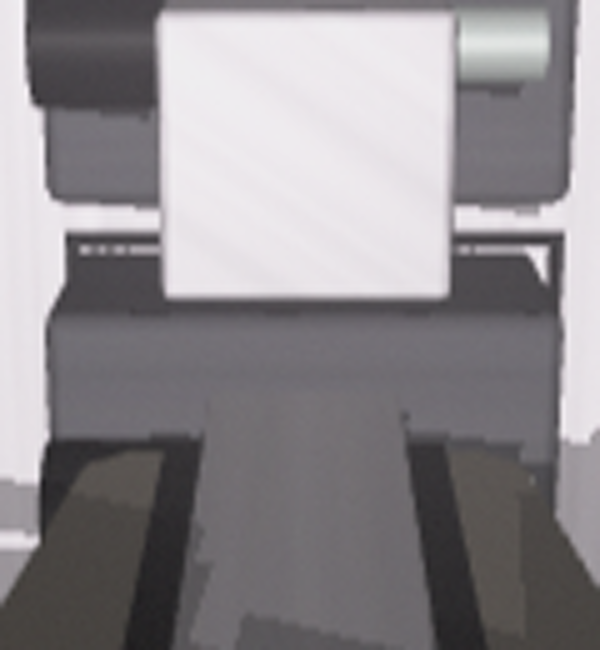

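```bash
python3 -m pendant '[[-0.002,0,0,0,0.6,0,12],[-0.002,0,0,0,1.3,0,12],[-0.002,0,0,0,1.3,0,12],[-0.002,0,0,0,1.3,1,12],[-0.002,0,0,0,1.3,1.8,12],[-0.002,0,0,0,1.3,1.8,12]]'
python3 - <<'E'
from h import *
s=env.state();print(s['tool_pos'],s['ft_force'],s["width"])
im=env.snapshot("wrist");crop(im,260,150,120,130,5,"pics/H2.png")
E
```

```text
time_s: 58.8
tool_pos: [0.6749, 0.0851, 0.2673]
ee_rot: [-0.0, 0.658, 0.753, -0.001]
ft_force: [0.7, 0.2, -3.6]
width: 0.0217
[0.6749 0.0851 0.2673] [ 0.7314  0.1726 -3.6231] 0.02170806879533788
```

View pics/H2.png

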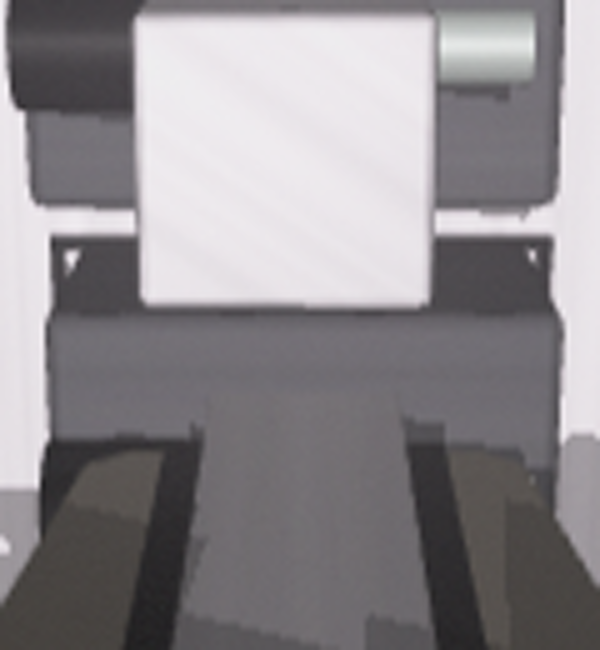

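```bash
python3 -m pendant '[[0,0,0,-0.5,0,0,12],[0,0,0,-0.5,0,0,12],[0,0,0,-0.5,0,0.5,12],[0,0,0,-0.5,0,0.7,12],[0,0,0,-0.5,0,0.7,40],[0,0,0,-0.5,0,0.7,40],[0,0,0,-0.5,0,0.7,40],[0,0,0,0,0,-30,40],[0,0,0,0,0,-80,40],[0,0,0,0,0,-120,40],[0,0,0,0,0,-160,40],[0,0,0,-60,-35,-190,40],[0,0,0,-60,-35,-190,40],[0,0,0,-60,-35,-190,40],[0,0,0,-60,-35,-190,40],[0,0,0,-60,-35,-190,40]]'
python3 - <<'E'
from h import *
import pickle
s=env.state();print(s["tool_pos"],s["width"],s["ft_force"],s["joints"])
P=env.camera_params("wrist");im=env.snapshot("wrist");cv2.imwrite("pics/I_w.png",im);pickle.dump(P,open("I.pkl","wb"))
crop(im,250,0,170,150,4.7,"pics/I1.png")
cv2.imwrite("pics/I_top.png",env.snapshot("top"))
E
```

```text
time_s: 60.45
tool_pos: [0.6486, 0.0219, 0.4566]
ee_rot: [-0.001, 0.658, 0.753, -0.001]
ft_force: [-0.2, 0.4, 0.5]
width: 0.0402
[0.6486 0.0219 0.4566] 0.040218138619686164 [-0.2241  0.382   0.4989] [-0.152   0.3228  1.301  -0.0001  1.5203 -0.2869]
```

View pics/I_w.png

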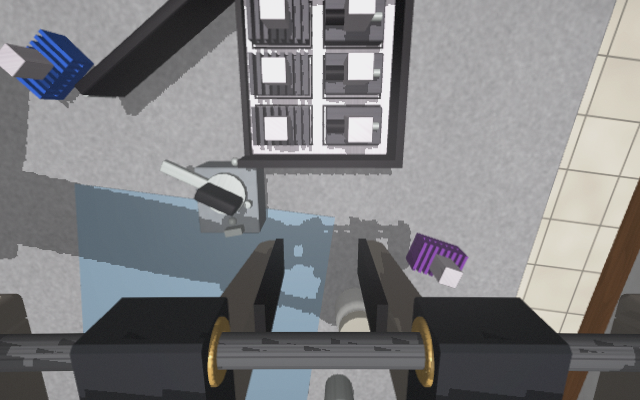

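View pics/I1.png

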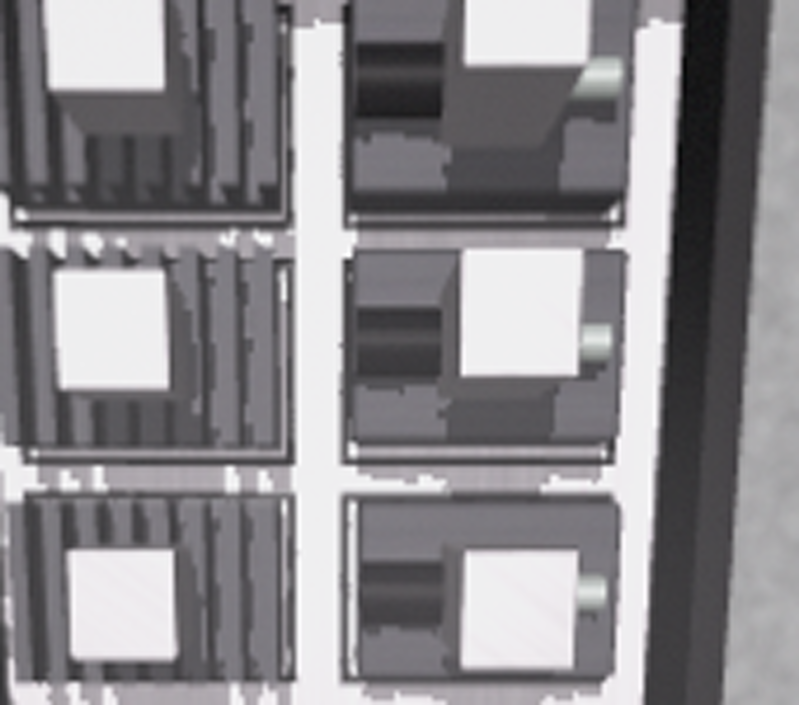

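```bash
python3 -c "
from h import *
go([.409,.141,.40],42.3);go([.409,.141,.24],42.3)"
```

```text
go [0.409, 0.141, 0.4] 42.3 rv [-0.002 -0.001 -0.603] t [ 150.2 -221.3   57.2] rows 5.5
go [0.409, 0.141, 0.24] 42.3 rv [-0.002 -0.001 -0.603] t [ 150.1 -220.9  217.2] rows 6.9
```

View pics/I_top.png

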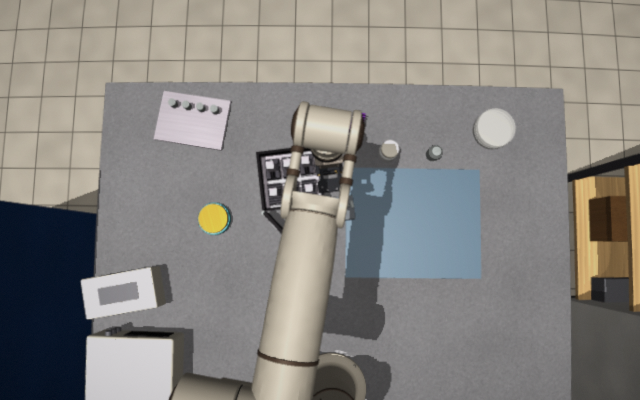

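```bash
python3 -m pendant '[[0,0,-0.08,20,-30,8,0],[0,0,-0.17,42,-62,16,0],[0,0,-0.26,65,-95,25,0],[0,0,-0.35,87,-127,33,0],[0,0,-0.43,108,-158,42,0],[0,0,-0.52,130,-190,50,0],[0,0,-0.6,150,-221,57,0],[0,0,-0.603,150,-221,57,0],[0,0,-0.603,150,-221,57,0],[0,0,-0.603,150,-221,57,0]]'
python3 - <<'E'
from h import *
import pickle
s=env.state();print(s["tool_pos"],s["width"],s["ft_force"],s["joints"])
P=env.camera_params("wrist");im=env.snapshot("wrist");cv2.imwrite("pics/J_w.png",im);pickle.dump(P,open("J.pkl","wb"))
go([.409,.141,.24],42.3)
E
```

```text
time_s: 61.55
tool_pos: [0.4104, 0.14, 0.4014]
ee_rot: [0.0, 0.405, 0.914, -0.0]
ft_force: [0.2, -0.4, -0.4]
width: 0.0003
[0.4104 0.14   0.4014] 0.0003202851602486932 [ 0.2328 -0.3854 -0.4492] [ 0.0489 -0.2228  1.9753 -0.0006  1.3888 -0.6873]
go [0.409, 0.141, 0.24] 42.3 rv [-0.     0.    -0.002] t [  1.9  -0.3 161.4] rows 3.2
```

View pics/J_w.png

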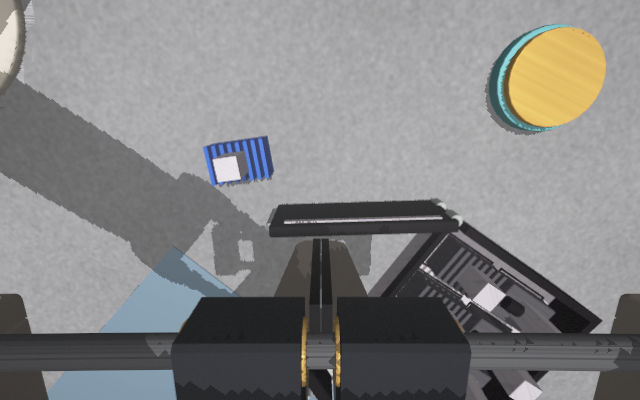

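```bash
python3 - <<'E'
from h import *
import pickle
P=pickle.load(open("J.pkl","rb"))
H=np.array([.5256,.2062]);
for th in(.967,1.0,.93):
    a=np.deg2rad(-82.3)-th; d=np.array([np.cos(a),np.sin(a)]);n=np.array([d[1],-d[0]]); n=np.array([-np.sin(a+np.pi) ,np.cos(a+np.pi)])
    print(th,d,n)
    L=[np.r_[H,.08],np.r_[H+.178*d,.08],np.r_[H+.178*d-.012*n,.08],np.r_[H-.012*n,.08],np.r_[H+.13*d+.03*n,.05]]
    print(proj(P,L))
im=cv2.imread("pics/J_w.png");crop(im,250,190,230,70,3.4,"pics/J1.png")
E
```

```text
0.967 [-0.7397 -0.6729] [-0.6729  0.7397]
[[459.609  225.7961]
 [268.7705 226.0438]
 [269.3108 238.0403]
 [458.2106 237.8248]
 [320.083  187.3387]]
1.0 [-0.7615 -0.6482] [-0.6482  0.7615]
[[459.609  225.7961]
 [268.6055 220.0829]
 [268.7292 232.1935]
 [457.7882 237.8183]
 [321.1453 183.1369]]
0.93 [-0.7143 -0.6998] [-0.6998  0.7143]
[[459.609  225.7961]
 [269.1984 232.6561]
 [270.1977 244.5117]
 [458.686  237.8166]
 [319.0693 192.0523]]
```

View pics/J1.png

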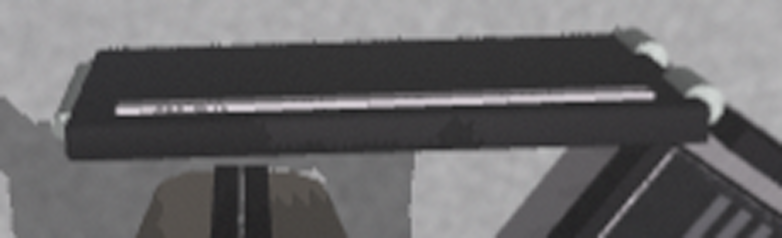

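```bash
python3 -m pendant '[[0,0,0,1,0,30,0],[0,0,0,2,0,75,0],[0,0,0,2,0,120,0],[0,0,0,2,0,150,0],[0,0,0,2,0,161,0],[0,0,0,2,0,161,0],[0,0,0,2,0,161,0],[0,0,0,2,0,161,0]]'
cat >> h.py <<'E'
def dpose(th,c,H=np.array([.5256,.2062]),r=.13,z=.24):
    a=np.deg2rad(-82.3)-th; d=np.array([np.cos(a),np.sin(a)]); n=np.array([np.sin(a),-np.cos(a)])
    p=H+r*d+c*n; return np.r_[p,z], 97.7-np.rad2deg(th)
def rel(s,p,yaw):
    R0=Ro.from_quat(s["ee_rot"],scalar_first=True).as_matrix()
    return np.r_[Ro.from_matrix(R0.T@Rdown(yaw)).as_rotvec().round(3),(R0.T@(p-s["tool_pos"])*1000).round(1)]
E
python3 - <<'E'
from h import *
s=env.state();print(s["tool_pos"],s["ft_force"])
for th in [.97,.9,.82,.74,.66,.58,.5,.42,.34,.26,.2,.15,.1,.05,0,-.02]:
    p,y=dpose(th,.010); print(th,rel(s,p,y),p)
E
```

```text
time_s: 62.4
tool_pos: [0.4093, 0.1416, 0.2419]
ee_rot: [0.001, 0.405, 0.914, 0.001]
ft_force: [0.5, -0.2, 0.3]
width: 0.0005
[0.4093 0.1416 0.2419] [ 0.4575 -0.1884  0.2775]
0.97 [  0.002   0.002   0.002 -20.1    -0.4     1.9  ] [0.4225 0.1264 0.24  ]
0.9 [  0.002   0.002  -0.068 -29.2    -0.8     2.   ] [0.4283 0.1194 0.24  ]
0.82 [  0.002   0.002  -0.148 -39.6    -0.5     2.   ] [0.4356 0.1119 0.24  ]
0.74 [  0.002   0.002  -0.228 -50.      0.7     2.   ] [0.4434 0.105  0.24  ]
0.66 [  0.002   0.002  -0.308 -60.2     2.7     2.   ] [0.4517 0.0988 0.24  ]
0.58 [  0.002   0.002  -0.388 -70.3     5.5     2.1  ] [0.4605 0.0932 0.24  ]
0.5 [  0.002   0.003  -0.468 -80.1     9.1     2.1  ] [0.4698 0.0884 0.24  ]
0.42 [  0.001   0.003  -0.548 -89.5    13.4     2.1  ] [0.4794 0.0843 0.24  ]
0.34 [  0.001   0.003  -0.628 -98.6    18.6     2.1  ] [0.4893 0.081  0.24  ]
0.26 [   0.001    0.003   -0.708 -107.3     24.4      2.2  ] [0.4994 0.0785 0.24  ]
0.2 [   0.001    0.003   -0.768 -113.5     29.2      2.2  ] [0.5071 0.0771 0.24  ]
0.15 [   0.001    0.003   -0.818 -118.4     33.5      2.2  ] [0.5136 0.0764 0.24  ]
0.1 [   0.001    0.003   -0.868 -123.1     38.       2.2  ] [0.5201 0.0759 0.24  ]
0.05 [   0.001    0.003   -0.918 -127.5     42.7      2.3  ] [0.5266 0.0758 0.24  ]
0 [   0.001    0.003   -0.968 -131.7     47.7      2.3  ] [0.5331 0.076  0.24  ]
-0.02 [   0.001    0.003   -0.988 -133.4     49.7      2.3  ] [0.5357 0.0762 0.24  ]
```

```bash
python3 -m pendant '[[0,0,0,-10,0,2,0],[0,0,0,-20,-0.4,2,0],[0,0,-0.068,-29.2,-0.8,2,0],[0,0,-0.148,-39.6,-0.5,2,0],[0,0,-0.228,-50,0.7,2,0],[0,0,-0.308,-60.2,2.7,2,0],[0,0,-0.388,-70.3,5.5,2,0],[0,0,-0.468,-80.1,9.1,2,0],[0,0,-0.548,-89.5,13.4,2,0],[0,0,-0.628,-98.6,18.6,2,0],[0,0,-0.708,-107.3,24.4,2,0],[0,0,-0.768,-113.5,29.2,2,0]]'
python3 - <<'E'
from h import *
import pickle
s=env.state();print(s["tool_pos"],s["width"],s["ft_force"])
P=env.camera_params("wrist");im=env.snapshot("wrist");cv2.imwrite("pics/K_w.png",im)
for th in [.2,.15,.1,.05,0,-.02]:
    p,y=dpose(th,.010); print(th,rel(s,p,y),p)
E
```

```text
time_s: 63.6
tool_pos: [0.5069, 0.0761, 0.2382]
ee_rot: [-0.0, 0.032, 0.999, -0.0]
ft_force: [-0.4, -0.2, -0.1]
width: 0.0006
[0.5069 0.0761 0.2382] 0.0006068894647695697 [-0.4172 -0.2192 -0.1276]
0.2 [-0.001 -0.     0.002 -0.2    1.    -1.8  ] [0.5071 0.0771 0.24  ]
0.15 [-0.001 -0.    -0.048 -6.7    0.6   -1.8  ] [0.5136 0.0764 0.24  ]
0.1 [ -0.     -0.     -0.098 -13.2     0.6    -1.8  ] [0.5201 0.0759 0.24  ]
0.05 [ -0.     -0.     -0.148 -19.7     0.9    -1.8  ] [0.5266 0.0758 0.24  ]
0 [ -0.     -0.     -0.198 -26.2     1.6    -1.8  ] [0.5331 0.076  0.24  ]
-0.02 [ -0.     -0.     -0.218 -28.8     1.9    -1.8  ] [0.5357 0.0762 0.24  ]
```

View pics/K_w.png

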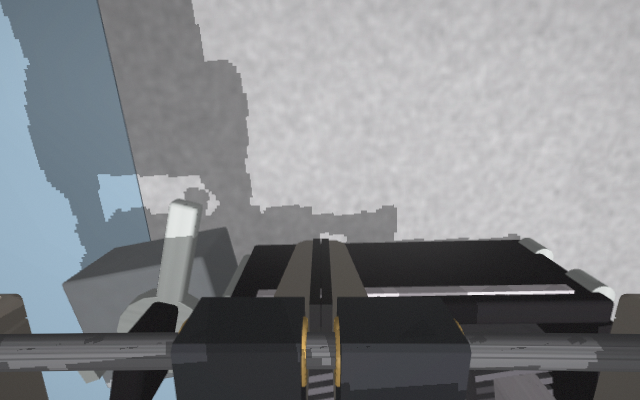

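Door is following. Push through the catch slowly.

```bash
python3 -m pendant '[[0,0,-0.048,-6.7,0.6,-1,0],[0,0,-0.098,-13.2,0.6,-1,0],[0,0,-0.13,-17,0.7,-1,0],[0,0,-0.16,-21,1,-1,0],[0,0,-0.18,-24,1.3,-1,0],[0,0,-0.198,-26.2,1.6,-1,0],[0,0,-0.198,-27.5,1.6,-1,0],[0,0,-0.198,-28,1.6,-1,0],[0,0,-0.198,-28,1.6,-1,0]]'
python3 - <<'E'
from h import *
s=env.state();print(s["tool_pos"],s["ft_force"])
im=env.snapshot("wrist");cv2.imwrite("pics/L_w.png",im)
E
```

```text
time_s: 64.55
tool_pos: [0.532, 0.0764, 0.2385]
ee_rot: [-0.005, -0.066, 0.998, -0.0]
ft_force: [-15.8, -2.2, 12.3]
width: 0.0006
[0.532  0.0764 0.2385] [-15.8001  -2.21    12.2828]
```

View pics/L_w.png

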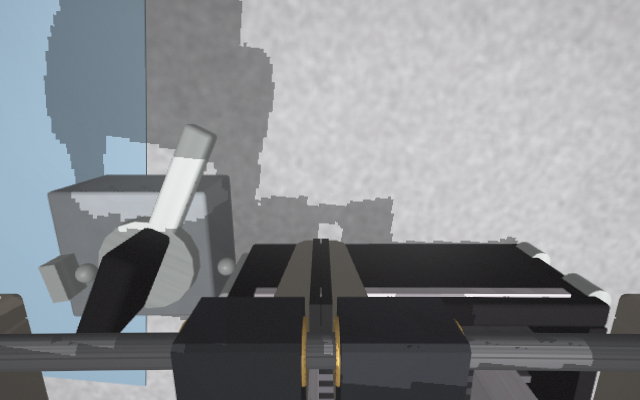

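```bash
python3 -m pendant '[[0,0,0,10,0,0,0],[0,0,0,30,0,0,0],[0,0,0,30,0,-40,0],[0,0,0,30,0,-90,0],[0,0,0,30,0,-140,40],[0,0,0,30,0,-180,40],[0,0,0,30,0,-180,40]]'
python3 - <<'E'
from h import *
s=env.state();print(s["tool_pos"],s["ft_force"])
go([.50,.06,.45],73.5)
im=env.snapshot("wrist");cv2.imwrite("pics/M_w.png",im)
E
```

```text
time_s: 65.3
tool_pos: [0.5058, 0.0727, 0.4264]
ee_rot: [0.007, -0.066, 0.998, -0.001]
ft_force: [0.2, 0.2, -0.2]
width: 0.0223
[0.5058 0.0727 0.4264] [ 0.1681  0.2302 -0.164 ]
go [0.5, 0.06, 0.45] 73.5 rv [-0.001  0.014  0.42 ] t [  7.1 -11.9 -23.7] rows 2.8
```

View pics/M_w.png

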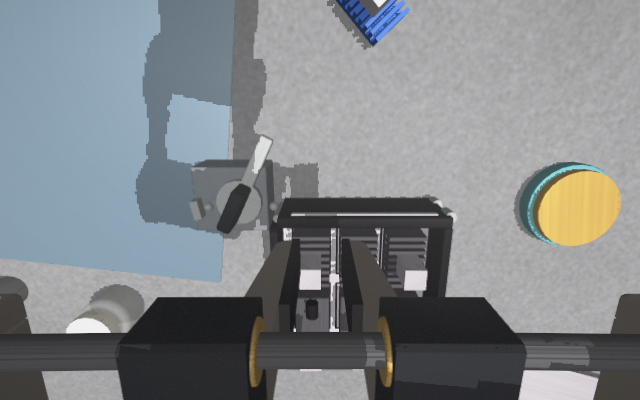

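```bash
python3 - <<'E'
from h import *
im=cv2.imread("pics/M_w.png");crop(im,180,120,130,120,6,"pics/M1.png");crop(im,265,180,200,70,4,"pics/M2.png")
E
```

```text
(no output)
```

View pics/M1.png

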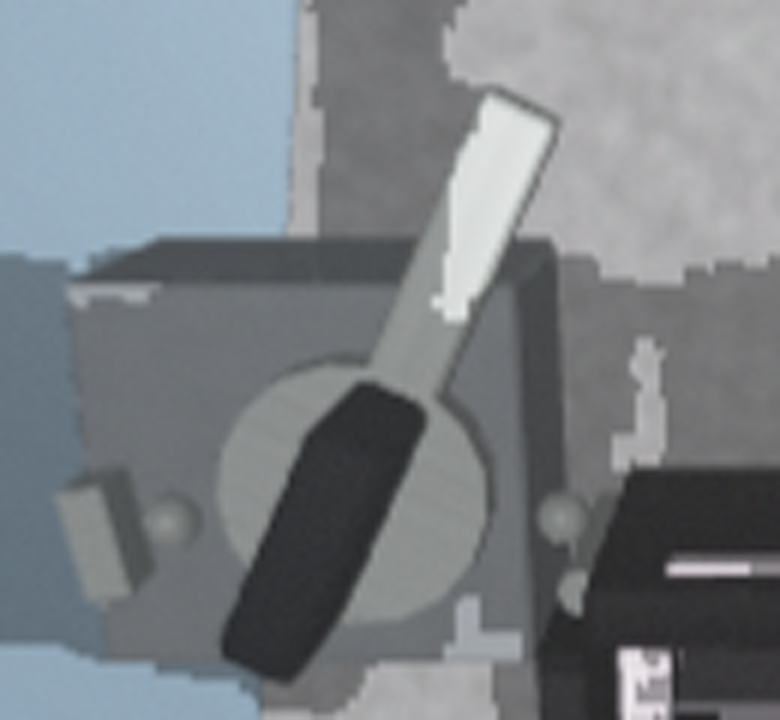

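View pics/M2.png

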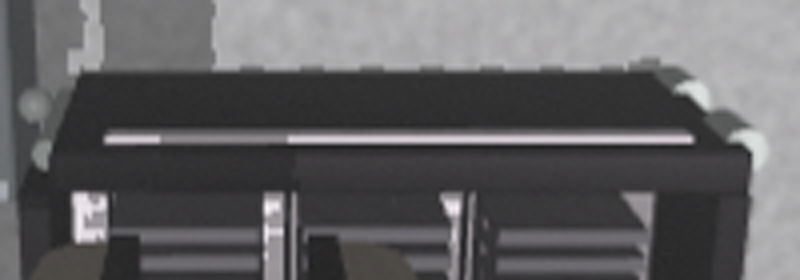

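```bash
python3 - <<'E'
from h import *
P=env.camera_params("wrist")
b=lambda p,z: back(P,(np.array(p,float)-2.5)/6+[180,120],z)
print("disc",b([(355,492)],.051)); print("disc edges",b([(218,500),(490,500)],.051))
print("arm tip",b([(485,92),(557,122)],.061), b([(372,365),(440,400)],.061))
print("bar far corners",b([(222,640),(295,683)],.097))
X=b([(485,92),(557,122)],.061).mean(0)-b([(372,365),(440,400)],.061).mean(0);print(np.rad2deg(np.arctan2(X[1],X[0])))
# predicted bar
for th in (0.05,.1,.15):
    yaw=np.deg2rad(7.7-18.1+0)
E
```

```text
disc [[ 0.5389 -0.01    0.051 ]]
disc edges [[ 0.5436 -0.0341  0.051 ]
 [ 0.5372  0.0139  0.051 ]]
arm tip [[0.4648 0.0087 0.061 ]
 [0.4681 0.0209 0.061 ]] [[ 0.5129 -0.0065  0.061 ]
 [ 0.5174  0.0054  0.061 ]]
bar far corners [[ 0.5514 -0.0196  0.097 ]
 [ 0.5571 -0.0078  0.097 ]]
162.475825882599
```

```bash
python3 -c "
from h import *
go([.538,-.009,.34],72.5)"
```

```text
go [0.538, -0.009, 0.34] 72.5 rv [-0.     0.008  0.437] t [-21.2 -85.2  83. ] rows 2.9
```

```bash
python3 -m pendant '[[0,0.004,0.1,-5,-20,20,50],[0,0.006,0.22,-10,-42,40,50],[0,0.008,0.33,-16,-64,62,50],[0,0.008,0.437,-21,-85,83,50],[0,0.008,0.437,-21,-85,83,50],[0,0.008,0.437,-21,-85,83,50],[0,0.008,0.437,-21,-85,83,50],[0,0.008,0.437,-21,-85,83,50]]'
python3 - <<'E'
from h import *
import pickle
s=env.state();print(s["tool_pos"],s["ft_force"])
P=env.camera_params("wrist");im=env.snapshot("wrist");cv2.imwrite("pics/N_w.png",im);pickle.dump(P,open("N.pkl","wb"))
crop(im,250,120,150,150,4,"pics/N1.png")
go([.538,-.009,.26],72.5)
E
```

```text
time_s: 66.15
tool_pos: [0.5363, -0.0078, 0.3368]
ee_rot: [-0.004, 0.151, 0.989, -0.001]
ft_force: [0.2, 0.0, -0.3]
width: 0.0503
[ 0.5363 -0.0078  0.3368] [ 0.2166  0.045  -0.2665]
go [0.538, -0.009, 0.26] 72.5 rv [-0.002 -0.007  0.002] t [-2.5 -0.5 76.8] rows 1.5
```

View pics/N1.png

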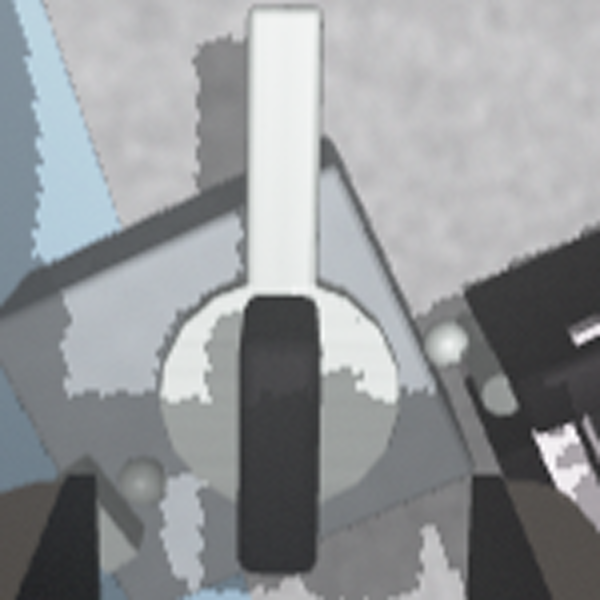

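```bash
python3 - <<'E'
from h import *
o=(250,120)
print(tool([(279,340),(279,571),(279,297)],239.8,o,4)); print(tool([(285,8)],275.8,o,4)-[75,0,0]); print(tool([(280,390),(279,297)],285,o,4),)
print(tool([(279,297)],276.8,o,4)-[22,0,0])
E
```

```text
[[ 15.5892   0.1101 239.8   ]
 [-26.7159   0.0948 239.8   ]
 [ 23.0206   0.1129 239.8   ]]
[[ -6.8983   1.1645 275.8   ]]
[[ -8.0806   0.232  285.    ]
 [ 11.495    0.0352 285.    ]]
[[ -8.4141   0.0493 276.8   ]]
```

```bash
python3 -m pendant '[[0,-0.006,0,-6.5,0,20,50],[0,-0.006,0,-6.5,0,50,50],[0,-0.006,0,-6.5,0,72,50],[0,-0.006,0,-6.5,0,79,50],[0,-0.006,0,-6.5,0,79,50],[0,-0.006,0,-6.5,0,79,50],[0,-0.006,0,-6.5,0,79,50],[0,-0.006,0,-6.5,0,79,5],[0,-0.006,0,-6.5,0,79,5],[0,-0.006,0,-6.5,0,79,5],[0,-0.006,0,-6.5,0,79,5],[0,-0.006,0,-6.5,0,79,5],[0,-0.006,0,-6.5,0,79,5]]' 25
python3 - <<'E'
from h import *
s=env.state();print(s["tool_pos"],s["ft_force"],s["width"])
im=env.snapshot("wrist");cv2.imwrite("pics/O_w.png",im)
go([.5425,-.0098,.255],72.5)
E
```

```text
time_s: 67.5
tool_pos: [0.5418, -0.0105, 0.2568]
ee_rot: [-0.001, 0.152, 0.988, -0.001]
ft_force: [-0.9, -0.2, 0.8]
width: 0.0137
[ 0.5418 -0.0105  0.2568] [-0.8915 -0.169   0.8468] 0.013708892615688301
go [0.5425, -0.0098, 0.255] 72.5 rv [-0.002 -0.003  0.001] t [-0.5  0.8  1.8] rows 0.0
```

View pics/O_w.png

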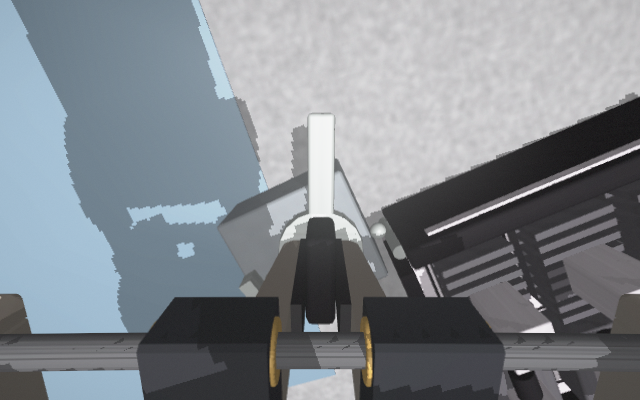

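```bash
python3 -m pendant '[[0,0,0.04,0,0,0,5],[0,0,0.12,0,0,0,5],[0,0,0.2,0,0,0,5],[0,0,0.28,0,0,0,5],[0,0,0.36,0,0,0,5],[0,0,0.44,0,0,0,5],[0,0,0.52,0,0,0,5],[0,0,0.6,0,0,0,5],[0,0,0.68,0,0,0,5],[0,0,0.76,0,0,0,5],[0,0,0.84,0,0,0,5],[0,0,0.92,0,0,0,5],[0,0,1.0,0,0,0,5],[0,0,1.06,0,0,0,5],[0,0,1.12,0,0,0,5],[0,0,1.15,0,0,0,5],[0,0,1.15,0,0,0,5],[0,0,1.15,0,0,0,5]]' 40
python3 - <<'E'
from h import *
s=env.state();print(s["tool_pos"],s["ft_force"],s["torque"],s["width"])
R=Ro.from_quat(s["ee_rot"],scalar_first=True).as_matrix();print(np.rad2deg(np.arctan2(R[1,1],R[0,1])))
im=env.snapshot("wrist");cv2.imwrite("pics/Q_w.png",im)
E
```

```text
time_s: 69.35
tool_pos: [0.542, -0.0102, 0.2568]
ee_rot: [-0.0, 0.664, 0.747, -0.001]
ft_force: [3.2, 4.0, -2.4]
width: 0.0136
[ 0.542  -0.0102  0.2568] [ 3.2456  3.9965 -2.3897] [ 0.6664 -0.7447  0.6211] 0.013577446522600073
6.742697153843104
```

View pics/Q_w.png

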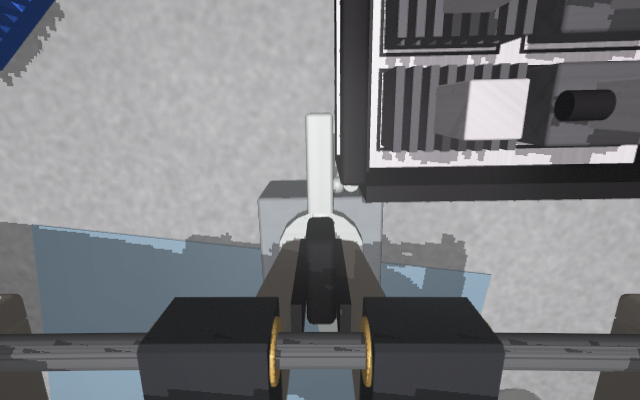

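```bash
python3 -m pendant '[[0,0,0,0,0,0,40],[0,0,0,0,0,0,40],[0,0,0,0,0,0,40],[0,0,0,0,0,0,40],[0,0,0,0,0,-30,40],[0,0,0,0,0,-70,40],[0,0,0,-15,0,-110,40],[0,0,0,-30,0,-150,40],[0,0,0,-40,30,-180,40],[0,0,0,-40,40,-200,40],[0,0,0,-40,40,-200,40],[0,0,0,-40,40,-200,40],[0,0,0,-40,40,-200,40]]'
python3 - <<'E'
from h import *
import pickle
s=env.state();print(s["tool_pos"],s["ft_force"])
P=env.camera_params("wrist");im=env.snapshot("wrist");cv2.imwrite("pics/R_w.png",im)
crop(im,200,0,260,220,3,"pics/R1.png")
E
```

```text
time_s: 70.7
tool_pos: [0.586, -0.045, 0.4545]
ee_rot: [-0.002, 0.665, 0.747, -0.003]
ft_force: [-0.7, -0.6, -0.3]
width: 0.0397
[ 0.586  -0.045   0.4545] [-0.7021 -0.6382 -0.3386]
```

View pics/R1.png

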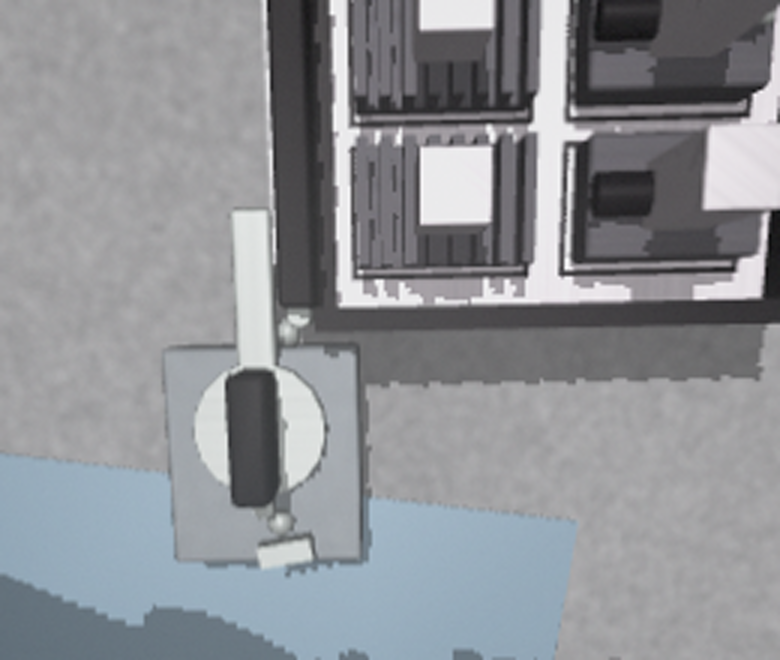

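```bash
python3 - <<'E'
from h import *
P=env.camera_params("wrist");im=cv2.imread("pics/R_w.png")
b=lambda p,z: back(P,(np.array(p,float)-1)/3+[200,0],z)
a=b([(251,210),(257,365)],.061);d=a[0]-a[1];print("arm yaw",np.rad2deg(np.arctan2(d[1],d[0])),"bay y 97.7")
e=b([(272,150),(278,300),(318,150),(322,300)],.08);print(e);d=e[0]-e[1];print("door yaw",np.rad2deg(np.arctan2(d[1],d[0])))
th=np.deg2rad(7.7);R=np.array([[np.cos(th),np.sin(th)],[-np.sin(th),np.cos(th)]]);print("in bay",(e[:,:2]-[.6287,.1303])@R.T)
crop(im,360,20,100,80,8,"pics/R2.png");crop(im,300,20,100,80,8,"pics/R3.png")
cv2.imwrite("pics/R_sc.png",env.snapshot("scene"))
E
```

```text
arm yaw 97.28006683986236 bay y 97.7
[[0.5389 0.0808 0.08  ]
 [0.545  0.0359 0.08  ]
 [0.5534 0.0825 0.08  ]
 [0.5595 0.0376 0.08  ]]
door yaw 97.72440261739116
in bay [[-0.0956 -0.037 ]
 [-0.0956 -0.0824]
 [-0.081  -0.0372]
 [-0.081  -0.0826]]
```

View pics/R2.png

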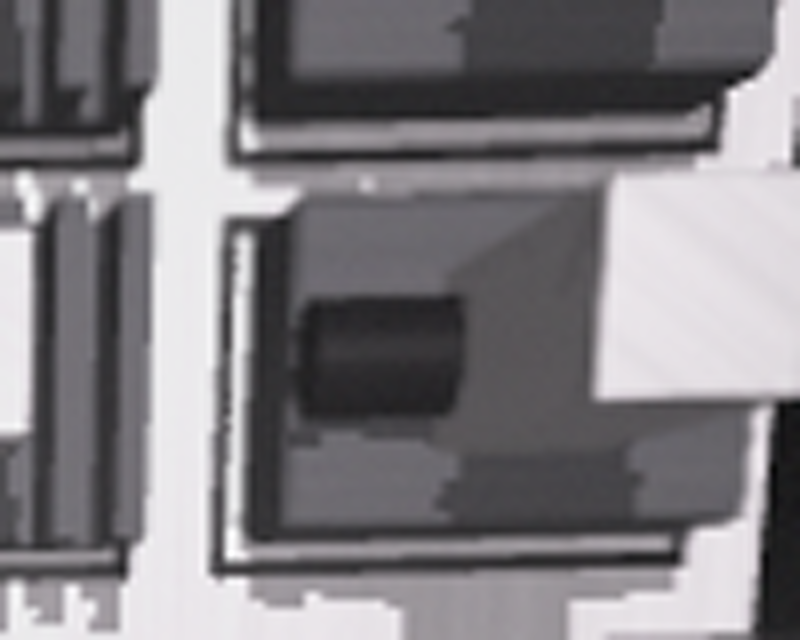

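View pics/R_sc.png

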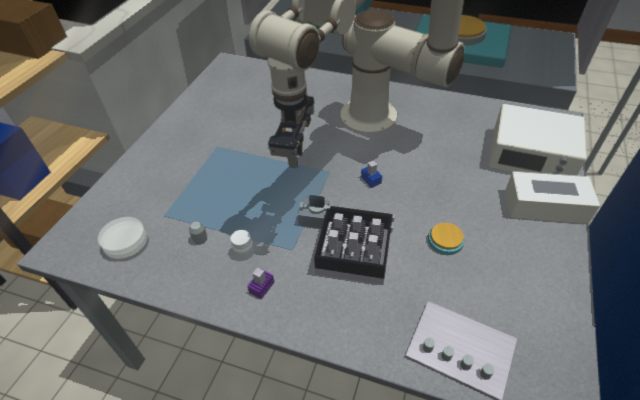

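```bash
python3 - <<'E'
from h import *
P=env.camera_params("wrist");im=cv2.imread("pics/R_w.png")
G=(0,255,0);Rd=(0,0,255)
pads=[(.6599,.187),(.6668,.1354),(.6738,.0839),(.5835,.1766),(.5905,.1251),(.5975,.0736)]
it=[]
for i,p in enumerate(pads):
    it.append((*p,7.7,.03,"P",Rd)); it.append((*p,7.7,.03,"T" if i<3 else "S",G))
overlay(im,P,it,(300,0),(170,110),4.7,"pics/R4.png")
E
```

```text
(no output)
```

View pics/R4.png

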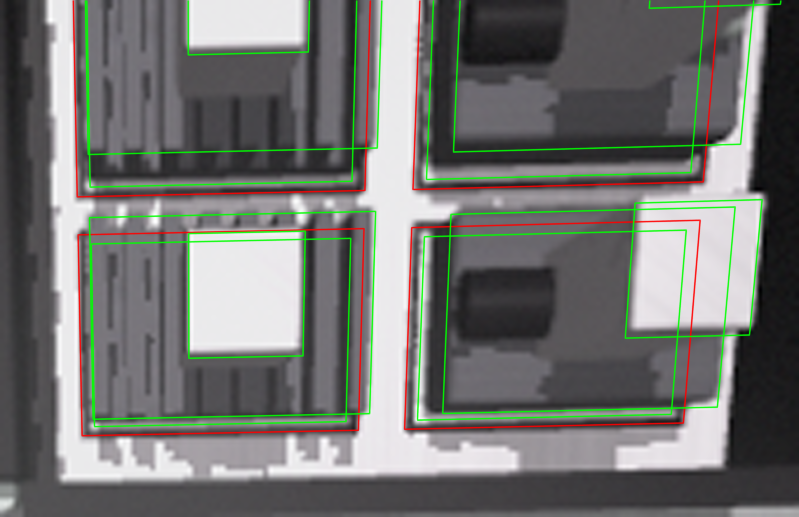

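```bash
python3 -c "
from h import *
s=env.state();print(s['time_s'],s['ft_force'],s['joint_velocities'])
print(env.close_job())"
```

```text
70.8 [0.2963 0.9906 0.3383] [ 0.0007 -0.0011 -0.0119 -0.0003  0.0005 -0.0016]
the job is handed in; nothing more can be done
None
```

The job is done and handed in at about 71 s of the 210 s allowed. All six modules are parked, with the three tall ones in the back row and the three short finned ones in the front row. The door was then pushed shut and the swing latch turned to its stop.

**Module positions:** Three modules first landed off centre: one tall by about 2.5 mm, another tall by 1.5–2 mm and one short by 2–2.7 mm. I regripped and re-centred each. In the last wrist picture, the four modules fully in view stand upright, square and within about 1 mm of pad centre. The two left-hand modules were last checked in earlier pictures, also to about 1 mm. Readings from post tops, base edges and arm position disagreed by 1–2 mm, which matches the camera calibration.

**Door:** It came up hard against its stop at about 16 N. In the picture it lies parallel to the bay front, 97.7° both measured and expected. Its outer face measured 3–4 mm further out than I expected from the bay's size. Part of that may be calibration error, so I relied on the angle and the contact force.

**Latch:** It stopped with about 0.6 N m of reaction torque and stayed put after release. Its arm lies along the door front at 97.3°, against 97.7° for the bay.

**Bystanders and look-alikes:** By eye they all stand where they started in the last scene picture, and the mat is empty. The arm was raised clear of everything when I handed in.

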